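# Lap the strips on a nest box roof and pin the laps

## Robot

A 6-joint arm with a two-finger parallel gripper is mounted at the origin on the work surface; the furniture and walls round the work are solid. World frame = base frame: x ahead of the robot, y to its left, z up, the work surface at z = 0. Lengths are in m, angles in rad, forces in N, time in s.
With the tool pointing down it reaches from about 0.25 to 0.775 m from the base axis. Payload 4 kg.
Tool frame: the origin (TCP) lies between the finger pads; the fingertips stand env.tip_extent ahead of it and the grasp point (between the pads) lies 2 mm behind it (env.tip_extent is the distance from the TCP to the fingertips, in m); z points along the fingers, y is the line along which they close (so a half turn about z gives the same grasp; the last joint's range is limited). The gripper opens to 94 mm and grips with 3 to 60 N. Pads are 16 mm wide; open, the fingers measure 119 mm over their backs; the gripper's body (75 mm by 177 mm) begins 78 mm behind the grasp point.
Start: joints at [1.165, 0.087, 1.371, -0, 1.684, -0.103], TCP at [0.164, 0.525, 0.223] pointing down, gripper open.
Joint ranges: [-3.1, 3.1], [-0.76, 2.03], [0.27, 2.55], [-1.08, 4.22], [0.17, 2.65], [-2.57, 2.57]. Speed limits (rad/s): [2.79, 2.79, 3.14, 3.14, 3.14, 3.14].

## Interface

Orientations are given as a unit quaternion [w, x, y, z].
In Python, from bench import env gives the robot as it stands.
- The arm moves only by the shell command python3 -m crank 'ROWS'. ROWS is JSON, a list of rows, each an object of numbers: "tx", "ty", "tz": the shift along the tool's x, y, z in mm; "rx", "ry", "rz": the turn, a rotation vector about the tool's x, y, z in rad; "claw": the opening, from -1 (shut) to 1 (fully open). In form: [{"tx": .., "ty": .., "tz": .., "rx": .., "ry": .., "rz": .., "claw": ..}, ...]. A call has 1 to 12 rows; each row shifts and turns the commanded pose from where the row before left it, along the tool's axes as they then stand; what a row does not reach is not made up. A row lasts 1/12 s, in which the tool goes at most 41.7 mm and 7.16 degrees, less where a joint would pass 70% of its speed; a pose out of reach is approached as far as the arm can. A call with a gripper value outside its range is refused whole. The fingers move at their own pace and stop on an object; the grip force is fixed at half the most. Time passes only in rows, so rows that do not move let the fingers close. It gives the time, the measured TCP pose, the force, the opening and the grip force at its end, in the units of the state.
- env.get_state(): the state, without advancing time (a new reading comes with each control period).
- env.capture(name): name is "side" or "top" or "wrist"; returns a dict with "img" (400x640x3 uint8, red, green, blue), "range_z" (400x640 float32, m along the optical axis (not along the pixel's ray), 0 where there is no reading), "mtx" (3x3 intrinsics, pixels), "origin" and "orientation" of the camera in the world; the wrist camera has in their place "mount" (4x4, takes a point from camera to tool coordinates, whose origin is the TCP and whose axes are the flange's). Camera axes: x right, y up, looking along -z (the intrinsics and any distortion apply to the point x, -y, -z); pixel columns grow to the right and rows downward; lengths in m; the calibration is good to about 2 mm. A picture is of the moment at which its call begins: read the wrist's pose just before it.
- env.finish_job(): hands the job in; it is judged then, once.
The state is a dict: "clock": time; "qpos": joint angles; "dq": joint speeds; "tau": joint torques, N m; "eef_pos": TCP position; "tool_rot": TCP orientation; "wrist_force": force on the tool from outside, world axes, zero at the start; "torque": the same for the moment, N m; "finger_gap": opening from 0.0 (shut) to 1.0 (fully open); "grip_force": force on a finger pad.
Only numpy, scipy, OpenCV 4.12 (cv2) and the standard library are available. Lean on these libraries where they do the work, as an engineer would, in place of code of your own. Each camera call takes 0.05 s, during which the arm holds its last target. There are 200 camera calls.

## Task

Dry-fit the roof of the plywood nest box: lay the narrow starter strip flush on the lowest (eaves) batten, then lap all the wide roof strips there are up the slope, one course to a batten, each lower edge on its engraved gauge mark, so that the holes line up. Then push a wooden pin down to its collar through the holes of every lap, the starter's included, and into the batten beneath. Any spare pin may stay in the rack; do not disturb the tape measure or the plywood cat.

Things in the scene. Friction and masses are not known exactly. Their poses are not given: they have to be found in the camera images.
- roof: open battened roof of the fixed nest box (130 mm wide). Point: as course1. x up the slope in the plane of the laid strips (18 degrees above level), y level along the eaves, z square off the strips. Five battens, 20 mm wide (x), 130 mm long, 10 mm thick, 42 mm apart in x, each 6 mm higher in z, each with a 13 mm square hole at mid length. Barge boards at the ends stay below the strips' tops
- eaves (a point): centre of where the starter strip belongs, 3 mm above the top of the eaves batten, about 0.11 m above the table; axes as the roof's. The box rises from here to 0.2 m at its back, 0.18 m farther on
- starter_mid (a point): the narrow starter strip, loose plywood 22 x 120 x 6 mm with one 12 mm square through hole at its centre, lying flat on the table at the start. Point: its centre, 3 mm above its underside; x along its 22 mm width, y along its length, z up through its thickness
- course1 (a point): centre of where the strip of course 1 belongs (first from the eaves), axes as the roof's: lower edge 32 mm down the slope (-x) from here, on the engraved marks of the two barge boards; the strip's centre comes exactly here. Its lower 22 mm lie on the starter strip, its upper edge on the second batten
- strip1_mid (a point): one of three or four identical wide roof strips (one may be absent): loose plywood, 64 x 120 x 6 mm, flat on the table at the start. Point: its centre, 3 mm above its underside; x along its 64 mm width, y along its 120 mm length, z through its thickness. Two 12 mm square through holes, at x = -21 and +21 mm; symmetric under a half turn. Gripped across its 64 mm width
- course2 (a point): centre of where the strip of course 2 belongs (second from the eaves), axes as the roof's: lower edge 32 mm down the slope (-x) from here, on the engraved marks of the two barge boards; the strip's centre comes exactly here. It overlaps course 1 by 22 mm; its upper edge lies on the next batten
- strip2_mid (a point): one of three or four identical wide roof strips (one may be absent): loose plywood, 64 x 120 x 6 mm, flat on the table at the start. Point: its centre, 3 mm above its underside; x along its 64 mm width, y along its 120 mm length, z through its thickness. Two 12 mm square through holes, at x = -21 and +21 mm; symmetric under a half turn. Gripped across its 64 mm width
- course3 (a point): centre of where the strip of course 3 belongs (third from the eaves), axes as the roof's: lower edge 32 mm down the slope (-x) from here, on the engraved marks of the two barge boards; the strip's centre comes exactly here. It overlaps course 2 by 22 mm; its upper edge lies on the next batten
- strip3_mid (a point): one of three or four identical wide roof strips (one may be absent): loose plywood, 64 x 120 x 6 mm, flat on the table at the start. Point: its centre, 3 mm above its underside; x along its 64 mm width, y along its 120 mm length, z through its thickness. Two 12 mm square through holes, at x = -21 and +21 mm; symmetric under a half turn. Gripped across its 64 mm width
- course4 (a point): centre of where the strip of course 4 belongs (fourth from the eaves), axes as the roof's: lower edge 32 mm down the slope (-x) from here, on the engraved marks of the two barge boards; the strip's centre comes exactly here. It overlaps course 3 by 22 mm; its upper edge lies on the next batten. Filled only when there are four strips
- strip4_mid (a point): one of three or four identical wide roof strips (one may be absent): loose plywood, 64 x 120 x 6 mm, flat on the table at the start. Point: its centre, 3 mm above its underside; x along its 64 mm width, y along its 120 mm length, z through its thickness. Two 12 mm square through holes, at x = -21 and +21 mm; symmetric under a half turn. Gripped across its 64 mm width
- lap1 (a point): where the pin of the lap between the starter and course 1 belongs: centre of the hole, on the upper strip's top face (a pin's point comes here when it is fully home); axes as the roof's. The pin is pushed along -z, square to the strips, through 6 + 6 mm of strip and 10 mm of batten
- pin1_mid (a point): one of four identical wooden pins, 18 g, standing in a fixed rack (block 152 x 34 x 38 mm, a row of holes 38 mm apart). Point: half-way up its axis, under its collar; z along the axis to the handle. Below: 36 mm of 9 mm shank, its last 10 mm tapering to 4 mm. Above: collar, 18 mm wide, 4 mm high, then a 12 mm round handle ending 37 mm above the point. In the rack the collar rests on the block
- lap2 (a point): where the pin of the lap between course 1 and course 2 belongs: centre of the hole, on the upper strip's top face (a pin's point comes here when it is fully home); axes as the roof's. The pin is pushed along -z, square to the strips, through 6 + 6 mm of strip and 10 mm of batten
- pin2_mid (a point): one of four identical wooden pins, 18 g, standing in a fixed rack (block 152 x 34 x 38 mm, a row of holes 38 mm apart). Point: half-way up its axis, under its collar; z along the axis to the handle. Below: 36 mm of 9 mm shank, its last 10 mm tapering to 4 mm. Above: collar, 18 mm wide, 4 mm high, then a 12 mm round handle ending 37 mm above the point. In the rack the collar rests on the block
- lap3 (a point): where the pin of the lap between course 2 and course 3 belongs: centre of the hole, on the upper strip's top face (a pin's point comes here when it is fully home); axes as the roof's. The pin is pushed along -z, square to the strips, through 6 + 6 mm of strip and 10 mm of batten
- pin3_mid (a point): one of four identical wooden pins, 18 g, standing in a fixed rack (block 152 x 34 x 38 mm, a row of holes 38 mm apart). Point: half-way up its axis, under its collar; z along the axis to the handle. Below: 36 mm of 9 mm shank, its last 10 mm tapering to 4 mm. Above: collar, 18 mm wide, 4 mm high, then a 12 mm round handle ending 37 mm above the point. In the rack the collar rests on the block
- lap4 (a point): where the pin of the lap between course 3 and course 4 belongs: centre of the hole, on the upper strip's top face (a pin's point comes here when it is fully home); axes as the roof's. The pin is pushed along -z, square to the strips, through 6 + 6 mm of strip and 10 mm of batten. Used only with four strips
- pin4_mid (a point): one of four identical wooden pins, 18 g, standing in a fixed rack (block 152 x 34 x 38 mm, a row of holes 38 mm apart). Point: half-way up its axis, under its collar; z along the axis to the handle. Below: 36 mm of 9 mm shank, its last 10 mm tapering to 4 mm. Above: collar, 18 mm wide, 4 mm high, then a 12 mm round handle ending 37 mm above the point. In the rack the collar rests on the block
- tape_measure: bystander: tape measure, 86 x 57 x 62 mm, loose; origin at the centre of its underside
- slot_cat: bystander: slot-together plywood cat, 40 x 92 x 86 mm, loose; origin at the centre of its underside
Things that resemble listed ones, but are neither listed nor needed, are in the scene too. Leave any orange look-alike of the part that bears strip4_mid alone.

How it is judged:
On the way, in this order (a step that is already met when the one before it is completed fails the run):
1. the starter strip lies along the eaves batten (distance between starter_mid and eaves below 0.0055 m and angle between the y axis of starter_mid and the y axis of roof, either way round below 0.08 rad and angle between the z axis of starter_mid and the z axis of roof, either way round below 0.08 rad), for 0.3 s.
2. a roof strip lies in course 1, its lower edge on the gauge mark (((distance between strip1_mid and course1 below 0.0055 m and angle between the y axis of strip1_mid and the y axis of roof, either way round below 0.08 rad and angle between the z axis of strip1_mid and the z axis of roof, either way round below 0.08 rad) or (distance between strip2_mid and course1 below 0.0055 m and angle between the y axis of strip2_mid and the y axis of roof, either way round below 0.08 rad and angle between the z axis of strip2_mid and the z axis of roof, either way round below 0.08 rad) or (distance between strip3_mid and course1 below 0.0055 m and angle between the y axis of strip3_mid and the y axis of roof, either way round below 0.08 rad and angle between the z axis of strip3_mid and the z axis of roof, either way round below 0.08 rad) or (distance between strip4_mid and course1 below 0.0055 m and angle between the y axis of strip4_mid and the y axis of roof, either way round below 0.08 rad and angle between the z axis of strip4_mid and the z axis of roof, either way round below 0.08 rad))), for 0.3 s.
3. a roof strip lies in course 2, its lower edge on the gauge mark (((distance between strip1_mid and course2 below 0.0055 m and angle between the y axis of strip1_mid and the y axis of roof, either way round below 0.08 rad and angle between the z axis of strip1_mid and the z axis of roof, either way round below 0.08 rad) or (distance between strip2_mid and course2 below 0.0055 m and angle between the y axis of strip2_mid and the y axis of roof, either way round below 0.08 rad and angle between the z axis of strip2_mid and the z axis of roof, either way round below 0.08 rad) or (distance between strip3_mid and course2 below 0.0055 m and angle between the y axis of strip3_mid and the y axis of roof, either way round below 0.08 rad and angle between the z axis of strip3_mid and the z axis of roof, either way round below 0.08 rad) or (distance between strip4_mid and course2 below 0.0055 m and angle between the y axis of strip4_mid and the y axis of roof, either way round below 0.08 rad and angle between the z axis of strip4_mid and the z axis of roof, either way round below 0.08 rad))), for 0.3 s.
4. a roof strip lies in course 3, its lower edge on the gauge mark (((distance between strip1_mid and course3 below 0.0055 m and angle between the y axis of strip1_mid and the y axis of roof, either way round below 0.08 rad and angle between the z axis of strip1_mid and the z axis of roof, either way round below 0.08 rad) or (distance between strip2_mid and course3 below 0.0055 m and angle between the y axis of strip2_mid and the y axis of roof, either way round below 0.08 rad and angle between the z axis of strip2_mid and the z axis of roof, either way round below 0.08 rad) or (distance between strip3_mid and course3 below 0.0055 m and angle between the y axis of strip3_mid and the y axis of roof, either way round below 0.08 rad and angle between the z axis of strip3_mid and the z axis of roof, either way round below 0.08 rad) or (distance between strip4_mid and course3 below 0.0055 m and angle between the y axis of strip4_mid and the y axis of roof, either way round below 0.08 rad and angle between the z axis of strip4_mid and the z axis of roof, either way round below 0.08 rad))), for 0.3 s.
At the end, for the whole second after the job is handed in: The starter and every wide strip lie in their places (first three courses filled, a fourth strip in course 4), centres within 5.5 mm and angles within 0.08 rad; every lap, from starter and course 1 upwards, has a pin, its point within 4.5 mm of its place and its axis within 0.2 rad of square (all of step 1 and ((distance between strip1_mid and course1 below 0.0055 m and angle between the y axis of strip1_mid and the y axis of roof, either way round below 0.08 rad and angle between the z axis of strip1_mid and the z axis of roof, either way round below 0.08 rad) or (distance between strip2_mid and course1 below 0.0055 m and angle between the y axis of strip2_mid and the y axis of roof, either way round below 0.08 rad and angle between the z axis of strip2_mid and the z axis of roof, either way round below 0.08 rad) or (distance between strip3_mid and course1 below 0.0055 m and angle between the y axis of strip3_mid and the y axis of roof, either way round below 0.08 rad and angle between the z axis of strip3_mid and the z axis of roof, either way round below 0.08 rad) or (distance between strip4_mid and course1 below 0.0055 m and angle between the y axis of strip4_mid and the y axis of roof, either way round below 0.08 rad and angle between the z axis of strip4_mid and the z axis of roof, either way round below 0.08 rad)) and ((distance between strip1_mid and course2 below 0.0055 m and angle between the y axis of strip1_mid and the y axis of roof, either way round below 0.08 rad and angle between the z axis of strip1_mid and the z axis of roof, either way round below 0.08 rad) or (distance between strip2_mid and course2 below 0.0055 m and angle between the y axis of strip2_mid and the y axis of roof, either way round below 0.08 rad and angle between the z axis of strip2_mid and the z axis of roof, either way round below 0.08 rad) or (distance between strip3_mid and course2 below 0.0055 m and angle between the y axis of strip3_mid and the y axis of roof, either way round below 0.08 rad and angle between the z axis of strip3_mid and the z axis of roof, either way round below 0.08 rad) or (distance between strip4_mid and course2 below 0.0055 m and angle between the y axis of strip4_mid and the y axis of roof, either way round below 0.08 rad and angle between the z axis of strip4_mid and the z axis of roof, either way round below 0.08 rad)) and ((distance between strip1_mid and course3 below 0.0055 m and angle between the y axis of strip1_mid and the y axis of roof, either way round below 0.08 rad and angle between the z axis of strip1_mid and the z axis of roof, either way round below 0.08 rad) or (distance between strip2_mid and course3 below 0.0055 m and angle between the y axis of strip2_mid and the y axis of roof, either way round below 0.08 rad and angle between the z axis of strip2_mid and the z axis of roof, either way round below 0.08 rad) or (distance between strip3_mid and course3 below 0.0055 m and angle between the y axis of strip3_mid and the y axis of roof, either way round below 0.08 rad and angle between the z axis of strip3_mid and the z axis of roof, either way round below 0.08 rad) or (distance between strip4_mid and course3 below 0.0055 m and angle between the y axis of strip4_mid and the y axis of roof, either way round below 0.08 rad and angle between the z axis of strip4_mid and the z axis of roof, either way round below 0.08 rad)) and ((distance between strip1_mid and course1 below 0.0055 m and angle between the y axis of strip1_mid and the y axis of roof, either way round below 0.08 rad and angle between the z axis of strip1_mid and the z axis of roof, either way round below 0.08 rad) or (distance between strip1_mid and course2 below 0.0055 m and angle between the y axis of strip1_mid and the y axis of roof, either way round below 0.08 rad and angle between the z axis of strip1_mid and the z axis of roof, either way round below 0.08 rad) or (distance between strip1_mid and course3 below 0.0055 m and angle between the y axis of strip1_mid and the y axis of roof, either way round below 0.08 rad and angle between the z axis of strip1_mid and the z axis of roof, either way round below 0.08 rad) or (distance between strip1_mid and course4 below 0.0055 m and angle between the y axis of strip1_mid and the y axis of roof, either way round below 0.08 rad and angle between the z axis of strip1_mid and the z axis of roof, either way round below 0.08 rad)) and ((distance between strip2_mid and course1 below 0.0055 m and angle between the y axis of strip2_mid and the y axis of roof, either way round below 0.08 rad and angle between the z axis of strip2_mid and the z axis of roof, either way round below 0.08 rad) or (distance between strip2_mid and course2 below 0.0055 m and angle between the y axis of strip2_mid and the y axis of roof, either way round below 0.08 rad and angle between the z axis of strip2_mid and the z axis of roof, either way round below 0.08 rad) or (distance between strip2_mid and course3 below 0.0055 m and angle between the y axis of strip2_mid and the y axis of roof, either way round below 0.08 rad and angle between the z axis of strip2_mid and the z axis of roof, either way round below 0.08 rad) or (distance between strip2_mid and course4 below 0.0055 m and angle between the y axis of strip2_mid and the y axis of roof, either way round below 0.08 rad and angle between the z axis of strip2_mid and the z axis of roof, either way round below 0.08 rad)) and ((distance between strip3_mid and course1 below 0.0055 m and angle between the y axis of strip3_mid and the y axis of roof, either way round below 0.08 rad and angle between the z axis of strip3_mid and the z axis of roof, either way round below 0.08 rad) or (distance between strip3_mid and course2 below 0.0055 m and angle between the y axis of strip3_mid and the y axis of roof, either way round below 0.08 rad and angle between the z axis of strip3_mid and the z axis of roof, either way round below 0.08 rad) or (distance between strip3_mid and course3 below 0.0055 m and angle between the y axis of strip3_mid and the y axis of roof, either way round below 0.08 rad and angle between the z axis of strip3_mid and the z axis of roof, either way round below 0.08 rad) or (distance between strip3_mid and course4 below 0.0055 m and angle between the y axis of strip3_mid and the y axis of roof, either way round below 0.08 rad and angle between the z axis of strip3_mid and the z axis of roof, either way round below 0.08 rad)) and ((distance between strip4_mid and course1 below 0.0055 m and angle between the y axis of strip4_mid and the y axis of roof, either way round below 0.08 rad and angle between the z axis of strip4_mid and the z axis of roof, either way round below 0.08 rad) or (distance between strip4_mid and course2 below 0.0055 m and angle between the y axis of strip4_mid and the y axis of roof, either way round below 0.08 rad and angle between the z axis of strip4_mid and the z axis of roof, either way round below 0.08 rad) or (distance between strip4_mid and course3 below 0.0055 m and angle between the y axis of strip4_mid and the y axis of roof, either way round below 0.08 rad and angle between the z axis of strip4_mid and the z axis of roof, either way round below 0.08 rad) or (distance between strip4_mid and course4 below 0.0055 m and angle between the y axis of strip4_mid and the y axis of roof, either way round below 0.08 rad and angle between the z axis of strip4_mid and the z axis of roof, either way round below 0.08 rad)) and ((distance between pin1_mid and lap1 below 0.0045 m and angle between the z axis of pin1_mid and the z axis of roof, either way round below 0.2 rad) or (distance between pin2_mid and lap1 below 0.0045 m and angle between the z axis of pin2_mid and the z axis of roof, either way round below 0.2 rad) or (distance between pin3_mid and lap1 below 0.0045 m and angle between the z axis of pin3_mid and the z axis of roof, either way round below 0.2 rad) or (distance between pin4_mid and lap1 below 0.0045 m and angle between the z axis of pin4_mid and the z axis of roof, either way round below 0.2 rad)) and ((distance between pin1_mid and lap2 below 0.0045 m and angle between the z axis of pin1_mid and the z axis of roof, either way round below 0.2 rad) or (distance between pin2_mid and lap2 below 0.0045 m and angle between the z axis of pin2_mid and the z axis of roof, either way round below 0.2 rad) or (distance between pin3_mid and lap2 below 0.0045 m and angle between the z axis of pin3_mid and the z axis of roof, either way round below 0.2 rad) or (distance between pin4_mid and lap2 below 0.0045 m and angle between the z axis of pin4_mid and the z axis of roof, either way round below 0.2 rad)) and ((distance between pin1_mid and lap3 below 0.0045 m and angle between the z axis of pin1_mid and the z axis of roof, either way round below 0.2 rad) or (distance between pin2_mid and lap3 below 0.0045 m and angle between the z axis of pin2_mid and the z axis of roof, either way round below 0.2 rad) or (distance between pin3_mid and lap3 below 0.0045 m and angle between the z axis of pin3_mid and the z axis of roof, either way round below 0.2 rad) or (distance between pin4_mid and lap3 below 0.0045 m and angle between the z axis of pin4_mid and the z axis of roof, either way round below 0.2 rad)) and (((distance between pin1_mid and lap4 below 0.0045 m and angle between the z axis of pin1_mid and the z axis of roof, either way round below 0.2 rad) or (distance between pin2_mid and lap4 below 0.0045 m and angle between the z axis of pin2_mid and the z axis of roof, either way round below 0.2 rad) or (distance between pin3_mid and lap4 below 0.0045 m and angle between the z axis of pin3_mid and the z axis of roof, either way round below 0.2 rad) or (distance between pin4_mid and lap4 below 0.0045 m and angle between the z axis of pin4_mid and the z axis of roof, either way round below 0.2 rad)) or not ((distance between strip1_mid and course4 below 0.0055 m and angle between the y axis of strip1_mid and the y axis of roof, either way round below 0.08 rad and angle between the z axis of strip1_mid and the z axis of roof, either way round below 0.08 rad) or (distance between strip2_mid and course4 below 0.0055 m and angle between the y axis of strip2_mid and the y axis of roof, either way round below 0.08 rad and angle between the z axis of strip2_mid and the z axis of roof, either way round below 0.08 rad) or (distance between strip3_mid and course4 below 0.0055 m and angle between the y axis of strip3_mid and the y axis of roof, either way round below 0.08 rad and angle between the z axis of strip3_mid and the z axis of roof, either way round below 0.08 rad) or (distance between strip4_mid and course4 below 0.0055 m and angle between the y axis of strip4_mid and the y axis of roof, either way round below 0.08 rad and angle between the z axis of strip4_mid and the z axis of roof, either way round below 0.08 rad)))); the robot touches nothing.
It fails at once if the tape measure is pushed more than 3 cm (distance of tape_measure from where it was at the start of the episode above 0.03 m).
It fails at once if the plywood cat is pushed more than 3 cm (distance of slot_cat from where it was at the start of the episode above 0.03 m).
Of strip1, strip2, strip3, strip4 only 3 to 4 are there at a start; the rules pass over those that are not, and their reading is None.
At some moment in a run one of strip1, strip2, strip3, strip4 may be knocked a few centimetres aside while the robot is not near it.
Once in a run the grip may slacken for a moment while it holds something.
It also fails if it takes over 210 s, if anything falls off the work surface, if the arm or the gripper's body presses on something with over 40 N, if the wrist force passes 120 N, or if a joint passes its speed limit or range.

## Working session

There is one attempt and no reset: what is moved stays moved. The work goes in short steps, Python scripts to look and compute and a shell command to move; the robot and the scene stay as the last step left them, time stands still between calls to the robot, and variables do not carry over. Pictures are saved under pics/ and viewed, at most 14 in all, crops included, and the job is handed in when it is done.

```bash
mkdir -p pics; ls
python3 - <<'E'
from bench import env
import numpy as np,cv2
print(env.get_state(), env.tip_extent)
for n in ["side","top"]:
    c=env.capture(n)
    cv2.imwrite(f"pics/{n}0.png",c["img"][:,:,::-1])
    np.savez(f"/tmp/{n}0.npz",**{k:v for k,v in c.items()})
    print(n,c["mtx"],c["origin"],c["orientation"],[k for k in c], c["range_z"].min(),c["range_z"].max())
E
```

```text
pics
{'clock': 0.0, 'qpos': array([ 1.16486654e+00,  8.80036557e-02,  1.37222972e+00, -1.51927856e-05,
        1.68361157e+00, -1.03100979e-01]), 'dq': array([ 2.74656155e-05,  1.50095678e-03, -1.49628569e-03, -2.98722669e-03,
       -5.45038315e-04, -2.20721810e-04]), 'tau': array([ 2.51334095e-04, -3.40185463e+01, -3.02426755e+01,  7.17392773e-02,
        3.30400304e-02, -1.64226954e-04]), 'eef_pos': array([0.16383022, 0.52450166, 0.22129   ]), 'tool_rot': array([-2.76231641e-04,  1.50837247e-01,  9.88557968e-01, -1.09177024e-03]), 'wrist_force': array([ 0.33465006, -0.12360573,  0.05215263]), 'torque': array([-0.06243278,  0.03352494,  0.01440695]), 'grip_force': 0.0, 'finger_gap': 1.0025345355165867} 0.017
side [[382.4326499    0.         315.65426864]
 [  0.         382.4326499  200.38340399]
 [  0.           0.           1.        ]] [0.46386922 0.80426261 0.74076922] [-0.03903212 -0.01944792  0.43554283  0.89911107] ['img', 'range_z', 'mtx', 'origin', 'orientation'] 0.0 3.1385431
top [[377.76976669   0.         318.05291118]
 [  0.         377.76976669 207.39766127]
 [  0.           0.           1.        ]] [0.33873395 0.01517733 1.19017713] [ 0.71518863  0.07306389 -0.07213459 -0.69134904] ['img', 'range_z', 'mtx', 'origin', 'orientation'] 0.0 2.244689
```

View pics/top0.png

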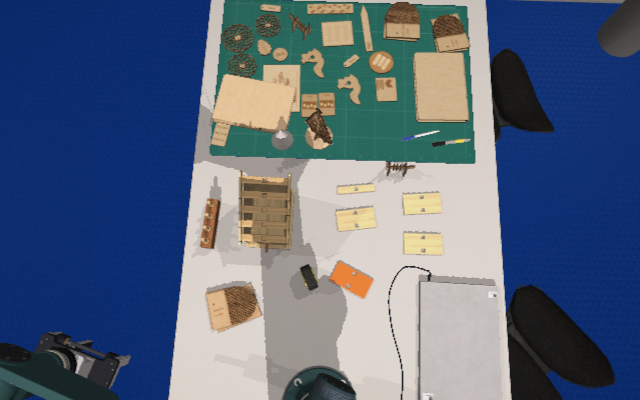

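View pics/side0.png

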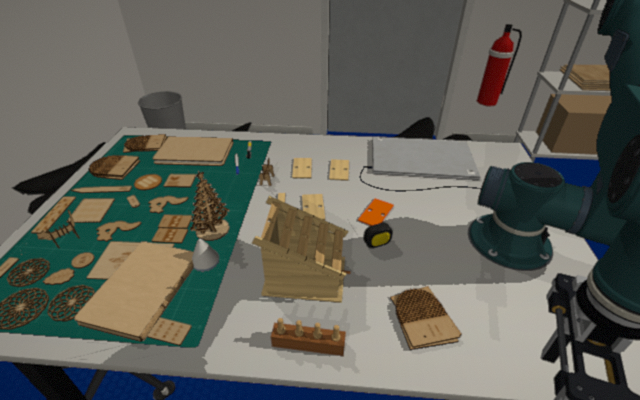

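The top view shows the three wide strips at about (356,218), (422,203) and (423,243), and the starter at (356,188). The orange decoy is at (351,279). The roof is at (265,210) with its eaves towards the robot, the rack at (209,222), the tape at (309,277) and the cat at (399,167). The side view confirms three plywood strips, four pins in the rack, and the roof rising away from the robot.

What could be taken for a strip: (356,218), (422,203) and (423,243) are plywood with two holes, so I take these. (351,279) is orange, so I leave it. (356,188) is narrow with one hole, so that's the starter.

```bash
cat > lib.py <<'E'
from bench import env
import numpy as np, cv2
from scipy.spatial.transform import Rotation as R
def q(w): return R.from_quat([w[1],w[2],w[3],w[0]])
def cap(name):
    s=env.get_state(); c=env.capture(name)
    if name=="wrist":
        T=np.eye(4); T[:3,:3]=q(s["tool_rot"]).as_matrix(); T[:3,3]=s["eef_pos"]; c["T"]=T@c["mount"]
    else:
        T=np.eye(4); T[:3,:3]=q(c["orientation"]).as_matrix(); T[:3,3]=c["origin"]; c["T"]=T
    return c
def dirs(c,uv):
    uv=np.asarray(uv,float).reshape(-1,2); m=c["mtx"]
    d=np.stack([(uv[:,0]-m[0,2])/m[0,0],-(uv[:,1]-m[1,2])/m[1,1],-np.ones(len(uv))],1)
    return d@c["T"][:3,:3].T
def cloud(c):
    h,w=c["range_z"].shape; u,v=np.meshgrid(np.arange(w),np.arange(h))
    d=dirs(c,np.stack([u,v],-1).reshape(-1,2))
    return (c["T"][:3,3]+d*c["range_z"].reshape(-1,1)).reshape(h,w,3)
def onplane(c,uv,p,n=(0,0,1)):
    d=dirs(c,uv); n=np.asarray(n,float); o=c["T"][:3,3]
    return o+d*(((np.asarray(p)-o)@n)/(d@n))[:,None]
def px(c,P):
    P=(np.asarray(P).reshape(-1,3)-c["T"][:3,3])@c["T"][:3,:3]; m=c["mtx"]
    return np.stack([m[0,0]*P[:,0]/-P[:,2]+m[0,2],m[1,1]*P[:,1]/P[:,2]+m[1,2]],1)
def save(c,f,crop=None,scale=1):
    im=c["img"][:,:,::-1].copy()
    if crop: x0,y0,x1,y1=crop; im=im[y0:y1,x0:x1]
    if scale!=1: im=cv2.resize(im,None,fx=scale,fy=scale,interpolation=cv2.INTER_CUBIC)
    cv2.imwrite("pics/"+f,im)
def wood(c):
    hsv=cv2.cvtColor(c["img"],cv2.COLOR_RGB2HSV)
    return cv2.inRange(hsv,(12,50,90),(32,200,255))
def rects(c,z,minA=80,mask=None):
    """min-area rects of yellow plywood blobs cast onto height z: centre, size, yaw of long side"""
    m=wood(c) if mask is None else mask
    cs,_=cv2.findContours(m,cv2.RETR_EXTERNAL,cv2.CHAIN_APPROX_NONE); out=[]
    for k in cs:
        if cv2.contourArea(k)<minA: continue
        P=onplane(c,k.reshape(-1,2),[0,0,z]); (cx,cy),(w,h),a=cv2.minAreaRect((P[:,:2]*1000).astype(np.float32))
        if w<h: w,h,a=h,w,a+90
        a=(a+90)%180-90
        out.append((cx,cy,w,h,a,k.reshape(-1,2).mean(0).round(),k))
    return out
def ee():
    s=env.get_state(); return s["eef_pos"],q(s["tool_rot"])
def go(p,rot=None):
    """shift (mm, tool axes now) then turn (rotvec tool axes) to reach p, rot"""
    e,r=ee(); d=r.inv().apply(np.asarray(p)-e)*1000
    print("shift mm",d.round(1), "turn",(r.inv()*rot).as_rotvec().round(3) if rot is not None else "")
E
python3 - <<'E'
from lib import *
c=cap("top"); P=cloud(c)
for r in rects(c,0.006): print([round(float(x),1) for x in r[:5]],r[5])
for n,(u,v) in dict(table=(340,260),roofhi=(265,182),rooflo=(265,240),rack=(209,222),orange=(351,279)).items(): print(n,P[v,u].round(3))
E
```

```text
[273.8, 271.6, 154.1, 124.5, -70.1] [231. 306.]
[363.1, -86.0, 120.5, 65.7, 64.5] [351. 279.]
[481.4, -311.2, 121.7, 66.1, -88.1] [422. 244.]
[552.9, -98.9, 121.9, 66.0, -81.4] [355. 219.]
[524.7, 367.0, 160.4, 41.3, -1.4] [209. 223.]
[611.0, -310.7, 121.3, 66.5, -85.1] [422. 203.]
[651.8, -98.1, 121.4, 24.7, -83.1] [355. 189.]
[572.3, 186.2, 262.9, 178.9, 3.3] [263. 210.]
[816.2, 44.2, 97.2, 49.1, 48.3] [315. 139.]
[915.7, 33.8, 138.5, 112.4, 2.0] [317. 112.]
[1007.3, -196.9, 86.7, 69.4, 3.9] [386.  89.]
[1008.5, -82.5, 115.8, 71.8, 46.4] [350.  88.]
[935.3, 245.7, 296.4, 296.4, 2.5] [255. 103.]
[1110.7, -74.4, 60.2, 23.5, -46.9] [351.  61.]
[1112.5, -180.7, 84.3, 81.3, -88.0] [381.  62.]
[1100.6, 45.2, 114.7, 70.2, 44.2] [314.  62.]
[1129.1, 172.5, 49.3, 46.8, -88.0] [280.  54.]
[1152.7, 233.3, 61.2, 46.2, 50.7] [263.  47.]
[1218.9, -24.8, 110.6, 96.8, -84.0] [337.  33.]
[1103.8, -389.2, 430.6, 197.1, -4.1] [443.  63.]
[1242.1, -126.5, 181.7, 25.9, 7.9] [366.  30.]
[1317.8, 4.2, 162.3, 37.2, -88.0] [330.   8.]
[1313.8, 218.0, 73.1, 25.4, 85.5] [270.   8.]
[1276.7, -256.2, 152.4, 127.5, -4.4] [403.  25.]
table [ 0.421 -0.053 -0.001]
roofhi [0.621 0.172 0.163]
rooflo [0.465 0.171 0.096]
rack [0.521 0.355 0.039]
orange [ 0.364 -0.088  0.008]
```

Run:
```python
from lib import *
c=cap("top"); a=np.hstack([cv2.resize(c["img"][160:260,195:305],None,fx=4,fy=4,interpolation=cv2.INTER_CUBIC),cv2.resize(c["img"][160:260,330:420],None,fx=4,fy=4,interpolation=cv2.INTER_CUBIC)])
cv2.imwrite("pics/crop1.png",a[:,:,::-1]); print(a.shape)
```

```text
(400, 800, 3)
```

View pics/crop1.png

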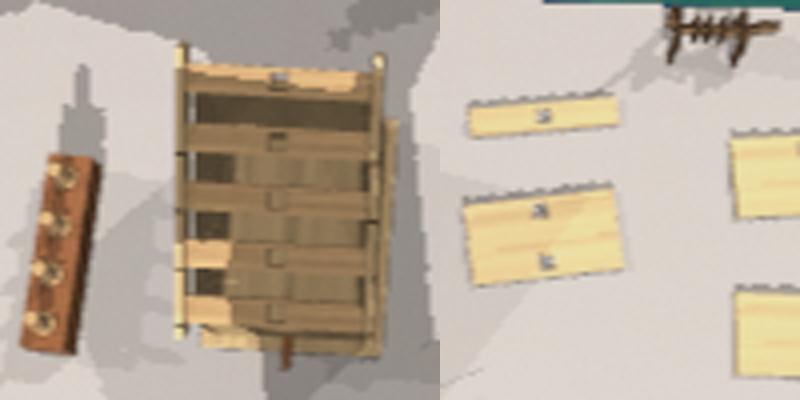

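The crop shows the five battens with square holes at mid-length (crop column about 276, rows 78 to 315). The rack's four pins are at (65,178), (55,225), (48,272) and (42,322). The starter and strip show their holes clearly. Next is a wrist view square to the roof.

```bash
cat >> lib.py <<'E'
def roofrot(yaw=0.,pitch=np.deg2rad(18)):
    x=R.from_euler('z',yaw).apply([np.cos(pitch),0,np.sin(pitch)]); y=R.from_euler('z',yaw).apply([0,1,0])
    return np.stack([x,y,np.cross(x,y)],1)           # columns: roof x,y,z
def toolrot(F): return R.from_matrix(np.stack([F[:,1],F[:,0],-F[:,2]],1))   # tool y along F x
E
python3 - <<'E'
from lib import *
go([0.42,0.17,0.42],toolrot(roofrot()))
c=env.capture("wrist"); print(c["mount"].round(4)); print(c["mtx"])
E
```

```text
shift mm [-350.2 -262.4 -198. ] turn [-0.272 -0.198  1.257]
[[-2.000e-04  9.686e-01  2.486e-01  7.390e-02]
 [ 1.000e+00  3.000e-04 -2.000e-04 -8.000e-04]
 [-3.000e-04  2.486e-01 -9.686e-01 -1.618e-01]
 [ 0.000e+00  0.000e+00  0.000e+00  1.000e+00]]
[[302.87585024   0.         320.86473828]
 [  0.         302.87585024 199.56057677]
 [  0.           0.           1.        ]]
```

```bash
python3 -m crank '[{"tz":-40},{"tz":-40},{"tz":-40},{"tz":-40},{"tz":-38},{"tx":-29,"ty":-22},{"tx":-29,"ty":-22},{"tx":-29,"ty":-22},{"tx":-29,"ty":-22},{"tx":-29,"ty":-22},{"tx":-29,"ty":-22},{"tx":-29,"ty":-22}]' && python3 -m crank '[{"tx":-29,"ty":-22,"rz":0.1},{"tx":-30,"ty":-22,"rz":0.1},{"tx":-30,"ty":-22,"rz":0.1},{"tx":-30,"ty":-22,"rz":0.1},{"tx":-30,"ty":-22,"rz":0.1},{"rz":0.12},{"rz":0.12},{"rz":0.12},{"rz":0.12},{"rz":0.12},{"rz":0.12},{"rz":0.04}]'
python3 - <<'E'
from lib import *
go([0.42,0.17,0.42],toolrot(roofrot()))
E
```

```text
shift mm [-350.2 -262.5 -197.9] turn [-0.272 -0.199  1.257]validation failed for argument at $[0]...
```

```bash
python3 -m crank '[{"tz":-10,"claw":1}]'; echo; python3 -m crank '[{"tx":0,"ty":0,"tz":-20,"rx":0,"ry":0,"rz":0,"claw":1}]'
```

```text
clock: 0.33
eef_pos: [0.1632, 0.523, 0.2378]
tool_rot: [-0.001, 0.151, 0.989, -0.005]
wrist_force: [-0.4, 0.5, -0.5]
finger_gap: 1.0
grip_force: 0.0validation failed for argument at $[0]...
```

```bash
python3 -m crank '[{"tx":0,"ty":0,"tz":-40,"rx":0,"ry":0,"rz":0,"claw":1},{"tx":0,"ty":0,"tz":-40,"rx":0,"ry":0,"rz":0,"claw":1},{"tx":0,"ty":0,"tz":-40,"rx":0,"ry":0,"rz":0,"claw":1},{"tx":0,"ty":0,"tz":-40,"rx":0,"ry":0,"rz":0,"claw":1},{"tx":-29,"ty":-22,"tz":-18,"rx":0,"ry":0,"rz":0,"claw":1},{"tx":-29,"ty":-22,"tz":0,"rx":0,"ry":0,"rz":0,"claw":1},{"tx":-29,"ty":-22,"tz":0,"rx":0,"ry":0,"rz":0,"claw":1},{"tx":-29,"ty":-22,"tz":0,"rx":0,"ry":0,"rz":0,"claw":1},{"tx":-29,"ty":-22,"tz":0,"rx":0,"ry":0,"rz":0,"claw":1},{"tx":-29,"ty":-22,"tz":0,"rx":0,"ry":0,"rz":0,"claw":1},{"tx":-29,"ty":-22,"tz":0,"rx":0,"ry":0,"rz":0,"claw":1},{"tx":-29,"ty":-22,"tz":0,"rx":0,"ry":0,"rz":0,"claw":1}]' && python3 -m crank '[{"tx":-30,"ty":-22,"tz":0,"rx":0,"ry":0,"rz":0,"claw":1},{"tx":-30,"ty":-22,"tz":0,"rx":0,"ry":0,"rz":0,"claw":1},{"tx":-29,"ty":-22,"tz":0,"rx":0,"ry":0,"rz":0,"claw":1},{"tx":-29,"ty":-22,"tz":0,"rx":0,"ry":0,"rz":0,"claw":1},{"tx":0,"ty":0,"tz":0,"rx":-0.025,"ry":-0.018,"rz":0.115,"claw":1},{"tx":0,"ty":0,"tz":0,"rx":-0.025,"ry":-0.018,"rz":0.115,"claw":1},{"tx":0,"ty":0,"tz":0,"rx":-0.025,"ry":-0.018,"rz":0.115,"claw":1},{"tx":0,"ty":0,"tz":0,"rx":-0.025,"ry":-0.018,"rz":0.115,"claw":1},{"tx":0,"ty":0,"tz":0,"rx":-0.025,"ry":-0.018,"rz":0.115,"claw":1},{"tx":0,"ty":0,"tz":0,"rx":-0.025,"ry":-0.018,"rz":0.115,"claw":1},{"tx":0,"ty":0,"tz":0,"rx":-0.025,"ry":-0.018,"rz":0.115,"claw":1},{"tx":0,"ty":0,"tz":0,"rx":-0.025,"ry":-0.018,"rz":0.115,"claw":1}]' >/dev/null && python3 -m crank '[{"tx":0,"ty":0,"tz":0,"rx":-0.025,"ry":-0.018,"rz":0.115,"claw":1},{"tx":0,"ty":0,"tz":0,"rx":-0.025,"ry":-0.018,"rz":0.115,"claw":1},{"tx":0,"ty":0,"tz":0,"rx":-0.025,"ry":-0.018,"rz":0.115,"claw":1},{"tx":0,"ty":0,"tz":0,"rx":0,"ry":0,"rz":0,"claw":1},{"tx":0,"ty":0,"tz":0,"rx":0,"ry":0,"rz":0,"claw":1},{"tx":0,"ty":0,"tz":0,"rx":0,"ry":0,"rz":0,"claw":1}]'
python3 - <<'E'
from lib import *
go([0.42,0.17,0.42],toolrot(roofrot()))
c=cap("wrist"); save(c,"w1.png")
E
```

```text
clock: 1.33
eef_pos: [0.3335, 0.2862, 0.4206]
tool_rot: [0.0, 0.151, 0.989, 0.0]
wrist_force: [0.9, 0.4, -0.6]
finger_gap: 1.0
grip_force: 0.0
clock: 2.83
eef_pos: [0.4194, 0.1686, 0.4205]
tool_rot: [0.11, 0.7, 0.696, 0.112]
wrist_force: [-0.7, 0.2, -0.9]
finger_gap: 1.004
grip_force: 0.0
shift mm [1.4 0.5 0.6] turn [ 0.002 -0.002 -0.006]
```

View pics/w1.png

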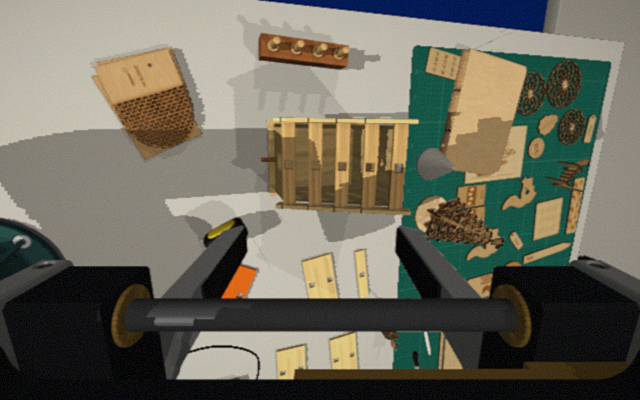

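The wrist view shows the roof at about (340,165), with the batten holes along row 166, clear of the fingers. I'll move 120 mm closer and measure.

```bash
python3 -m crank '[{"tx":0,"ty":0,"tz":40,"rx":0,"ry":0,"rz":0,"claw":1},{"tx":0,"ty":0,"tz":40,"rx":0,"ry":0,"rz":0,"claw":1},{"tx":0,"ty":0,"tz":40,"rx":0,"ry":0,"rz":0,"claw":1},{"tx":0,"ty":0,"tz":0,"rx":0,"ry":0,"rz":0,"claw":1},{"tx":0,"ty":0,"tz":0,"rx":0,"ry":0,"rz":0,"claw":1},{"tx":0,"ty":0,"tz":0,"rx":0,"ry":0,"rz":0,"claw":1}]'
python3 - <<'E'
from lib import *
c=cap("wrist"); save(c,"w2.png",crop=(180,20,500,260),scale=2.5)
np.savez("/tmp/w2.npz",**c)
E
```

```text
clock: 3.38
eef_pos: [0.4576, 0.169, 0.3096]
tool_rot: [0.111, 0.701, 0.695, 0.114]
wrist_force: [0.8, 0.0, 1.2]
finger_gap: 1.003
grip_force: 0.0
```

View pics/w2.png

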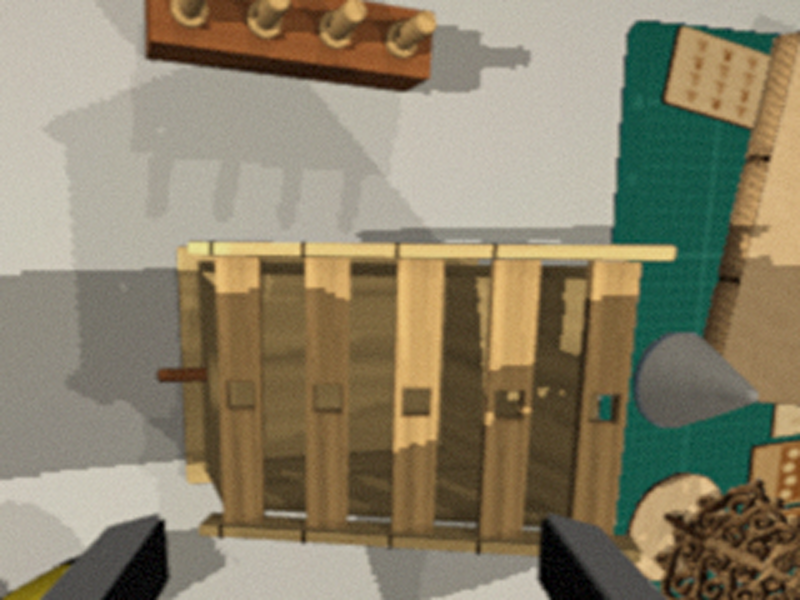

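The five batten holes are at crop (241,394), (328,397), (416,402), (510,404) and (604,407), which is full-image (276,178) to (422,183). The gauge ticks on the barge boards are at crop x = 212, 303, 397 and 494. I'll fit the roof frame from these.

Run:
```python
from lib import *
c=dict(np.load("/tmp/w2.npz")); P=cloud(c); z=c["range_z"]
h=np.array([(241,394),(328,397),(416,402),(510,404),(604,407)])/2.5+[180,20]
g=cv2.cvtColor(c["img"],cv2.COLOR_RGB2GRAY)
H=[]
for (u,v) in h:
    u0,v0=int(round(u)),int(round(v))
    # batten plane points: patches above and below the hole
    pts=np.concatenate([P[v0-30:v0-10,u0-5:u0+6].reshape(-1,3),P[v0+10:v0+28,u0-5:u0+6].reshape(-1,3)])
    n0=roofrot()[:,2]; d=pts@n0; m=np.median(d); k=abs(d-m)<.004
    A=pts[k]; ctr=A.mean(0); n=np.linalg.svd(A-ctr)[2][2]; n*=np.sign(n[2])
    X=onplane(c,[(u,v)],n0*m,n0)[0]; H.append(X)
    # hole from depth: pixels clearly below plane
    win=P[v0-11:v0+12,u0-9:u0+10]@n0-m; mm=(win<-.005)
    ys,xs=np.nonzero(mm); 
    print(X.round(4),"off",round(m,4),"std",d[k].std().round(4),"n",n.round(3),"depthhole px",(xs.mean()+u0-9).round(1) if len(xs) else None,(ys.mean()+v0-11).round(1) if len(xs) else None,mm.sum(),(u,v))
H=np.array(H)
def fit(H):
    from scipy.optimize import least_squares
    B=np.array([[.042*i,0,.006*i-.003] for i in range(len(H))])
    f=lambda p:(B@roofrot(p[0]).T+p[1:]-H).ravel()
    r=least_squares(f,[0,*H[0]]); return r.x,(r.fun.reshape(-1,3)*1000).round(1)
print(fit(H)); print(np.diff(H,axis=0).round(4), np.linalg.norm(np.diff(H,axis=0),axis=1))
```

```text
[0.467  0.1768 0.1047] off -0.0448 std 0.0008 n [-0.318  0.008  0.948] depthhole px 277.1 177.7 142 (np.float64(276.4), np.float64(177.6))
[0.5051 0.176  0.1234] off -0.0387 std 0.0008 n [-0.319  0.008  0.948] depthhole px 312.8 178.6 156 (np.float64(311.2), np.float64(178.8))
[0.5425 0.1743 0.1419] off -0.0327 std 0.0007 n [-0.302  0.004  0.953] depthhole px 346.7 179.8 145 (np.float64(346.4), np.float64(180.8))
[0.5813 0.1741 0.1608] off -0.0267 std 0.0008 n [-0.306  0.007  0.952] depthhole px 385.3 182.1 155 (np.float64(384.0), np.float64(181.6))
[0.6189 0.1734 0.1792] off -0.0208 std 0.0007 n [-0.304  0.007  0.953] depthhole px 423.0 183.5 140 (np.float64(421.6), np.float64(182.8))
(array([-0.02308823,  0.46588003,  0.17673112,  0.10747581]), array([[-0.2, -0.1, -0.1],
       [-0.3, -0.2, -0.1],
       [ 0.5,  0.6,  0.1],
       [-0.3, -0. , -0.1],
       [ 0.3, -0.2,  0.2]]))
[[ 0.0381 -0.0008  0.0187]
 [ 0.0374 -0.0017  0.0185]
 [ 0.0388 -0.0002  0.0189]
 [ 0.0376 -0.0007  0.0184]] [0.04248213 0.04173228 0.04315519 0.04183172]
```

Run:
```python
from lib import *
c=dict(np.load("/tmp/w2.npz")); P=cloud(c)
F=roofrot(-0.0231); O=np.array([0.46588,0.17673,0.10748]); 
g=cv2.cvtColor(c["img"],cv2.COLOR_RGB2GRAY).astype(float)
L=(P-O)@F*1000
for i in range(5):
    top=6*i-3
    out=[]
    for v in list(range(150,170))+list(range(188,205)):
        on=np.nonzero((abs(L[v,:,2]-top)<2.5)&(abs(L[v,:,0]-42*i)<16))[0]
        if len(on)<10: continue
        X=(onplane(c,[(on.min()-.5,v),(on.max()+.5,v)],O+F@[0,0,top/1000],F[:,2])-O)@F*1000
        # colour edges: strongest gradient near each
        e=[]
        for s in (on.min(),on.max()+1):
            gr=abs(np.diff(g[v,s-5:s+5])); k=gr.argmax(); e.append(s-5+k+.5)
        Y=(onplane(c,[(e[0],v),(e[1],v)],O+F@[0,0,top/1000],F[:,2])-O)@F*1000
        out.append([X[0,0]-42*i,X[1,0]-42*i,Y[0,0]-42*i,Y[1,0]-42*i])
    o=np.median(out,0); print(i,o.round(1),"depth centre",o[:2].mean().round(2),"colour centre",o[2:].mean().round(2))
# y extents of battens by depth
on=(abs(L[...,0]%42-0)<3)
for i in range(5):
    k=(abs(L[...,0]-42*i)<6)&(abs(L[...,2]-(6*i-3))<2)&(abs(L[...,1])<80); print(i,"y",np.percentile(L[...,1][k],[0.5,99.5]).round(1))
for i in range(5):  # holes by depth
    k=(abs(L[...,0]-42*i)<9)&(abs(L[...,1])<9)&(L[...,2]<6*i-8)
    v,u=np.nonzero(k); X=(onplane(c,np.stack([u,v],1),O+F@[0,0,(6*i-3)/1000],F[:,2])-O)@F*1000; print("hole",i,X.mean(0)[:2].round(2)-[42*i,0], len(u), (X.max(0)-X.min(0))[:2].round(1))
```

```text
0 [-11.1   9.3 -11.1   9.1] depth centre -0.91 colour centre -1.01
1 [-11.2   8.8 -11.2   9.3] depth centre -1.21 colour centre -0.96
2 [-11.5   8.8 -11.2   9.7] depth centre -1.34 colour centre -0.77
3 [-11.7   8.9 -11.1   9.6] depth centre -1.4 colour centre -0.74
4 [-12.    8.9 -11.2   9.6] depth centre -1.54 colour centre -0.77
0 y [-65.7  63.9]
1 y [-65.9  64.4]
2 y [-65.7  63.8]
3 y [-65.3  64.4]
4 y [-57.2  64.8]
hole 0 [8.81 9.11] 126 [24.4 25.6]
hole 1 [-1.14 -4.86] 11 [11.9  0.1]
hole 2 [-10.77  13.74] 55 [20.4 29.2]
hole 3 [-18.29  14.44] 182 [32.5 29.7]
hole 4 [-7.15  1.39] 75 [19.9 18.2]
```

```bash
cat >> lib.py <<'E'
RO=np.array([0.46588,0.17673,0.10748]); RF=roofrot(-0.0231); RO=RO+RF@[-.0006,-.0005,0]   # eaves point, roof axes
def roofp(x,y,z): return RO+RF@(np.array([x,y,z])/1000)
def down(yaw): return toolrot(roofrot(np.deg2rad(yaw),0))
def turnshift(p,rot):
    """turn first (tool axes now), then shift in the turned axes"""
    e,r=ee(); print("turn",(r.inv()*rot).as_rotvec().round(3),"then shift",(rot.inv().apply(np.asarray(p)-e)*1000).round(1))
def look(z=.006,size=(120,64),f=None):
    c=cap("wrist")
    for r in rects(c,z,300):
        if abs(r[2]-size[0])<15 and abs(r[3]-size[1])<9:
            print("found",np.round(r[:5],1),"xaxis yaw",round((r[4]+180)%180-90,1),r[5])
    if f: save(c,f)
    return c
E
python3 - <<'E'
from lib import *
turnshift([.652,-.098,.156],down(6.9))
E
```

```text
turn [ 0.323  0.014 -0.128] then shift [-288.6  160.4  155.3]
```

```bash
python3 -m crank '[{"tx":0,"ty":0,"tz":0,"rx":0.108,"ry":0.005,"rz":-0.043,"claw":1},{"tx":0,"ty":0,"tz":0,"rx":0.108,"ry":0.005,"rz":-0.043,"claw":1},{"tx":0,"ty":0,"tz":0,"rx":0.108,"ry":0.005,"rz":-0.043,"claw":1},{"tx":-36,"ty":20,"tz":0,"rx":0,"ry":0,"rz":0,"claw":1},{"tx":-36,"ty":20,"tz":0,"rx":0,"ry":0,"rz":0,"claw":1},{"tx":-36,"ty":20,"tz":0,"rx":0,"ry":0,"rz":0,"claw":1},{"tx":-36,"ty":20,"tz":0,"rx":0,"ry":0,"rz":0,"claw":1},{"tx":-36,"ty":20,"tz":0,"rx":0,"ry":0,"rz":0,"claw":1},{"tx":-36,"ty":20,"tz":0,"rx":0,"ry":0,"rz":0,"claw":1},{"tx":-36,"ty":20,"tz":0,"rx":0,"ry":0,"rz":0,"claw":1},{"tx":-36,"ty":20,"tz":0,"rx":0,"ry":0,"rz":0,"claw":1}]' >/dev/null && python3 -m crank '[{"tx":0,"ty":0,"tz":39,"rx":0,"ry":0,"rz":0,"claw":1},{"tx":0,"ty":0,"tz":39,"rx":0,"ry":0,"rz":0,"claw":1},{"tx":0,"ty":0,"tz":39,"rx":0,"ry":0,"rz":0,"claw":1},{"tx":0,"ty":0,"tz":38,"rx":0,"ry":0,"rz":0,"claw":1},{"tx":0,"ty":0,"tz":0,"rx":0,"ry":0,"rz":0,"claw":1},{"tx":0,"ty":0,"tz":0,"rx":0,"ry":0,"rz":0,"claw":1},{"tx":0,"ty":0,"tz":0,"rx":0,"ry":0,"rz":0,"claw":1}]'
python3 - <<'E'
from lib import *
turnshift([.652,-.098,.156],down(6.9))
c=look(size=(120,22),f="w3.png")
E
```

```text
clock: 4.93
eef_pos: [0.6521, -0.0983, 0.1558]
tool_rot: [0.001, 0.663, 0.749, -0.001]
wrist_force: [0.6, -1.0, 0.8]
finger_gap: 1.0
grip_force: 0.0
turn [0.    0.003 0.002] then shift [ 0.3 -0.1 -0.2]
found [649.3 -96.7 119.7  23.7 -83.2] xaxis yaw 6.8 [320. 187.]
```

View pics/w3.png

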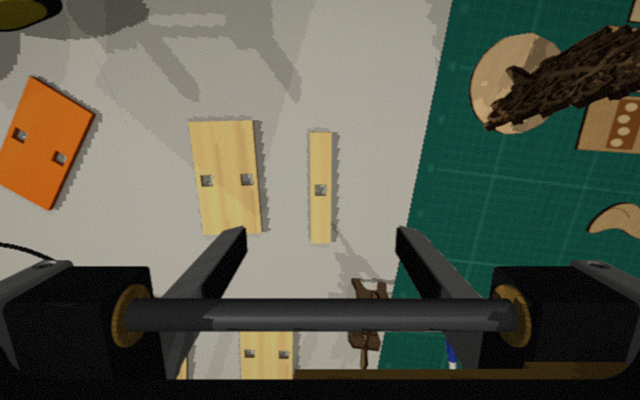

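The starter is centred at (320,187) with one hole, strip A is at (225,178), and the orange one is at (45,143). I'll close to about 47 mm, descend and grip.

```bash
python3 -m crank '[{"tx":1.9,"ty":-2.6,"tz":0,"rx":0,"ry":0,"rz":0,"claw":0},{"tx":0,"ty":0,"tz":40,"rx":0,"ry":0,"rz":0,"claw":0},{"tx":0,"ty":0,"tz":40,"rx":0,"ry":0,"rz":0,"claw":0},{"tx":0,"ty":0,"tz":40,"rx":0,"ry":0,"rz":0,"claw":0},{"tx":0,"ty":0,"tz":10,"rx":0,"ry":0,"rz":0,"claw":0},{"tx":0,"ty":0,"tz":7,"rx":0,"ry":0,"rz":0,"claw":0},{"tx":0,"ty":0,"tz":0,"rx":0,"ry":0,"rz":0,"claw":0},{"tx":0,"ty":0,"tz":0,"rx":0,"ry":0,"rz":0,"claw":0}]'; python3 -m crank '[{"tx":0,"ty":0,"tz":0,"rx":0,"ry":0,"rz":0,"claw":-1},{"tx":0,"ty":0,"tz":0,"rx":0,"ry":0,"rz":0,"claw":-1},{"tx":0,"ty":0,"tz":0,"rx":0,"ry":0,"rz":0,"claw":-1},{"tx":0,"ty":0,"tz":0,"rx":0,"ry":0,"rz":0,"claw":-1}]'
```

```text
clock: 5.65
eef_pos: [0.6479, -0.0967, 0.0174]
tool_rot: [0.0, 0.663, 0.749, -0.002]
wrist_force: [1.7, 0.8, 4.5]
finger_gap: 0.505
grip_force: 2.6
clock: 5.98
eef_pos: [0.6483, -0.0972, 0.0173]
tool_rot: [0.001, 0.663, 0.749, -0.001]
wrist_force: [1.0, 0.3, 6.2]
finger_gap: 0.253
grip_force: 3.4
```

```bash
python3 -m crank '[{"tx":0,"ty":0,"tz":-1,"rx":0,"ry":0,"rz":0,"claw":-1},{"tx":0,"ty":0,"tz":0,"rx":0,"ry":0,"rz":0,"claw":-1},{"tx":0,"ty":0,"tz":0,"rx":0,"ry":0,"rz":0,"claw":-1}]';python3 -m crank '[{"tx":0,"ty":0,"tz":-30,"rx":0,"ry":0,"rz":0,"claw":-1},{"tx":0,"ty":0,"tz":-40,"rx":0,"ry":0,"rz":0,"claw":-1},{"tx":0,"ty":0,"tz":-40,"rx":0,"ry":0,"rz":0,"claw":-1},{"tx":0,"ty":0,"tz":-40,"rx":0,"ry":0,"rz":0,"claw":-1},{"tx":0,"ty":0,"tz":-40,"rx":0,"ry":0,"rz":0,"claw":-1},{"tx":0,"ty":0,"tz":0,"rx":0,"ry":0,"rz":0,"claw":-1},{"tx":0,"ty":0,"tz":0,"rx":0,"ry":0,"rz":0,"claw":-1}]'
python3 - <<'E'
from lib import *
c=cap("wrist"); save(c,"w4.png",crop=(160,140,480,340),scale=2.5)
turnshift(roofp(0,0,60),toolrot(RF))
P=cloud(c); m=wood(c)>0; e,r=ee()
L=r.inv().apply((P-e).reshape(-1,3)).reshape(P.shape)*1000
k=m&(abs(L[...,1])<20)&(abs(L[...,0])<75)&(abs(L[...,2]-12)<15)
print(k.sum(),[np.percentile(L[...,i][k],[1,50,99]).round(1) for i in range(3)])
E
```

```text
clock: 6.23
eef_pos: [0.6476, -0.0971, 0.0173]
tool_rot: [0.0, 0.663, 0.749, -0.002]
wrist_force: [1.5, -0.1, 5.8]
finger_gap: 0.231
grip_force: 31.3
clock: 6.82
eef_pos: [0.6481, -0.0966, 0.2085]
tool_rot: [0.001, 0.663, 0.749, -0.002]
wrist_force: [-0.2, 0.4, -0.2]
finger_gap: 0.236
grip_force: 3.0
turn [-0.321 -0.021  0.144] then shift [ 268.3 -208.8  -25.1]
5311 [array([-37.1,  18.8,  59.5]), array([-11.7,  -1.2,   9.9]), array([ 6.9,  8.4, 11.3])]
```

View pics/w4.png

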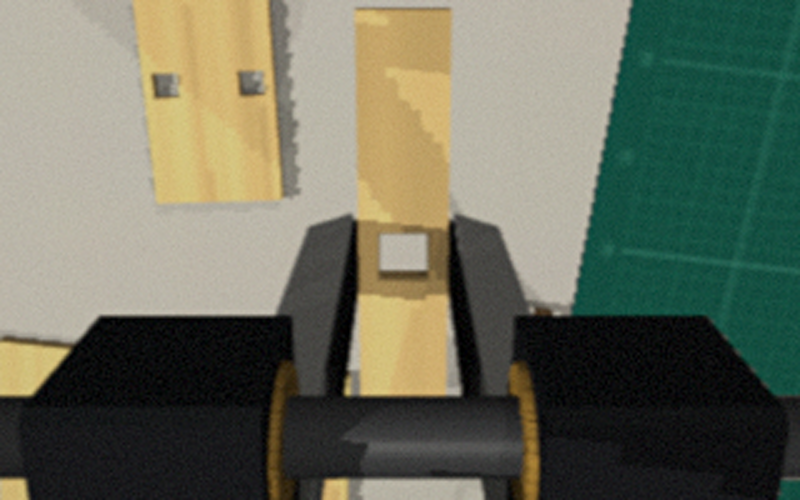

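Run:
```python
from lib import *
print({k:env.get_state()[k] for k in("finger_gap","grip_force","wrist_force")})
c=cap("wrist"); P=cloud(c); e,r=ee()
for u,v in [(250,120),(370,160),(260,240)]: print(np.median(P[v-4:v+5,u-4:u+5].reshape(-1,3),0).round(4))
L=r.inv().apply((P-e).reshape(-1,3)).reshape(P.shape)*1000
k=(abs(L[...,1])<20)&(L[...,0]>25)&(L[...,0]<75)&(abs(L[...,2]-12)<15)
print(k.sum(),[np.percentile(L[...,i][k],[1,50,99]).round(1) for i in range(3)])
n=r.apply([0,0,1]); h=[(403+.5)/2.5-.5+160,(253+.5)/2.5-.5+140]
for d in (8.4,11.3): print("hole tool",r.inv().apply(onplane(c,[h],e+n*d/1000,n)[0]-e)*1000)
t=cap("top"); Pt=cloud(t); print("top table",np.median(Pt[255:265,335:345].reshape(-1,3),0).round(4))
```

```text
{'finger_gap': 0.23350680233086732, 'grip_force': 2.9999829456210136, 'wrist_force': array([ 0.98310787, -1.12276218, -0.97823779])}
[ 5.521e-01 -3.320e-02 -2.000e-04]
[ 6.992e-01 -6.270e-02 -5.000e-04]
[ 0.5742 -0.1826 -0.0007]
2304 [array([25.3, 43.2, 60.1]), array([-12.2,  -1.7,   9.4]), array([ 8.1,  9.6, 12.2])]
hole tool [ 1.59221377 -1.17773878  8.4       ]
hole tool [ 0.40612342 -1.16830987 11.3       ]
top table [ 0.3822 -0.0193  0.5755]
```

```bash
python3 -m crank '[{"tx":0,"ty":0,"tz":0,"rx":0,"ry":0,"rz":0,"claw":-1},{"tx":0,"ty":0,"tz":0,"rx":0,"ry":0,"rz":0,"claw":-1},{"tx":0,"ty":0,"tz":0,"rx":0,"ry":0,"rz":0,"claw":-1}]'
cat >> lib.py <<'E'
def held(w=11,x0=20):
    """plane of the held strip's top, tool axes (mm): z = a + bx*x + by*y, and side extents"""
    c=cap("wrist"); P=cloud(c); e,r=ee(); L=r.inv().apply((P-e).reshape(-1,3)).reshape(P.shape)*1000
    k=(abs(L[...,1]+1)<w-3)&(L[...,0]>x0)&(L[...,0]<57)&(abs(L[...,2]-11)<9); A=L[k]
    co=np.linalg.lstsq(np.c_[np.ones(len(A)),A[:,:2]],A[:,2],rcond=None)[0]; print(k.sum(),"plane",co.round(3))
    kk=(abs(L[...,2]-(co[0]+co[1]*L[...,0]+co[2]*L[...,1]))<1.5)&(abs(L[...,0])<75)&(abs(L[...,1])<50)
    rows=[];
    for lo in range(20,56,5):
        q_=L[kk&(L[...,0]>lo)&(L[...,0]<lo+5)]
        if len(q_)>20: rows.append((q_[:,1].min(),q_[:,1].max()))
    print("y edges",np.round(rows,1).tolist(),"x far",np.percentile(L[...,0][kk],99.5).round(1)); return c
E
python3 -c "
from lib import *
held()"
```

```text
clock: 7.22
eef_pos: [0.6462, -0.096, 0.2025]
tool_rot: [-0.004, 0.663, 0.749, -0.004]
wrist_force: [0.6, 0.5, 0.7]
finger_gap: 0.231
grip_force: 30.0
1695 plane [ 1.2428e+01 -4.0000e-03  3.0000e-03]
y edges [[-13.4, 8.6], [-13.4, 8.6], [-13.3, 8.5], [-13.2, 8.4], [-13.1, 8.4], [-13.1, 8.4], [-13.0, 8.2], [-12.9, 8.2]] x far 60.1
```

```bash
python3 -m crank '[{"tx":0,"ty":0,"tz":0,"rx":0,"ry":0,"rz":0,"claw":-1},{"tx":0,"ty":0,"tz":0,"rx":0,"ry":0,"rz":0,"claw":-1},{"tx":0,"ty":0,"tz":0,"rx":0,"ry":0,"rz":0,"claw":-1},{"tx":0,"ty":0,"tz":0,"rx":0,"ry":0,"rz":0,"claw":-1},{"tx":0,"ty":0,"tz":0,"rx":0,"ry":0,"rz":0,"claw":-1}]'; python3 -c "
from lib import *
c=held(); P=cloud(c)
for u,v in [(250,120),(370,160),(260,240)]: print(np.median(P[v-4:v+5,u-4:u+5].reshape(-1,3),0).round(4))
c=held(); print(ee()[0])
turnshift(roofp(0,0,60),toolrot(RF))"
```

```text
clock: 7.68
eef_pos: [0.6469, -0.0962, 0.2045]
tool_rot: [-0.002, 0.663, 0.749, -0.003]
wrist_force: [0.1, 0.1, 0.3]
finger_gap: 0.227
grip_force: 30.0
1716 plane [ 1.1915e+01 -5.0000e-03 -4.0000e-03]
y edges [[-13.2, 8.8], [-13.2, 8.8], [-13.1, 8.8], [-13.0, 8.7], [-13.0, 8.6], [-12.9, 8.5], [-12.7, 8.5], [-12.7, 8.4]] x far 60.0
[ 5.521e-01 -3.310e-02 -3.000e-04]
[ 6.99e-01 -6.24e-02 -6.00e-04]
[ 5.744e-01 -1.818e-01 -4.000e-04]
1708 plane [ 1.1883e+01 -5.0000e-03 -3.0000e-03]
y edges [[-13.2, 8.3], [-13.2, 8.8], [-13.1, 8.7], [-13.1, 8.6], [-13.0, 8.6], [-12.9, 8.5], [-12.8, 8.4], [-12.7, 8.4]] x far 60.0
[ 0.64693396 -0.09619155  0.20447989]
turn [-0.321 -0.022  0.144] then shift [ 268.2 -208.7  -25.6]
```

```bash
python3 -m crank '[{"tx":0,"ty":0,"tz":-20,"rx":-0.107,"ry":-0.007,"rz":0.048,"claw":-1},{"tx":0,"ty":0,"tz":-20,"rx":-0.107,"ry":-0.007,"rz":0.048,"claw":-1},{"tx":0,"ty":-10,"tz":0,"rx":-0.107,"ry":-0.007,"rz":0.048,"claw":-1},{"tx":0,"ty":-25,"tz":0,"rx":0,"ry":0,"rz":0,"claw":-1},{"tx":0,"ty":-30,"tz":0,"rx":0,"ry":0,"rz":0,"claw":-1},{"tx":0,"ty":-30,"tz":0,"rx":0,"ry":0,"rz":0,"claw":-1},{"tx":0,"ty":-30,"tz":0,"rx":0,"ry":0,"rz":0,"claw":-1},{"tx":10,"ty":-30,"tz":0,"rx":0,"ry":0,"rz":0,"claw":-1},{"tx":20,"ty":-30,"tz":0,"rx":0,"ry":0,"rz":0,"claw":-1},{"tx":30,"ty":-14,"tz":0,"rx":0,"ry":0,"rz":0,"claw":-1},{"tx":36,"ty":0,"tz":0,"rx":0,"ry":0,"rz":0,"claw":-1},{"tx":36,"ty":0,"tz":0,"rx":0,"ry":0,"rz":0,"claw":-1}]' >/dev/null && python3 -m crank '[{"tx":36,"ty":0,"tz":0,"rx":0,"ry":0,"rz":0,"claw":-1},{"tx":36,"ty":0,"tz":0,"rx":0,"ry":0,"rz":0,"claw":-1},{"tx":30,"ty":0,"tz":0,"rx":0,"ry":0,"rz":0,"claw":-1},{"tx":20,"ty":0,"tz":0,"rx":0,"ry":0,"rz":0,"claw":-1},{"tx":10,"ty":0,"tz":0,"rx":0,"ry":0,"rz":0,"claw":-1},{"tx":0,"ty":0,"tz":0,"rx":0,"ry":0,"rz":0,"claw":-1},{"tx":0,"ty":0,"tz":0,"rx":0,"ry":0,"rz":0,"claw":-1},{"tx":0,"ty":0,"tz":0,"rx":0,"ry":0,"rz":0,"claw":-1}]'; python3 -c "
from lib import *
turnshift(roofp(0,0,40),toolrot(RF))"
```

```text
clock: 9.45
eef_pos: [0.4616, 0.171, 0.1841]
tool_rot: [0.112, 0.707, 0.69, 0.109]
wrist_force: [-0.5, 0.3, 0.2]
finger_gap: 0.23
grip_force: 30.0
turn [-0.    -0.    -0.001] then shift [  5.3 -20.4  34.1]
```

```bash
python3 -m crank '[{"tx":1.8,"ty":-6.8,"tz":12,"rx":0,"ry":0,"rz":0,"claw":-1},{"tx":1.8,"ty":-6.8,"tz":12,"rx":0,"ry":0,"rz":0,"claw":-1},{"tx":1.7,"ty":-6.8,"tz":10,"rx":0,"ry":0,"rz":0,"claw":-1},{"tx":0,"ty":0,"tz":0,"rx":0,"ry":0,"rz":0,"claw":-1},{"tx":0,"ty":0,"tz":0,"rx":0,"ry":0,"rz":0,"claw":-1},{"tx":0,"ty":0,"tz":0,"rx":0,"ry":0,"rz":0,"claw":-1},{"tx":0,"ty":0,"tz":0,"rx":0,"ry":0,"rz":0,"claw":-1},{"tx":0,"ty":0,"tz":0,"rx":0,"ry":0,"rz":0,"claw":-1}]'; python3 -c "
from lib import *
turnshift(roofp(0,0,40),toolrot(RF))
c=held(); save(c,'w5.png',crop=(200,100,520,300),scale=2.5); np.savez('/tmp/w5.npz',**c)"
```

```text
clock: 10.12
eef_pos: [0.4536, 0.1772, 0.1466]
tool_rot: [0.112, 0.707, 0.69, 0.11]
wrist_force: [-0.3, 0.1, 0.8]
finger_gap: 0.228
grip_force: 30.0
turn [ 0.002 -0.001 -0.001] then shift [-0.7 -1.   1. ]
1731 plane [ 1.0997e+01 -2.0000e-03 -5.0000e-03]
y edges [[-13.1, 8.4], [-13.1, 8.9], [-13.0, 8.9], [-12.9, 8.8], [-12.8, 8.7], [-12.7, 8.6], [-12.6, 8.6], [-13.1, 8.5]] x far 59.7
```

View pics/w5.png

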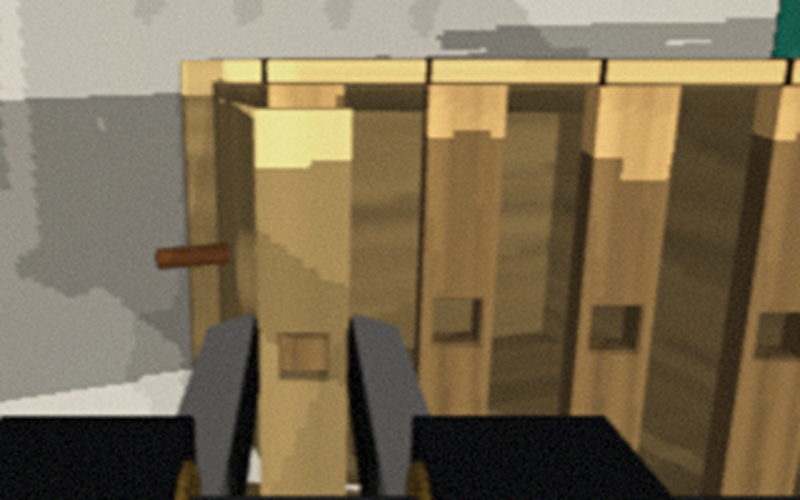

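```bash
cat >> lib.py <<'E'
def crop2px(p,x0,y0,s=2.5): return (np.asarray(p,float)+.5)/s-.5+[x0,y0]
def roofcheck(c,holes,idx,zoff=0):
    """where batten holes (pixels) lie relative to the current roof estimate, mm; plane height from depth near the hole"""
    P=cloud(c); L=(P-RO)@RF*1000
    for (u,v),i in zip(holes,idx):
        k=(abs(L[...,0]-42*i)<7)&(abs(L[...,1])<45)&(abs(L[...,1])>12)&(abs(L[...,2]-6*i+3)<5)
        top=np.median(L[...,2][k]); X=(onplane(c,[(u,v)],RO+RF@[0,0,top/1000],RF[:,2])[0]-RO)@RF*1000
        print("hole",i,(X-[42*i,0,6*i-3]).round(2),k.sum())
    for i in range(5):   # batten edges by depth, colour-free
        o=[]
        for y in np.arange(15,55,2.):
            q_=L[(abs(L[...,2]-6*i+3)<2.2)&(abs(L[...,0]-42*i)<16)&(abs(L[...,1]-y)<1.)]
            if len(q_)>12: o.append((q_[:,0].min()-42*i,q_[:,0].max()-42*i))
        if len(o)>5: print("batten",i,np.median(o,0).round(1),np.median(o,0).mean().round(2))
E
python3 -c "
from lib import *
c=dict(np.load('/tmp/w5.npz'))
roofcheck(c,crop2px([(457,319),(615,328)],200,100),[1,2])
e,r=ee(); n=r.apply([0,0,1]); h=crop2px([(303.5,355)],200,100)
print('starter hole tool',r.inv().apply(onplane(c,h,e+n*.011,n)[0]-e)*1000)
print('starter hole roof',((onplane(c,h,e+n*.011,n)[0]-RO)@RF*1000).round(1))
c=cap('wrist');roofcheck(c,[],[]);held()
"
```

```text
hole 1 [0.12 1.08 0.01] 1389
hole 2 [ 0.01  0.54 -0.02] 1455
batten 1 [-10.3   9.5] -0.41
batten 2 [-10.6   9.7] -0.46
batten 3 [-10.9   9.7] -0.58
batten 4 [-11.2  10.1] -0.56
starter hole tool [ 0.5951093  -1.71239411 11.        ]
starter hole roof [-0.9  1.3 29.8]
batten 1 [-10.4   9.5] -0.41
batten 2 [-10.6   9.7] -0.41
batten 3 [-10.9   9.7] -0.58
batten 4 [-11.2  10. ] -0.6
1727 plane [ 1.1096e+01 -4.0000e-03 -5.0000e-03]
y edges [[-13.1, 8.4], [-13.1, 8.9], [-13.0, 8.8], [-12.9, 8.8], [-12.8, 8.7], [-12.7, 8.7], [-12.7, 8.6], [-13.1, 8.5]] x far 59.7
```

```bash
python3 -c "
from lib import *
c=dict(np.load('/tmp/w5.npz')); L=(cloud(c)-RO)@RF*1000
for p in [(200,110),(210,150),(240,130),(264,72),(350,72)]:
    u,v=crop2px(p,200,100).round().astype(int); print(p,np.median(L[v-1:v+2,u-1:u+2].reshape(-1,3),0).round(1))
"
python3 -m crank '[{"tx":-0.6,"ty":0.9,"tz":8,"rx":0,"ry":0,"rz":0,"claw":-1},{"tx":0,"ty":0,"tz":8,"rx":0,"ry":0,"rz":0,"claw":-1},{"tx":0,"ty":0,"tz":4,"rx":0,"ry":0,"rz":0,"claw":-1},{"tx":0,"ty":0,"tz":0,"rx":0,"ry":0,"rz":0,"claw":-1},{"tx":0,"ty":0,"tz":0,"rx":0,"ry":0,"rz":0,"claw":-1},{"tx":0,"ty":0,"tz":0,"rx":0,"ry":0,"rz":0,"claw":-1},{"tx":0,"ty":0,"tz":0,"rx":0,"ry":0,"rz":0,"claw":-1}]'; python3 -c "
from lib import *
turnshift(roofp(0,0,14),toolrot(RF))
c=held(); roofcheck(c,[],[]); save(c,'w6.png',crop=(200,100,520,300),scale=2.5); np.savez('/tmp/w6.npz',**c)"
```

```text
(200, 110) [-40.1  52.1 -91.8]
(210, 150) [-36.9  36.5 -92.8]
(240, 130) [-21.4  48.5 -48.5]
(264, 72) [-11.2  68.7   1. ]
(350, 72) [11.4 68.7  3.4]
clock: 10.85
eef_pos: [0.4601, 0.1766, 0.1269]
tool_rot: [0.112, 0.707, 0.69, 0.11]
wrist_force: [0.4, -0.5, -0.1]
finger_gap: 0.23
grip_force: 30.0
turn [ 0.    -0.001 -0.   ] then shift [-0.2 -1.1  6.3]
1727 plane [ 1.1323e+01 -4.0000e-03  1.0000e-03]
y edges [[-13.4, 8.1], [-13.3, 8.7], [-13.2, 8.6], [-13.2, 8.6], [-13.1, 8.5], [-13.0, 8.4], [-12.9, 8.3], [-13.4, 8.3]] x far 70.1
batten 1 [-10.4   9.6] -0.41
batten 2 [-10.6   9.8] -0.38
batten 3 [-10.9   9.9] -0.48
batten 4 [-11.4   6.1] -2.67
```

View pics/w6.png

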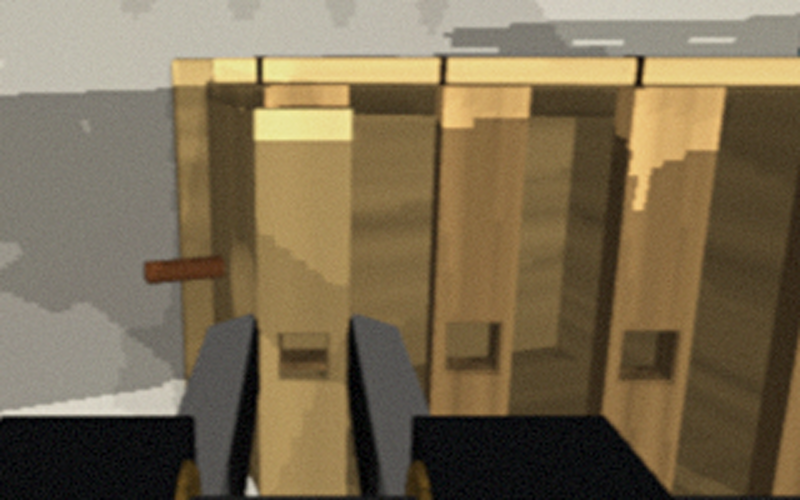

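```bash
python3 -m crank '[{"tx":0,"ty":0.8,"tz":3,"rx":0,"ry":0,"rz":0,"claw":-1},{"tx":0,"ty":0,"tz":2,"rx":0,"ry":0,"rz":0,"claw":-1},{"tx":0,"ty":0,"tz":1,"rx":0,"ry":0,"rz":0,"claw":-1},{"tx":0,"ty":0,"tz":0.7,"rx":0,"ry":0,"rz":0,"claw":-1},{"tx":0,"ty":0,"tz":0,"rx":0,"ry":0,"rz":0,"claw":-1},{"tx":0,"ty":0,"tz":0,"rx":0,"ry":0,"rz":0,"claw":-1},{"tx":0,"ty":0,"tz":0,"rx":0,"ry":0,"rz":0,"claw":-1}]'; python3 -c "
from lib import *
turnshift(roofp(0,0,14),toolrot(RF))
c=held(); L=(cloud(c)-RO)@RF*1000; k=(abs(L[...,0])<8)&(L[...,1]>20)&(L[...,1]<50)&(abs(L[...,2]-3)<5); print(np.median(L[...,2][k]))"
```

```text
clock: 11.48
eef_pos: [0.4625, 0.1764, 0.1213]
tool_rot: [0.111, 0.707, 0.69, 0.109]
wrist_force: [-4.3, -0.6, 5.7]
finger_gap: 0.227
grip_force: 30.0
turn [-0.001 -0.001 -0.   ] then shift [-0.1 -1.7  0.1]
1733 plane [ 1.1229e+01 -2.0000e-03  2.0000e-03]
y edges [[-13.3, 49.9], [-13.2, 49.9], [-13.1, 49.9], [-13.1, 49.9], [-13.0, 49.9], [-12.9, 50.0], [-12.9, 49.8], [-13.3, 49.8]] x far 70.6
3.015642832746178
```

```bash
python3 -m crank '[{"tx":0,"ty":0,"tz":0,"rx":0,"ry":0,"rz":0,"claw":-0.36},{"tx":0,"ty":0,"tz":0,"rx":0,"ry":0,"rz":0,"claw":-0.36},{"tx":0,"ty":0,"tz":0,"rx":0,"ry":0,"rz":0,"claw":-0.36},{"tx":0,"ty":0,"tz":-5,"rx":0,"ry":0,"rz":0,"claw":-0.36},{"tx":0,"ty":0,"tz":-10,"rx":0,"ry":0,"rz":0,"claw":-0.36},{"tx":0,"ty":0,"tz":-25,"rx":0,"ry":0,"rz":0,"claw":-0.36},{"tx":0,"ty":0,"tz":-35,"rx":0,"ry":0,"rz":0,"claw":0.5},{"tx":0,"ty":0,"tz":-30,"rx":0,"ry":0,"rz":0,"claw":0.5},{"tx":0,"ty":0,"tz":-15,"rx":0,"ry":0,"rz":0,"claw":0.5},{"tx":0,"ty":0,"tz":0,"rx":0,"ry":0,"rz":0,"claw":0.5},{"tx":0,"ty":0,"tz":0,"rx":0,"ry":0,"rz":0,"claw":0.5},{"tx":0,"ty":0,"tz":0,"rx":0,"ry":0,"rz":0,"claw":0.5}]'; python3 -m crank '[{"tx":0,"ty":0,"tz":0,"rx":0,"ry":0,"rz":0,"claw":0.5},{"tx":0,"ty":0,"tz":0,"rx":0,"ry":0,"rz":0,"claw":0.5},{"tx":0,"ty":0,"tz":0,"rx":0,"ry":0,"rz":0,"claw":0.5}]' >/dev/null; python3 -c "
from lib import *
c=cap('wrist'); save(c,'w7.png',crop=(180,40,500,240),scale=2.5); np.savez('/tmp/w7.npz',**c)
L=(cloud(c)-RO)@RF*1000
k=(abs(L[...,2]-3)<1.5)&(abs(L[...,0])<20)&(abs(L[...,1])<64)
print(k.sum(),[np.percentile(L[...,i][k],[0.5,50,99.5]).round(1) for i in range(3)])
(a,b),s,an=cv2.minAreaRect(L[k][:,:2].astype(np.float32)); print(a,b,s,an)
t=cap('top')
for r in rects(t,.006): 
    if 110<r[2]<130 and r[5][1]>160: print(np.round(r[:5],1))
"
```

```text
clock: 12.53
eef_pos: [0.4252, 0.177, 0.2334]
tool_rot: [0.111, 0.707, 0.69, 0.109]
wrist_force: [-0.1, 0.1, -1.6]
finger_gap: 0.705
grip_force: 0.0
2411 [array([-11.7,  -0.5,  10.1]), array([-59.5,   7.3,  59.5]), array([1.6, 3. , 4.4])]
-0.7666654586791992 -0.23040771484375 (119.57886505126953, 21.80426788330078) 89.82291412353516
[362.7 -86.9 123.6  66.   62.7]
[ 481.4 -310.5  120.4   66.   -88.3]
[552.9 -98.7 121.5  65.9 -81.3]
[ 611.  -310.7  121.3   66.5  -85.3]
```

View pics/w7.png

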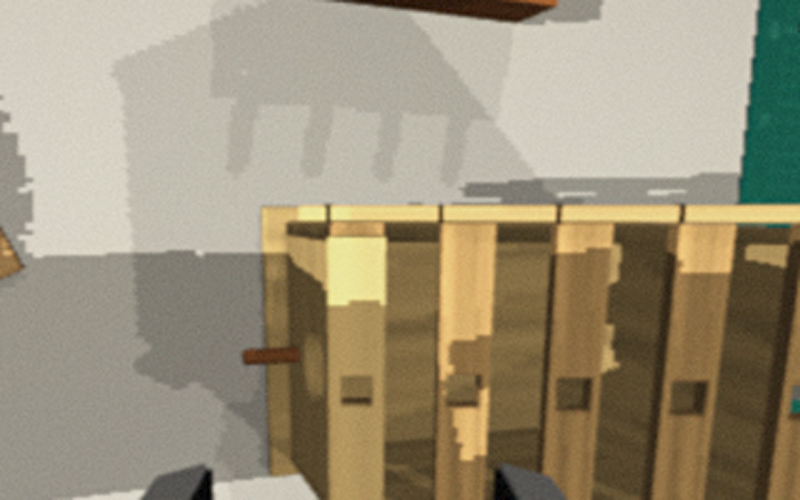

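The starter sits squarely on the eaves batten, its hole at crop (357,390) over the batten hole, in line with the tick at (328,213). Next is strip A.

```bash
python3 -c "
from lib import *
turnshift([.5514,-.0975,.10],down(8.7))"
```

```text
turn [ 0.311  0.027 -0.174] then shift [-290.4   82.9  133.7]
```

```bash
python3 -m crank '[{"tx":0,"ty":0,"tz":0,"rx":0.104,"ry":0.009,"rz":-0.058,"claw":1},{"tx":0,"ty":0,"tz":0,"rx":0.104,"ry":0.009,"rz":-0.058,"claw":1},{"tx":0,"ty":0,"tz":0,"rx":0.104,"ry":0.009,"rz":-0.058,"claw":1},{"tx":-20,"ty":5,"tz":0,"rx":0,"ry":0,"rz":0,"claw":1},{"tx":-36,"ty":10,"tz":0,"rx":0,"ry":0,"rz":0,"claw":1},{"tx":-36,"ty":10,"tz":0,"rx":0,"ry":0,"rz":0,"claw":1},{"tx":-36,"ty":10,"tz":0,"rx":0,"ry":0,"rz":0,"claw":1},{"tx":-36,"ty":10,"tz":0,"rx":0,"ry":0,"rz":0,"claw":1},{"tx":-36,"ty":10,"tz":0,"rx":0,"ry":0,"rz":0,"claw":1},{"tx":-36,"ty":10,"tz":0,"rx":0,"ry":0,"rz":0,"claw":1},{"tx":-36,"ty":10,"tz":0,"rx":0,"ry":0,"rz":0,"claw":1},{"tx":-18,"ty":8,"tz":10,"rx":0,"ry":0,"rz":0,"claw":1}]' >/dev/null; python3 -m crank '[{"tx":0,"ty":0,"tz":30,"rx":0,"ry":0,"rz":0,"claw":1},{"tx":0,"ty":0,"tz":35,"rx":0,"ry":0,"rz":0,"claw":1},{"tx":0,"ty":0,"tz":30,"rx":0,"ry":0,"rz":0,"claw":1},{"tx":0,"ty":0,"tz":18,"rx":0,"ry":0,"rz":0,"claw":1},{"tx":0,"ty":0,"tz":10,"rx":0,"ry":0,"rz":0,"claw":1},{"tx":0,"ty":0,"tz":0,"rx":0,"ry":0,"rz":0,"claw":1},{"tx":0,"ty":0,"tz":0,"rx":0,"ry":0,"rz":0,"claw":1},{"tx":0,"ty":0,"tz":0,"rx":0,"ry":0,"rz":0,"claw":1},{"tx":0,"ty":0,"tz":0,"rx":0,"ry":0,"rz":0,"claw":1}]'; python3 -c "
from lib import *
turnshift([.5514,-.0975,.018],down(8.7)); c=look()"
```

```text
clock: 14.63
eef_pos: [0.5532, -0.0972, 0.1041]
tool_rot: [0.002, 0.651, 0.759, 0.001]
wrist_force: [-0.7, -0.2, -0.0]
finger_gap: 0.999
grip_force: 0.0
turn [0.005 0.002 0.   ] then shift [-0.1 -1.9 86.1]
found [550.4 -97.5 120.7  65.4 -81.3] xaxis yaw 8.7 [319. 200.]
```

```bash
python3 -m crank '[{"tx":0,"ty":-1.5,"tz":20,"rx":-0.005,"ry":-0.002,"rz":0,"claw":1},{"tx":0,"ty":0,"tz":28,"rx":0,"ry":0,"rz":0,"claw":1},{"tx":0,"ty":0,"tz":20,"rx":0,"ry":0,"rz":0,"claw":1},{"tx":0,"ty":0,"tz":10,"rx":0,"ry":0,"rz":0,"claw":1},{"tx":0,"ty":0,"tz":5,"rx":0,"ry":0,"rz":0,"claw":1},{"tx":0,"ty":0,"tz":2,"rx":0,"ry":0,"rz":0,"claw":1},{"tx":0,"ty":0,"tz":0,"rx":0,"ry":0,"rz":0,"claw":1},{"tx":0,"ty":0,"tz":0,"rx":0,"ry":0,"rz":0,"claw":1},{"tx":0,"ty":0,"tz":0,"rx":0,"ry":0,"rz":0,"claw":1}]'; python3 -m crank '[{"tx":0,"ty":0,"tz":0,"rx":0,"ry":0,"rz":0,"claw":-1},{"tx":0,"ty":0,"tz":0,"rx":0,"ry":0,"rz":0,"claw":-1},{"tx":0,"ty":0,"tz":0,"rx":0,"ry":0,"rz":0,"claw":-1},{"tx":0,"ty":0,"tz":0,"rx":0,"ry":0,"rz":0,"claw":-1},{"tx":0,"ty":0,"tz":0,"rx":0,"ry":0,"rz":0,"claw":-1}]'
```

```text
clock: 15.43
eef_pos: [0.5521, -0.0975, 0.0182]
tool_rot: [0.004, 0.651, 0.759, 0.002]
wrist_force: [-0.5, 0.4, -1.1]
finger_gap: 0.997
grip_force: 0.0
clock: 15.85
eef_pos: [0.5499, -0.0974, 0.0174]
tool_rot: [0.002, 0.651, 0.759, 0.001]
wrist_force: [-4.0, -0.8, 5.2]
finger_gap: 0.677
grip_force: 2.9
```

```bash
python3 -m crank '[{"tx":0,"ty":0,"tz":0,"rx":0,"ry":0,"rz":0,"claw":-1},{"tx":0,"ty":0,"tz":0,"rx":0,"ry":0,"rz":0,"claw":-1},{"tx":0,"ty":0,"tz":-10,"rx":0,"ry":0,"rz":0,"claw":-1},{"tx":0,"ty":0,"tz":-25,"rx":0,"ry":0,"rz":0,"claw":-1},{"tx":0,"ty":0,"tz":-35,"rx":0,"ry":0,"rz":0,"claw":-1},{"tx":0,"ty":0,"tz":-35,"rx":0,"ry":0,"rz":0,"claw":-1},{"tx":0,"ty":0,"tz":-35,"rx":0,"ry":0,"rz":0,"claw":-1},{"tx":0,"ty":0,"tz":-25,"rx":0,"ry":0,"rz":0,"claw":-1},{"tx":0,"ty":0,"tz":-15,"rx":0,"ry":0,"rz":0,"claw":-1},{"tx":0,"ty":0,"tz":0,"rx":0,"ry":0,"rz":0,"claw":-1},{"tx":0,"ty":0,"tz":0,"rx":0,"ry":0,"rz":0,"claw":-1},{"tx":0,"ty":0,"tz":0,"rx":0,"ry":0,"rz":0,"claw":-1}]'; python3 -c "
from lib import *
turnshift(roofp(22.7,.3,50),toolrot(RF))"
```

```text
clock: 16.85
eef_pos: [0.5491, -0.0967, 0.1952]
tool_rot: [0.002, 0.651, 0.759, 0.001]
wrist_force: [-0.8, 1.2, -1.1]
finger_gap: 0.676
grip_force: 30.0
turn [-0.309 -0.027  0.174] then shift [271.2 -90.2   5.8]
```

```bash
python3 -m crank '[{"tx":0,"ty":0,"tz":-10,"rx":-0.103,"ry":-0.009,"rz":0.058,"claw":-1},{"tx":0,"ty":0,"tz":-10,"rx":-0.103,"ry":-0.009,"rz":0.058,"claw":-1},{"tx":0,"ty":0,"tz":0,"rx":-0.103,"ry":-0.009,"rz":0.058,"claw":-1},{"tx":20,"ty":-8,"tz":0,"rx":0,"ry":0,"rz":0,"claw":-1},{"tx":34,"ty":-12,"tz":0,"rx":0,"ry":0,"rz":0,"claw":-1},{"tx":34,"ty":-12,"tz":0,"rx":0,"ry":0,"rz":0,"claw":-1},{"tx":34,"ty":-12,"tz":0,"rx":0,"ry":0,"rz":0,"claw":-1},{"tx":34,"ty":-12,"tz":0,"rx":0,"ry":0,"rz":0,"claw":-1},{"tx":34,"ty":-12,"tz":0,"rx":0,"ry":0,"rz":0,"claw":-1},{"tx":34,"ty":-12,"tz":0,"rx":0,"ry":0,"rz":0,"claw":-1},{"tx":30,"ty":-10,"tz":0,"rx":0,"ry":0,"rz":0,"claw":-1},{"tx":17,"ty":0,"tz":0,"rx":0,"ry":0,"rz":0,"claw":-1}]' >/dev/null; python3 -m crank '[{"tx":0,"ty":0,"tz":10,"rx":0,"ry":0,"rz":0,"claw":-1},{"tx":0,"ty":0,"tz":10,"rx":0,"ry":0,"rz":0,"claw":-1},{"tx":0,"ty":0,"tz":4,"rx":0,"ry":0,"rz":0,"claw":-1},{"tx":0,"ty":0,"tz":0,"rx":0,"ry":0,"rz":0,"claw":-1},{"tx":0,"ty":0,"tz":0,"rx":0,"ry":0,"rz":0,"claw":-1},{"tx":0,"ty":0,"tz":0,"rx":0,"ry":0,"rz":0,"claw":-1},{"tx":0,"ty":0,"tz":0,"rx":0,"ry":0,"rz":0,"claw":-1},{"tx":0,"ty":0,"tz":0,"rx":0,"ry":0,"rz":0,"claw":-1}]'; python3 -c "
from lib import *
turnshift(roofp(22.7,.3,20),toolrot(RF))
c=held(32); roofcheck(c,[],[]); save(c,'w8.png',crop=(200,100,520,300),scale=2.5)"
```

```text
clock: 18.52
eef_pos: [0.4772, 0.1753, 0.1664]
tool_rot: [0.113, 0.707, 0.69, 0.11]
wrist_force: [-0.1, 0.5, 0.1]
finger_gap: 0.674
grip_force: 30.0
turn [ 0.003  0.001 -0.001] then shift [ 0.9 -6.9 32.5]
6242 plane [ 1.1209e+01 -3.0000e-03  4.0000e-03]
y edges [[-34.2, 29.9], [-33.9, 29.7], [-34.2, 29.8], [-34.1, 29.9], [-34.4, 29.7], [-34.2, 29.8], [-34.0, 29.8], [-34.1, 29.5]] x far 59.0
batten 2 [-10.4   9.5] -0.47
batten 3 [-10.8   9.5] -0.62
batten 4 [-10.9   9.8] -0.53
```

View pics/w8.png

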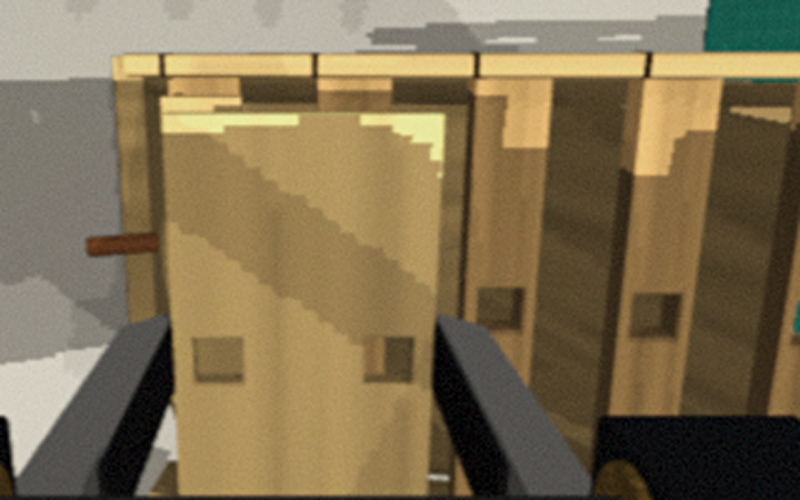

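```bash
python3 -m crank '[{"tx":1,"ty":-3.4,"tz":5,"rx":0,"ry":0,"rz":0,"claw":-1},{"tx":0.9,"ty":-3.5,"tz":8,"rx":0,"ry":0,"rz":0,"claw":-1},{"tx":0,"ty":0,"tz":8,"rx":0,"ry":0,"rz":0,"claw":-1},{"tx":0,"ty":0,"tz":4,"rx":0,"ry":0,"rz":0,"claw":-1},{"tx":0,"ty":0,"tz":0,"rx":0,"ry":0,"rz":0,"claw":-1},{"tx":0,"ty":0,"tz":0,"rx":0,"ry":0,"rz":0,"claw":-1},{"tx":0,"ty":0,"tz":0,"rx":0,"ry":0,"rz":0,"claw":-1},{"tx":0,"ty":0,"tz":0,"rx":0,"ry":0,"rz":0,"claw":-1},{"tx":0,"ty":0,"tz":0,"rx":0,"ry":0,"rz":0,"claw":-1}]'; python3 -c "
from lib import *
turnshift(roofp(22.7,1.3,20),toolrot(RF))"
```

```text
clock: 19.32
eef_pos: [0.4783, 0.1777, 0.1403]
tool_rot: [0.113, 0.706, 0.69, 0.11]
wrist_force: [-0.0, -0.9, 0.4]
finger_gap: 0.672
grip_force: 30.0
turn [ 0.003  0.    -0.   ] then shift [-0.4  0.2  7.4]
```

```bash
python3 -m crank '[{"tx":-0.3,"ty":0.2,"tz":3,"rx":0,"ry":0,"rz":0,"claw":-1},{"tx":0,"ty":0,"tz":3,"rx":0,"ry":0,"rz":0,"claw":-1},{"tx":0,"ty":0,"tz":1,"rx":0,"ry":0,"rz":0,"claw":-1},{"tx":0,"ty":0,"tz":0.8,"rx":0,"ry":0,"rz":0,"claw":-1},{"tx":0,"ty":0,"tz":0,"rx":0,"ry":0,"rz":0,"claw":-1},{"tx":0,"ty":0,"tz":0,"rx":0,"ry":0,"rz":0,"claw":-1},{"tx":0,"ty":0,"tz":0,"rx":0,"ry":0,"rz":0,"claw":-1}]'; python3 -c "
from lib import *
turnshift(roofp(22.7,1.3,20),toolrot(RF))
c=held(32);L=(cloud(c)-RO)@RF*1000
for a,b in((-5,5),(38,48)):
    k=(L[...,0]>a)&(L[...,0]<b)&(L[...,1]>20)&(L[...,1]<50)&(abs(L[...,2]-9)<5); print(np.median(L[...,2][k]))"
```

```text
clock: 19.9
eef_pos: [0.4804, 0.1772, 0.1334]
tool_rot: [0.113, 0.706, 0.69, 0.11]
wrist_force: [-5.4, -0.5, 4.8]
finger_gap: 0.674
grip_force: 30.0
turn [0.002 0.001 0.   ] then shift [-0.   0.3  0.2]
6229 plane [ 1.1208e+01 -2.0000e-03  3.0000e-03]
y edges [[-34.3, 29.7], [-34.2, 29.5], [-34.4, 29.7], [-34.2, 29.8], [-34.4, 29.5], [-34.3, 29.8], [-33.9, 29.7], [-34.3, 29.4]] x far 69.1
9.079071296953037
9.009941614922965
```

```bash
python3 -m crank '[{"tx":0,"ty":0,"tz":0,"rx":0,"ry":0,"rz":0,"claw":0.52},{"tx":0,"ty":0,"tz":0,"rx":0,"ry":0,"rz":0,"claw":0.52},{"tx":0,"ty":0,"tz":0,"rx":0,"ry":0,"rz":0,"claw":0.52},{"tx":0,"ty":0,"tz":-5,"rx":0,"ry":0,"rz":0,"claw":0.52},{"tx":0,"ty":0,"tz":-10,"rx":0,"ry":0,"rz":0,"claw":0.52},{"tx":0,"ty":0,"tz":-25,"rx":0,"ry":0,"rz":0,"claw":0.52},{"tx":0,"ty":0,"tz":-35,"rx":0,"ry":0,"rz":0,"claw":0.6},{"tx":0,"ty":0,"tz":-30,"rx":0,"ry":0,"rz":0,"claw":1},{"tx":0,"ty":0,"tz":-10,"rx":0,"ry":0,"rz":0,"claw":1},{"tx":0,"ty":0,"tz":0,"rx":0,"ry":0,"rz":0,"claw":1},{"tx":0,"ty":0,"tz":0,"rx":0,"ry":0,"rz":0,"claw":1},{"tx":0,"ty":0,"tz":0,"rx":0,"ry":0,"rz":0,"claw":1}]'; python3 -m crank '[{"tx":0,"ty":0,"tz":0,"rx":0,"ry":0,"rz":0,"claw":1},{"tx":0,"ty":0,"tz":0,"rx":0,"ry":0,"rz":0,"claw":1},{"tx":0,"ty":0,"tz":0,"rx":0,"ry":0,"rz":0,"claw":1}]' >/dev/null
cat >> lib.py <<'E'
def placed(c,x,z,half):
    L=(cloud(c)-RO)@RF*1000; k=(abs(L[...,2]-z)<1.5)&(abs(L[...,0]-x)<half+8)&(abs(L[...,1])<64)
    k=cv2.morphologyEx(k.astype(np.uint8),cv2.MORPH_OPEN,np.ones((5,5)))>0
    (a,b),s,an=cv2.minAreaRect(L[k][:,:2].astype(np.float32)); print("placed at",round(a-x,2),round(b,2),np.round(s,1),round(an,1),"z",np.median(L[...,2][k]).round(2))
def strips():
    t=cap('top')
    for r in rects(t,.006):
        if 110<r[2]<130 and 55<r[3]<75 and r[5][1]>160 and r[0]>400: print("strip",np.round(r[:5],1),"xyaw",round((r[4]+180)%180-90,1))
E
python3 -c "
from lib import *
c=cap('wrist'); np.savez('/tmp/w9.npz',**c); placed(c,21,9,32); strips()
turnshift([.480,-.3095,.104],down(1.7))"
```

```text
clock: 20.95
eef_pos: [0.4442, 0.1778, 0.2394]
tool_rot: [0.112, 0.707, 0.69, 0.108]
wrist_force: [-0.2, 0.8, 0.2]
finger_gap: 1.0
grip_force: 0.0
placed at -0.97 0.17 [119.9  63.9] 89.9 z 8.99
strip [ 481.3 -310.5  120.4   66.1  -88.3] xyaw 1.7
strip [ 611.  -310.7  121.3   66.5  -85.3] xyaw 4.7
turn [ 0.315  0.01  -0.052] then shift [-488.3   20.8  136.8]
```

```bash
python3 -m crank '[{"tx":0,"ty":0,"tz":0,"rx":0.105,"ry":0.003,"rz":-0.017,"claw":1},{"tx":0,"ty":0,"tz":0,"rx":0.105,"ry":0.003,"rz":-0.017,"claw":1},{"tx":0,"ty":0,"tz":0,"rx":0.105,"ry":0.003,"rz":-0.017,"claw":1},{"tx":-20,"ty":2,"tz":0,"rx":0,"ry":0,"rz":0,"claw":1},{"tx":-37,"ty":2,"tz":0,"rx":0,"ry":0,"rz":0,"claw":1},{"tx":-38,"ty":2,"tz":0,"rx":0,"ry":0,"rz":0,"claw":1},{"tx":-38,"ty":2,"tz":0,"rx":0,"ry":0,"rz":0,"claw":1},{"tx":-38,"ty":2,"tz":0,"rx":0,"ry":0,"rz":0,"claw":1},{"tx":-38,"ty":2,"tz":0,"rx":0,"ry":0,"rz":0,"claw":1},{"tx":-38,"ty":2,"tz":0,"rx":0,"ry":0,"rz":0,"claw":1},{"tx":-38,"ty":2,"tz":0,"rx":0,"ry":0,"rz":0,"claw":1},{"tx":-38,"ty":2,"tz":0,"rx":0,"ry":0,"rz":0,"claw":1}]' >/dev/null; python3 -m crank '[{"tx":-38,"ty":2,"tz":5,"rx":0,"ry":0,"rz":0,"claw":1},{"tx":-38,"ty":2,"tz":10,"rx":0,"ry":0,"rz":0,"claw":1},{"tx":-37,"ty":1,"tz":14,"rx":0,"ry":0,"rz":0,"claw":1},{"tx":-32,"ty":0,"tz":20,"rx":0,"ry":0,"rz":0,"claw":1},{"tx":-20,"ty":0,"tz":30,"rx":0,"ry":0,"rz":0,"claw":1},{"tx":0,"ty":0,"tz":30,"rx":0,"ry":0,"rz":0,"claw":1},{"tx":0,"ty":0,"tz":20,"rx":0,"ry":0,"rz":0,"claw":1},{"tx":0,"ty":0,"tz":8,"rx":0,"ry":0,"rz":0,"claw":1},{"tx":0,"ty":0,"tz":0,"rx":0,"ry":0,"rz":0,"claw":1},{"tx":0,"ty":0,"tz":0,"rx":0,"ry":0,"rz":0,"claw":1},{"tx":0,"ty":0,"tz":0,"rx":0,"ry":0,"rz":0,"claw":1},{"tx":0,"ty":0,"tz":0,"rx":0,"ry":0,"rz":0,"claw":1}]'; python3 -c "
from lib import *
turnshift([.480,-.3095,.019],down(1.7)); c=look()"
```

```text
clock: 23.3
eef_pos: [0.483, -0.3096, 0.1072]
tool_rot: [0.002, 0.697, 0.717, 0.001]
wrist_force: [-0.3, 0.4, -0.1]
finger_gap: 1.0
grip_force: 0.0
turn [ 0.004  0.003 -0.001] then shift [ 0.2 -3.  88.2]
found [ 607.3 -309.4  121.2   67.4  -85.1] xaxis yaw 4.9 [464. 197.]
found [ 479.1 -309.6  121.1   65.2   89.8] xaxis yaw -0.2 [318. 199.]
```

```bash
python3 -m crank '[{"tx":0,"ty":-2.5,"tz":20,"rx":0.003,"ry":0.003,"rz":0,"claw":1},{"tx":0,"ty":0,"tz":28,"rx":0,"ry":0,"rz":0,"claw":1},{"tx":0,"ty":0,"tz":20,"rx":0,"ry":0,"rz":0,"claw":1},{"tx":0,"ty":0,"tz":12,"rx":0,"ry":0,"rz":0,"claw":1},{"tx":0,"ty":0,"tz":5,"rx":0,"ry":0,"rz":0,"claw":1},{"tx":0,"ty":0,"tz":2.5,"rx":0,"ry":0,"rz":0,"claw":1},{"tx":0,"ty":0,"tz":0,"rx":0,"ry":0,"rz":0,"claw":1},{"tx":0,"ty":0,"tz":0,"rx":0,"ry":0,"rz":0,"claw":1},{"tx":0,"ty":0,"tz":0,"rx":0,"ry":0,"rz":0,"claw":1},{"tx":0,"ty":0,"tz":0,"rx":0,"ry":0,"rz":0,"claw":1}]'; python3 -m crank '[{"tx":0,"ty":0,"tz":0,"rx":0,"ry":0,"rz":0,"claw":-1},{"tx":0,"ty":0,"tz":0,"rx":0,"ry":0,"rz":0,"claw":-1},{"tx":0,"ty":0,"tz":0,"rx":0,"ry":0,"rz":0,"claw":-1},{"tx":0,"ty":0,"tz":0,"rx":0,"ry":0,"rz":0,"claw":-1},{"tx":0,"ty":0,"tz":0,"rx":0,"ry":0,"rz":0,"claw":-1},{"tx":0,"ty":0,"tz":0,"rx":0,"ry":0,"rz":0,"claw":-1},{"tx":0,"ty":0,"tz":0,"rx":0,"ry":0,"rz":0,"claw":-1}]'
```

```text
clock: 24.18
eef_pos: [0.48, -0.3095, 0.0184]
tool_rot: [-0.001, 0.697, 0.717, 0.001]
wrist_force: [-0.1, -0.6, -0.3]
finger_gap: 1.001
grip_force: 0.0
clock: 24.77
eef_pos: [0.4794, -0.3089, 0.0174]
tool_rot: [-0.002, 0.697, 0.717, 0.0]
wrist_force: [0.7, 0.5, 0.8]
finger_gap: 0.674
grip_force: 30.1
```

```bash
python3 -m crank '[{"tx":0,"ty":0,"tz":0,"rx":0,"ry":0,"rz":0,"claw":0.5},{"tx":0,"ty":0,"tz":0,"rx":0,"ry":0,"rz":0,"claw":0.5},{"tx":0,"ty":0,"tz":-1.3,"rx":0,"ry":0,"rz":0,"claw":0.5},{"tx":0,"ty":0,"tz":0,"rx":0,"ry":0,"rz":0,"claw":0.5},{"tx":0,"ty":0,"tz":0,"rx":0,"ry":0,"rz":0,"claw":-1},{"tx":0,"ty":0,"tz":0,"rx":0,"ry":0,"rz":0,"claw":-1},{"tx":0,"ty":0,"tz":0,"rx":0,"ry":0,"rz":0,"claw":-1},{"tx":0,"ty":0,"tz":0,"rx":0,"ry":0,"rz":0,"claw":-1},{"tx":0,"ty":0,"tz":0,"rx":0,"ry":0,"rz":0,"claw":-1},{"tx":0,"ty":0,"tz":0,"rx":0,"ry":0,"rz":0,"claw":-1}]'; python3 -m crank '[{"tx":0,"ty":0,"tz":-10,"rx":0,"ry":0,"rz":0,"claw":-1},{"tx":0,"ty":0,"tz":-25,"rx":0,"ry":0,"rz":0,"claw":-1},{"tx":0,"ty":0,"tz":-35,"rx":0,"ry":0,"rz":0,"claw":-1},{"tx":0,"ty":0,"tz":-35,"rx":0,"ry":0,"rz":0,"claw":-1},{"tx":0,"ty":0,"tz":-35,"rx":0,"ry":0,"rz":0,"claw":-1},{"tx":0,"ty":0,"tz":-35,"rx":0,"ry":0,"rz":0,"claw":-1},{"tx":0,"ty":0,"tz":-20,"rx":0,"ry":0,"rz":0,"claw":-1},{"tx":0,"ty":0,"tz":-10,"rx":0,"ry":0,"rz":0,"claw":-1},{"tx":0,"ty":0,"tz":0,"rx":0,"ry":0,"rz":0,"claw":-1},{"tx":0,"ty":0,"tz":0,"rx":0,"ry":0,"rz":0,"claw":-1},{"tx":0,"ty":0,"tz":0,"rx":0,"ry":0,"rz":0,"claw":-1}]'; python3 -c "
from lib import *
turnshift(roofp(64.7,.3,60),toolrot(RF))"
```

```text
clock: 25.6
eef_pos: [0.4791, -0.3088, 0.0184]
tool_rot: [-0.002, 0.697, 0.717, 0.0]
wrist_force: [0.5, -0.6, -0.7]
finger_gap: 0.676
grip_force: 30.0
clock: 26.52
eef_pos: [0.4788, -0.3089, 0.2211]
tool_rot: [-0.004, 0.697, 0.717, 0.0]
wrist_force: [-0.8, 0.1, -0.1]
finger_gap: 0.675
grip_force: 30.0
turn [-0.319 -0.014  0.05 ] then shift [485.    6.   40.6]
```

```bash
python3 -m crank '[{"tx":0,"ty":0,"tz":0,"rx":-0.106,"ry":-0.005,"rz":0.017,"claw":-1},{"tx":0,"ty":0,"tz":0,"rx":-0.106,"ry":-0.005,"rz":0.017,"claw":-1},{"tx":0,"ty":0,"tz":0,"rx":-0.106,"ry":-0.005,"rz":0.017,"claw":-1},{"tx":20,"ty":2,"tz":0,"rx":0,"ry":0,"rz":0,"claw":-1},{"tx":34,"ty":2,"tz":0,"rx":0,"ry":0,"rz":0,"claw":-1},{"tx":36,"ty":2,"tz":0,"rx":0,"ry":0,"rz":0,"claw":-1},{"tx":36,"ty":0,"tz":0,"rx":0,"ry":0,"rz":0,"claw":-1},{"tx":36,"ty":0,"tz":0,"rx":0,"ry":0,"rz":0,"claw":-1},{"tx":36,"ty":0,"tz":0,"rx":0,"ry":0,"rz":0,"claw":-1},{"tx":36,"ty":0,"tz":0,"rx":0,"ry":0,"rz":0,"claw":-1},{"tx":36,"ty":0,"tz":0,"rx":0,"ry":0,"rz":0,"claw":-1},{"tx":36,"ty":0,"tz":0,"rx":0,"ry":0,"rz":0,"claw":-1}]' >/dev/null; python3 -m crank '[{"tx":36,"ty":0,"tz":0,"rx":0,"ry":0,"rz":0,"claw":-1},{"tx":36,"ty":0,"tz":0,"rx":0,"ry":0,"rz":0,"claw":-1},{"tx":36,"ty":0,"tz":0,"rx":0,"ry":0,"rz":0,"claw":-1},{"tx":30,"ty":0,"tz":5,"rx":0,"ry":0,"rz":0,"claw":-1},{"tx":18,"ty":0,"tz":10,"rx":0,"ry":0,"rz":0,"claw":-1},{"tx":9,"ty":0,"tz":10,"rx":0,"ry":0,"rz":0,"claw":-1},{"tx":0,"ty":0,"tz":8,"rx":0,"ry":0,"rz":0,"claw":-1},{"tx":0,"ty":0,"tz":0,"rx":0,"ry":0,"rz":0,"claw":-1},{"tx":0,"ty":0,"tz":0,"rx":0,"ry":0,"rz":0,"claw":-1},{"tx":0,"ty":0,"tz":0,"rx":0,"ry":0,"rz":0,"claw":-1},{"tx":0,"ty":0,"tz":0,"rx":0,"ry":0,"rz":0,"claw":-1},{"tx":0,"ty":0,"tz":0,"rx":0,"ry":0,"rz":0,"claw":-1}]'; python3 -c "
from lib import *
turnshift(roofp(64.7,.3,26),toolrot(RF))
c=held(32); roofcheck(c,[],[])
L=(cloud(c)-RO)@RF*1000; k=(abs(L[...,2]-9)<1.5)&(L[...,0]>-25)&(L[...,0]<20)&(abs(L[...,1])<64)
print('course1 low edge',[np.percentile(L[...,0][k&(abs(L[...,1]-y)<4)],1).round(1) for y in (10,30,50)], 'y max',np.percentile(L[...,1][k],99.5).round(1))"
```

```text
clock: 28.52
eef_pos: [0.5074, 0.16, 0.1932]
tool_rot: [0.114, 0.707, 0.689, 0.109]
wrist_force: [0.0, 0.3, -0.4]
finger_gap: 0.674
grip_force: 30.0
turn [ 0.003  0.004 -0.002] then shift [15.6 -2.3 42.6]
6120 plane [ 1.216e+01  4.000e-03 -0.000e+00]
y edges [[-33.8, 30.0], [-33.7, 30.6], [-33.3, 30.3], [-33.1, 30.5], [-33.3, 30.8], [-33.2, 30.7], [-33.0, 30.9], [-32.9, 30.8]] x far 58.3
batten 2 [-10.1   9.3] -0.37
batten 3 [-10.4   9.6] -0.41
batten 4 [-10.7   9.5] -0.58
course1 low edge [np.float64(-11.6), np.float64(-11.6), np.float64(-11.6)] y max 60.4
```

```bash
python3 -m crank '[{"tx":6,"ty":-1,"tz":5,"rx":0.003,"ry":0.004,"rz":-0.014,"claw":-1},{"tx":7,"ty":-1.1,"tz":10,"rx":0,"ry":0,"rz":-0.013,"claw":-1},{"tx":4.1,"ty":0,"tz":10,"rx":0,"ry":0,"rz":0,"claw":-1},{"tx":0,"ty":0,"tz":5,"rx":0,"ry":0,"rz":0,"claw":-1},{"tx":0,"ty":0,"tz":3,"rx":0,"ry":0,"rz":0,"claw":-1},{"tx":0,"ty":0,"tz":0,"rx":0,"ry":0,"rz":0,"claw":-1},{"tx":0,"ty":0,"tz":0,"rx":0,"ry":0,"rz":0,"claw":-1},{"tx":0,"ty":0,"tz":0,"rx":0,"ry":0,"rz":0,"claw":-1},{"tx":0,"ty":0,"tz":0,"rx":0,"ry":0,"rz":0,"claw":-1},{"tx":0,"ty":0,"tz":0,"rx":0,"ry":0,"rz":0,"claw":-1}]'; python3 -c "
from lib import *
turnshift(roofp(64.9,1.8,27),toolrot(RF))
c=held(32)"
```

```text
clock: 29.4
eef_pos: [0.5156, 0.1777, 0.1608]
tool_rot: [0.113, 0.697, 0.7, 0.108]
wrist_force: [0.3, -0.5, 0.2]
finger_gap: 0.673
grip_force: 30.0
turn [-0.    -0.     0.027] then shift [-0.8  0.6  8.3]
6158 plane [ 1.213e+01  4.000e-03 -1.000e-03]
y edges [[-33.8, 30.0], [-33.6, 30.3], [-33.4, 30.1], [-33.2, 30.5], [-33.4, 30.7], [-33.4, 30.8], [-33.1, 30.9], [-33.0, 30.9]] x far 58.5
```

```bash
cat >> lib.py <<'E'
def heldroof(c,z,x,half=32):
    """edges of the strip at roof height z(top)+-2.5: lower/upper edge x against y"""
    L=(cloud(c)-RO)@RF*1000; k=(abs(L[...,2]-z)<2.5)&(abs(L[...,0]-x)<half+9)&(abs(L[...,1])<70)
    r=[(y,)+tuple(np.percentile(L[...,0][k&(abs(L[...,1]-y)<2.5)],[1,99]).round(1)-x) for y in range(22,58,6)]
    print("edges",[tuple(map(float,a)) for a in r],"y max",np.percentile(L[...,1][k],99.7).round(1),"z",np.median(L[...,2][k]).round(2))
E
python3 -c "
from lib import *
c=cap('wrist'); heldroof(c,23.3,63)"
```

```text
edges [(22.0, -32.5, 30.200000000000003), (28.0, -32.6, 30.099999999999994), (34.0, -32.4, 30.099999999999994), (40.0, -32.3, 30.0), (46.0, -32.7, 30.0), (52.0, -32.8, 29.799999999999997)] y max 61.2 z 23.07
```

```bash
python3 -m crank '[{"tx":-0.8,"ty":0.5,"tz":3,"rx":0,"ry":0,"rz":0,"claw":-1},{"tx":0,"ty":0,"tz":3,"rx":0,"ry":0,"rz":0,"claw":-1},{"tx":0,"ty":0,"tz":1.5,"rx":0,"ry":0,"rz":0,"claw":-1},{"tx":0,"ty":0,"tz":1,"rx":0,"ry":0,"rz":0,"claw":-1},{"tx":0,"ty":0,"tz":0,"rx":0,"ry":0,"rz":0,"claw":-1},{"tx":0,"ty":0,"tz":0,"rx":0,"ry":0,"rz":0,"claw":-1},{"tx":0,"ty":0,"tz":0,"rx":0,"ry":0,"rz":0,"claw":-1},{"tx":0,"ty":0,"tz":0,"rx":0,"ry":0,"rz":0,"claw":-1}]'; python3 -c "
from lib import *
turnshift(roofp(64.9,1.8,27),toolrot(RF))
c=cap('wrist'); heldroof(c,15,63)"
```

```text
clock: 30.17
eef_pos: [0.5181, 0.1768, 0.153]
tool_rot: [0.113, 0.697, 0.7, 0.107]
wrist_force: [-5.0, -0.5, 5.9]
finger_gap: 0.676
grip_force: 30.0
turn [-0.002  0.     0.027] then shift [0.1 0.6 0.2]
edges [(22.0, -32.5, 30.299999999999997), (28.0, -32.5, 30.0), (34.0, -32.2, 30.0), (40.0, -32.3, 30.200000000000003), (46.0, -32.8, 30.0), (52.0, -32.6, 29.799999999999997)] y max 69.5 z 15.04
```

```bash
python3 -m crank '[{"tx":0,"ty":0,"tz":0,"rx":0,"ry":0,"rz":0,"claw":0.52},{"tx":0,"ty":0,"tz":0,"rx":0,"ry":0,"rz":0,"claw":0.52},{"tx":0,"ty":0,"tz":0,"rx":0,"ry":0,"rz":0,"claw":0.52},{"tx":0,"ty":0,"tz":-5,"rx":0,"ry":0,"rz":0,"claw":0.52},{"tx":0,"ty":0,"tz":-10,"rx":0,"ry":0,"rz":0,"claw":0.52},{"tx":0,"ty":0,"tz":-25,"rx":0,"ry":0,"rz":0,"claw":0.52},{"tx":0,"ty":0,"tz":-35,"rx":0,"ry":0,"rz":0,"claw":0.6},{"tx":0,"ty":0,"tz":-30,"rx":0,"ry":0,"rz":0,"claw":1},{"tx":0,"ty":0,"tz":-10,"rx":0,"ry":0,"rz":0,"claw":1},{"tx":0,"ty":0,"tz":0,"rx":0,"ry":0,"rz":0,"claw":1},{"tx":0,"ty":0,"tz":0,"rx":0,"ry":0,"rz":0,"claw":1},{"tx":0,"ty":0,"tz":0,"rx":0,"ry":0,"rz":0,"claw":1}]'; python3 -m crank '[{"tx":0,"ty":0,"tz":0,"rx":0,"ry":0,"rz":0,"claw":1},{"tx":0,"ty":0,"tz":0,"rx":0,"ry":0,"rz":0,"claw":1},{"tx":0,"ty":0,"tz":0,"rx":0,"ry":0,"rz":0,"claw":1}]' >/dev/null; python3 -c "
from lib import *
c=cap('wrist'); np.savez('/tmp/w10.npz',**c); placed(c,63,15,32); heldroof(c,15,63); heldroof(c,9,21); strips()
turnshift([.609,-.3095,.110],down(4.8))"
```

```text
clock: 31.22
eef_pos: [0.4824, 0.1774, 0.2591]
tool_rot: [0.112, 0.697, 0.7, 0.106]
wrist_force: [-0.4, 0.3, -0.8]
finger_gap: 1.0
grip_force: 0.0
placed at -1.27 0.34 [ 64.1 120.1] 0.3 z 15.0
edges [(22.0, -33.0, 30.299999999999997), (28.0, -33.0, 29.900000000000006), (34.0, -33.0, 29.799999999999997), (40.0, -33.0, 30.200000000000003), (46.0, -33.0, 29.900000000000006), (52.0, -33.0, 29.700000000000003)] y max 69.3 z 14.98
edges [(22.0, -32.9, 7.300000000000001), (28.0, -32.6, 7.399999999999999), (34.0, -32.4, 7.300000000000001), (40.0, -32.2, 7.399999999999999), (46.0, -32.9, 7.399999999999999), (52.0, -32.6, 7.300000000000001)] y max 69.5 z 8.98
strip [ 611.  -310.7  121.3   66.5  -85.3] xyaw 4.7
turn [ 0.311  0.021 -0.079] then shift [-495.9   84.9  150.7]
```

```bash
python3 -m crank '[{"tx":0,"ty":0,"tz":0,"rx":0.104,"ry":0.007,"rz":-0.026,"claw":1},{"tx":0,"ty":0,"tz":0,"rx":0.104,"ry":0.007,"rz":-0.026,"claw":1},{"tx":0,"ty":0,"tz":0,"rx":0.104,"ry":0.007,"rz":-0.026,"claw":1},{"tx":-20,"ty":5,"tz":0,"rx":0,"ry":0,"rz":0,"claw":1},{"tx":-36,"ty":6,"tz":0,"rx":0,"ry":0,"rz":0,"claw":1},{"tx":-38,"ty":6,"tz":0,"rx":0,"ry":0,"rz":0,"claw":1},{"tx":-38,"ty":6,"tz":0,"rx":0,"ry":0,"rz":0,"claw":1},{"tx":-38,"ty":6,"tz":0,"rx":0,"ry":0,"rz":0,"claw":1},{"tx":-38,"ty":6,"tz":0,"rx":0,"ry":0,"rz":0,"claw":1},{"tx":-38,"ty":6,"tz":0,"rx":0,"ry":0,"rz":0,"claw":1},{"tx":-38,"ty":6,"tz":0,"rx":0,"ry":0,"rz":0,"claw":1},{"tx":-38,"ty":6,"tz":0,"rx":0,"ry":0,"rz":0,"claw":1}]' >/dev/null; python3 -m crank '[{"tx":-38,"ty":6,"tz":5,"rx":0,"ry":0,"rz":0,"claw":1},{"tx":-38,"ty":6,"tz":10,"rx":0,"ry":0,"rz":0,"claw":1},{"tx":-38,"ty":6,"tz":14,"rx":0,"ry":0,"rz":0,"claw":1},{"tx":-36,"ty":6,"tz":18,"rx":0,"ry":0,"rz":0,"claw":1},{"tx":-24,"ty":8,"tz":25,"rx":0,"ry":0,"rz":0,"claw":1},{"tx":0,"ty":0,"tz":30,"rx":0,"ry":0,"rz":0,"claw":1},{"tx":0,"ty":0,"tz":25,"rx":0,"ry":0,"rz":0,"claw":1},{"tx":0,"ty":0,"tz":15,"rx":0,"ry":0,"rz":0,"claw":1},{"tx":0,"ty":0,"tz":8,"rx":0,"ry":0,"rz":0,"claw":1},{"tx":0,"ty":0,"tz":0,"rx":0,"ry":0,"rz":0,"claw":1},{"tx":0,"ty":0,"tz":0,"rx":0,"ry":0,"rz":0,"claw":1},{"tx":0,"ty":0,"tz":0,"rx":0,"ry":0,"rz":0,"claw":1}]'; python3 -m crank '[{"tx":0,"ty":0,"tz":0,"rx":0,"ry":0,"rz":0,"claw":1},{"tx":0,"ty":0,"tz":0,"rx":0,"ry":0,"rz":0,"claw":1},{"tx":0,"ty":0,"tz":0,"rx":0,"ry":0,"rz":0,"claw":1}]' >/dev/null; python3 -c "
from lib import *
turnshift([.609,-.3095,.019],down(4.8)); c=look()
z=dict(np.load('/tmp/top0.npz')); T=np.eye(4); T[:3,:3]=q(z['orientation']).as_matrix(); T[:3,3]=z['origin']; z['T']=T
P=cloud(z)[150:180,380:425]; k=(P[...,2]>.015)&(P[...,2]<.12); print('cat',P[k].min(0),P[k].max(0))"
```

```text
clock: 33.57
eef_pos: [0.6098, -0.3099, 0.1136]
tool_rot: [0.002, 0.677, 0.736, 0.001]
wrist_force: [0.2, -0.1, 0.5]
finger_gap: 1.001
grip_force: 0.0
turn [ 0.002  0.001 -0.001] then shift [ 0.3 -0.3 94. ]
found [ 608.6 -309.1  120.4   65.5  -85.2] xaxis yaw 4.8 [322. 198.]
cat [ 0.70102687 -0.27846254  0.01830783] [ 0.73624106 -0.1894805   0.08549534]
```

```bash
python3 -m crank '[{"tx":0.7,"ty":0.4,"tz":20,"rx":0,"ry":0,"rz":0,"claw":1},{"tx":0,"ty":0,"tz":30,"rx":0,"ry":0,"rz":0,"claw":1},{"tx":0,"ty":0,"tz":22,"rx":0,"ry":0,"rz":0,"claw":1},{"tx":0,"ty":0,"tz":14,"rx":0,"ry":0,"rz":0,"claw":1},{"tx":0,"ty":0,"tz":5,"rx":0,"ry":0,"rz":0,"claw":1},{"tx":0,"ty":0,"tz":2,"rx":0,"ry":0,"rz":0,"claw":1},{"tx":0,"ty":0,"tz":0,"rx":0,"ry":0,"rz":0,"claw":1},{"tx":0,"ty":0,"tz":0,"rx":0,"ry":0,"rz":0,"claw":1},{"tx":0,"ty":0,"tz":0,"rx":0,"ry":0,"rz":0,"claw":1},{"tx":0,"ty":0,"tz":0,"rx":0,"ry":0,"rz":0,"claw":1},{"tx":0,"ty":0,"tz":0,"rx":0,"ry":0,"rz":0,"claw":1}]'; python3 -m crank '[{"tx":0,"ty":0,"tz":0,"rx":0,"ry":0,"rz":0,"claw":-1},{"tx":0,"ty":0,"tz":0,"rx":0,"ry":0,"rz":0,"claw":-1},{"tx":0,"ty":0,"tz":0,"rx":0,"ry":0,"rz":0,"claw":-1},{"tx":0,"ty":0,"tz":0,"rx":0,"ry":0,"rz":0,"claw":-1},{"tx":0,"ty":0,"tz":0,"rx":0,"ry":0,"rz":0,"claw":-1},{"tx":0,"ty":0,"tz":0,"rx":0,"ry":0,"rz":0,"claw":-1},{"tx":0,"ty":0,"tz":0,"rx":0,"ry":0,"rz":0,"claw":-1}]'
```

```text
clock: 34.78
eef_pos: [0.6096, -0.3091, 0.0195]
tool_rot: [0.001, 0.677, 0.736, 0.0]
wrist_force: [0.0, -0.2, 0.7]
finger_gap: 1.001
grip_force: 0.0
clock: 35.37
eef_pos: [0.6092, -0.3087, 0.0185]
tool_rot: [0.0, 0.677, 0.736, 0.0]
wrist_force: [-0.0, -0.8, -0.0]
finger_gap: 0.675
grip_force: 30.0
```

Gripped at a good height. Now I'll lift and carry it to course 3.

```bash
python3 -m crank '[{"tx":0,"ty":0,"tz":-10,"rx":0,"ry":0,"rz":0,"claw":-1},{"tx":0,"ty":0,"tz":-25,"rx":0,"ry":0,"rz":0,"claw":-1},{"tx":0,"ty":0,"tz":-35,"rx":0,"ry":0,"rz":0,"claw":-1},{"tx":0,"ty":0,"tz":-35,"rx":0,"ry":0,"rz":0,"claw":-1},{"tx":0,"ty":0,"tz":-35,"rx":0,"ry":0,"rz":0,"claw":-1},{"tx":0,"ty":0,"tz":-35,"rx":0,"ry":0,"rz":0,"claw":-1},{"tx":0,"ty":0,"tz":-35,"rx":0,"ry":0,"rz":0,"claw":-1},{"tx":0,"ty":0,"tz":-20,"rx":0,"ry":0,"rz":0,"claw":-1},{"tx":0,"ty":0,"tz":-10,"rx":0,"ry":0,"rz":0,"claw":-1},{"tx":0,"ty":0,"tz":0,"rx":0,"ry":0,"rz":0,"claw":-1},{"tx":0,"ty":0,"tz":0,"rx":0,"ry":0,"rz":0,"claw":-1},{"tx":0,"ty":0,"tz":0,"rx":0,"ry":0,"rz":0,"claw":-1}]'; python3 -c "
from lib import *
turnshift(roofp(107,.3,70),toolrot(RF))"
```

```text
clock: 36.37
eef_pos: [0.6084, -0.3085, 0.2557]
tool_rot: [-0.002, 0.677, 0.736, -0.0]
wrist_force: [0.5, 0.8, -0.0]
finger_gap: 0.675
grip_force: 30.0
turn [-0.317 -0.02   0.105] then shift [481.6 -85.5  23.4]
```

```bash
python3 -m crank '[{"tx":0,"ty":0,"tz":0,"rx":-0.106,"ry":-0.007,"rz":0.035,"claw":-1},{"tx":0,"ty":0,"tz":0,"rx":-0.106,"ry":-0.007,"rz":0.035,"claw":-1},{"tx":0,"ty":0,"tz":0,"rx":-0.106,"ry":-0.007,"rz":0.035,"claw":-1},{"tx":20,"ty":-5,"tz":0,"rx":0,"ry":0,"rz":0,"claw":-1},{"tx":34,"ty":-8,"tz":0,"rx":0,"ry":0,"rz":0,"claw":-1},{"tx":36,"ty":-8,"tz":0,"rx":0,"ry":0,"rz":0,"claw":-1},{"tx":36,"ty":-8,"tz":0,"rx":0,"ry":0,"rz":0,"claw":-1},{"tx":36,"ty":-8,"tz":0,"rx":0,"ry":0,"rz":0,"claw":-1},{"tx":36,"ty":-8,"tz":0,"rx":0,"ry":0,"rz":0,"claw":-1},{"tx":36,"ty":-8,"tz":0,"rx":0,"ry":0,"rz":0,"claw":-1},{"tx":36,"ty":-8,"tz":0,"rx":0,"ry":0,"rz":0,"claw":-1},{"tx":36,"ty":-8,"tz":0,"rx":0,"ry":0,"rz":0,"claw":-1}]' >/dev/null; python3 -m crank '[{"tx":36,"ty":-8,"tz":0,"rx":0,"ry":0,"rz":0,"claw":-1},{"tx":36,"ty":-8,"tz":0,"rx":0,"ry":0,"rz":0,"claw":-1},{"tx":36,"ty":0,"tz":0,"rx":0,"ry":0,"rz":0,"claw":-1},{"tx":34,"ty":0,"tz":0,"rx":0,"ry":0,"rz":0,"claw":-1},{"tx":24,"ty":0,"tz":5,"rx":0,"ry":0,"rz":0,"claw":-1},{"tx":10,"ty":0,"tz":10,"rx":0,"ry":0,"rz":0,"claw":-1},{"tx":0,"ty":0,"tz":8,"rx":0,"ry":0,"rz":0,"claw":-1},{"tx":0,"ty":0,"tz":0,"rx":0,"ry":0,"rz":0,"claw":-1},{"tx":0,"ty":0,"tz":0,"rx":0,"ry":0,"rz":0,"claw":-1},{"tx":0,"ty":0,"tz":0,"rx":0,"ry":0,"rz":0,"claw":-1},{"tx":0,"ty":0,"tz":0,"rx":0,"ry":0,"rz":0,"claw":-1},{"tx":0,"ty":0,"tz":0,"rx":0,"ry":0,"rz":0,"claw":-1}]'; python3 -c "
from lib import *
turnshift(roofp(107,.3,33),toolrot(RF))
c=held(32); roofcheck(c,[],[])"
```

```text
clock: 38.37
eef_pos: [0.5475, 0.1735, 0.209]
tool_rot: [0.115, 0.707, 0.689, 0.11]
wrist_force: [0.7, -1.1, 0.2]
finger_gap: 0.672
grip_force: 30.0
turn [ 0.006  0.004 -0.001] then shift [ 1.1 -2.6 38.3]
6131 plane [1.2332e+01 0.0000e+00 1.0000e-03]
y edges [[-34.2, 29.8], [-34.1, 29.8], [-34.0, 29.6], [-34.3, 29.9], [-34.1, 29.7], [-34.1, 29.5], [-34.3, 29.9], [-34.1, 29.5]] x far 58.3
batten 4 [-10.5   9.5] -0.48
```

```bash
python3 -m crank '[{"tx":1.3,"ty":-1.3,"tz":5,"rx":0.006,"ry":0.004,"rz":-0.001,"claw":-1},{"tx":1.3,"ty":-1.3,"tz":10,"rx":0,"ry":0,"rz":0,"claw":-1},{"tx":0,"ty":0,"tz":8,"rx":0,"ry":0,"rz":0,"claw":-1},{"tx":0,"ty":0,"tz":4,"rx":0,"ry":0,"rz":0,"claw":-1},{"tx":0,"ty":0,"tz":3,"rx":0,"ry":0,"rz":0,"claw":-1},{"tx":0,"ty":0,"tz":0,"rx":0,"ry":0,"rz":0,"claw":-1},{"tx":0,"ty":0,"tz":0,"rx":0,"ry":0,"rz":0,"claw":-1},{"tx":0,"ty":0,"tz":0,"rx":0,"ry":0,"rz":0,"claw":-1},{"tx":0,"ty":0,"tz":0,"rx":0,"ry":0,"rz":0,"claw":-1},{"tx":0,"ty":0,"tz":0,"rx":0,"ry":0,"rz":0,"claw":-1}]'; python3 -c "
from lib import *
turnshift(roofp(107,1.8,33),toolrot(RF))
c=cap('wrist'); heldroof(c,29.5,105)"
```

```text
clock: 39.25
eef_pos: [0.5541, 0.1771, 0.1795]
tool_rot: [0.112, 0.706, 0.691, 0.109]
wrist_force: [0.1, -0.4, -0.7]
finger_gap: 0.67
grip_force: 30.0
turn [-0.    -0.001  0.001] then shift [-1.1  0.3  8.2]
edges [(22.0, -31.700000000000003, 30.599999999999994), (28.0, -31.900000000000006, 30.80000000000001), (34.0, -31.599999999999994, 30.80000000000001), (40.0, -31.799999999999997, 30.80000000000001), (46.0, -31.700000000000003, 30.80000000000001), (52.0, -32.0, 30.5)] y max 61.4 z 28.94
```

```bash
python3 -m crank '[{"tx":-1.1,"ty":0,"tz":3,"rx":0,"ry":0,"rz":0,"claw":-1},{"tx":0,"ty":0,"tz":3,"rx":0,"ry":0,"rz":0,"claw":-1},{"tx":0,"ty":0,"tz":1.5,"rx":0,"ry":0,"rz":0,"claw":-1},{"tx":0,"ty":0,"tz":1,"rx":0,"ry":0,"rz":0,"claw":-1},{"tx":0,"ty":0,"tz":0,"rx":0,"ry":0,"rz":0,"claw":-1},{"tx":0,"ty":0,"tz":0,"rx":0,"ry":0,"rz":0,"claw":-1},{"tx":0,"ty":0,"tz":0,"rx":0,"ry":0,"rz":0,"claw":-1},{"tx":0,"ty":0,"tz":0,"rx":0,"ry":0,"rz":0,"claw":-1}]'; python3 -c "
from lib import *
turnshift(roofp(107,1.8,33),toolrot(RF))
c=cap('wrist'); heldroof(c,21,105)"
```

```text
clock: 39.97
eef_pos: [0.556, 0.1757, 0.1718]
tool_rot: [0.111, 0.706, 0.691, 0.109]
wrist_force: [-4.5, 0.2, 4.8]
finger_gap: 0.673
grip_force: 30.0
turn [-0.002 -0.     0.001] then shift [0.2 0.8 0.3]
edges [(22.0, -32.3, 30.0), (28.0, -32.5, 30.19999999999999), (34.0, -32.2, 30.0), (40.0, -32.599999999999994, 30.30000000000001), (46.0, -32.3, 30.099999999999994), (52.0, -32.599999999999994, 30.19999999999999)] y max 69.5 z 21.02
```

```bash
python3 -m crank '[{"tx":0,"ty":0,"tz":0,"rx":0,"ry":0,"rz":0,"claw":0.52},{"tx":0,"ty":0,"tz":0,"rx":0,"ry":0,"rz":0,"claw":0.52},{"tx":0,"ty":0,"tz":0,"rx":0,"ry":0,"rz":0,"claw":0.52},{"tx":0,"ty":0,"tz":-5,"rx":0,"ry":0,"rz":0,"claw":0.52},{"tx":0,"ty":0,"tz":-10,"rx":0,"ry":0,"rz":0,"claw":0.52},{"tx":0,"ty":0,"tz":-25,"rx":0,"ry":0,"rz":0,"claw":0.52},{"tx":0,"ty":-10,"tz":-35,"rx":0,"ry":0,"rz":0,"claw":0.6},{"tx":0,"ty":-20,"tz":-30,"rx":0,"ry":0,"rz":0,"claw":1},{"tx":0,"ty":-10,"tz":-10,"rx":0,"ry":0,"rz":0,"claw":1},{"tx":0,"ty":0,"tz":0,"rx":0,"ry":0,"rz":0,"claw":1},{"tx":0,"ty":0,"tz":0,"rx":0,"ry":0,"rz":0,"claw":1},{"tx":0,"ty":0,"tz":0,"rx":0,"ry":0,"rz":0,"claw":1}]'; python3 -m crank '[{"tx":0,"ty":0,"tz":0,"rx":0,"ry":0,"rz":0,"claw":1},{"tx":0,"ty":0,"tz":0,"rx":0,"ry":0,"rz":0,"claw":1},{"tx":0,"ty":0,"tz":0,"rx":0,"ry":0,"rz":0,"claw":1}]' >/dev/null; python3 -c "
from lib import *
c=cap('wrist'); np.savez('/tmp/w11.npz',**c); placed(c,105,21,32); heldroof(c,21,105); heldroof(c,15,63);heldroof(c,9,21)
save(c,'w11.png',crop=(210,80,470,240),scale=3)
print(px(c,[roofp(42*i,0,6*i+9) for i in range(3)]).round(1))"
```

```text
clock: 41.02
eef_pos: [0.4831, 0.1773, 0.267]
tool_rot: [0.111, 0.706, 0.691, 0.108]
wrist_force: [0.3, -0.5, -0.4]
finger_gap: 1.001
grip_force: 0.0
placed at -1.13 0.27 [120.6  64. ] 89.8 z 20.98
edges [(22.0, -32.599999999999994, 29.80000000000001), (28.0, -32.599999999999994, 30.30000000000001), (34.0, -32.7, 29.80000000000001), (40.0, -32.7, 30.19999999999999), (46.0, -32.8, 30.099999999999994), (52.0, -32.8, 30.0)] y max 69.4 z 20.97
edges [(22.0, -32.6, 8.599999999999994), (28.0, -33.3, 8.5), (34.0, -33.3, 8.5), (40.0, -33.1, 8.400000000000006), (46.0, -32.9, 8.400000000000006), (52.0, -32.7, 8.299999999999997)] y max 69.3 z 14.97
edges [(22.0, -32.2, 7.699999999999999), (28.0, -33.0, 6.899999999999999), (34.0, -32.6, 7.100000000000001), (40.0, -32.3, 7.300000000000001), (46.0, -32.9, 7.399999999999999), (52.0, -32.3, 7.600000000000001)] y max 69.2 z 8.98
[[258.4 195.9]
 [299.2 197.4]
 [341.7 199. ]]
```

View pics/w11.png

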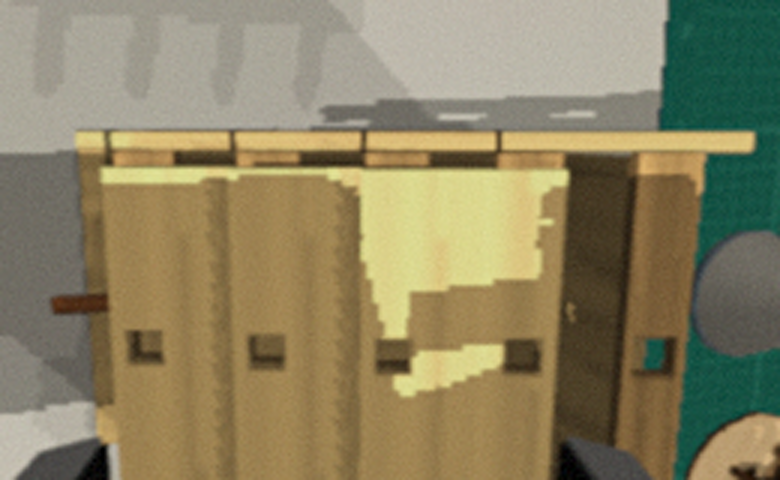

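All three courses are laid, and the lap holes are clear and in line at crop (145,346), (267,351) and (393,355). Next are the pins, so I'll hover over the rack with the tool vertical and the fingers along the row.

```bash
python3 -c "
from lib import *
turnshift([.52,.36,.20],down(-9))"
```

```text
turn [ 0.311 -0.02   0.134] then shift [186.3   7.7  66.7]
```

```bash
python3 -m crank '[{"tx":0,"ty":0,"tz":0,"rx":0.104,"ry":-0.007,"rz":0.045,"claw":0},{"tx":0,"ty":0,"tz":0,"rx":0.104,"ry":-0.007,"rz":0.045,"claw":0},{"tx":0,"ty":0,"tz":0,"rx":0.104,"ry":-0.007,"rz":0.045,"claw":0},{"tx":25,"ty":2,"tz":0,"rx":0,"ry":0,"rz":0,"claw":0},{"tx":36,"ty":2,"tz":0,"rx":0,"ry":0,"rz":0,"claw":0},{"tx":36,"ty":2,"tz":0,"rx":0,"ry":0,"rz":0,"claw":0},{"tx":36,"ty":2,"tz":8,"rx":0,"ry":0,"rz":0,"claw":0},{"tx":34,"ty":0,"tz":14,"rx":0,"ry":0,"rz":0,"claw":-0.45},{"tx":20,"ty":0,"tz":20,"rx":0,"ry":0,"rz":0,"claw":-0.45},{"tx":0,"ty":0,"tz":20,"rx":0,"ry":0,"rz":0,"claw":-0.45},{"tx":0,"ty":0,"tz":5,"rx":0,"ry":0,"rz":0,"claw":-0.45},{"tx":0,"ty":0,"tz":0,"rx":0,"ry":0,"rz":0,"claw":-0.45}]' >/dev/null; python3 -m crank '[{"tx":0,"ty":0,"tz":0,"rx":0,"ry":0,"rz":0,"claw":-0.45},{"tx":0,"ty":0,"tz":0,"rx":0,"ry":0,"rz":0,"claw":-0.45},{"tx":0,"ty":0,"tz":0,"rx":0,"ry":0,"rz":0,"claw":-0.45},{"tx":0,"ty":0,"tz":0,"rx":0,"ry":0,"rz":0,"claw":-0.45},{"tx":0,"ty":0,"tz":0,"rx":0,"ry":0,"rz":0,"claw":-0.45}]'
cat >> lib.py <<'E'
def pins():
    c=cap("wrist"); P=cloud(c); reg=(P[...,0]>.40)&(P[...,0]<.64)&(P[...,1]>.30)&(P[...,1]<.42)
    b=P[reg&(abs(P[...,2]-.038)<.004)]; print("block top",np.median(b[:,2]).round(4),len(b))
    n,lab=cv2.connectedComponents((reg&(P[...,2]>.069)&(P[...,2]<.082)).astype(np.uint8)); out=[]
    for i in range(1,n):
        A=P[lab==i]
        if len(A)>15: (x,y),r=cv2.minEnclosingCircle((A[:,:2]*1000).astype(np.float32)); out.append((x,y)); print("pin",np.round((x,y,r),1),A.mean(0).round(4),len(A))
    o=np.array(out); 
    if len(o)>1: d=np.polyfit(o[:,0],o[:,1],1)[0]; print("row yaw",np.rad2deg(np.arctan(d)).round(2))
    return c
E
python3 -c "
from lib import *
c=pins(); save(c,'w12.png',scale=1)"
```

```text
clock: 42.73
eef_pos: [0.5208, 0.3607, 0.2024]
tool_rot: [0.0, 0.761, 0.649, 0.001]
wrist_force: [0.6, 0.5, 0.4]
finger_gap: 0.274
grip_force: 0.0
block top 0.0376 3377
pin [574.1 355.7   6. ] [0.5738 0.3564 0.0739] 117
pin [536.2 358.    5.9] [0.5362 0.3587 0.0738] 117
pin [498.4 360.2   5.9] [0.4987 0.3607 0.0739] 117
pin [460.4 362.2   6.1] [0.4611 0.363  0.0738] 119
row yaw -3.26
```

```bash
python3 -c "
from lib import *
turnshift([.462,.3622,.062],down(-3.3))"
```

```text
turn [ 0.002 -0.001 -0.101] then shift [ -1.9 -58.7 140. ]
```

```bash
python3 -m crank '[{"tx":0,"ty":0,"tz":0,"rx":0.002,"ry":0,"rz":-0.1,"claw":-0.45},{"tx":-0.5,"ty":-15,"tz":10,"rx":0,"ry":0,"rz":0,"claw":-0.45},{"tx":-0.5,"ty":-25,"tz":15,"rx":0,"ry":0,"rz":0,"claw":-0.45},{"tx":-0.9,"ty":-18.7,"tz":15,"rx":0,"ry":0,"rz":0,"claw":-0.45},{"tx":0,"ty":0,"tz":20,"rx":0,"ry":0,"rz":0,"claw":-0.45},{"tx":0,"ty":0,"tz":15,"rx":0,"ry":0,"rz":0,"claw":-0.45},{"tx":0,"ty":0,"tz":5,"rx":0,"ry":0,"rz":0,"claw":-0.45},{"tx":0,"ty":0,"tz":0,"rx":0,"ry":0,"rz":0,"claw":-0.45},{"tx":0,"ty":0,"tz":0,"rx":0,"ry":0,"rz":0,"claw":-0.45},{"tx":0,"ty":0,"tz":0,"rx":0,"ry":0,"rz":0,"claw":-0.45},{"tx":0,"ty":0,"tz":0,"rx":0,"ry":0,"rz":0,"claw":-0.45},{"tx":0,"ty":0,"tz":0,"rx":0,"ry":0,"rz":0,"claw":-0.45}]'; python3 -c "
from lib import *
turnshift([.462,.3622,.062],down(-3.3)); c=pins()"
```

```text
clock: 43.78
eef_pos: [0.4623, 0.3627, 0.1223]
tool_rot: [-0.0, 0.727, 0.686, 0.001]
wrist_force: [0.1, 0.0, -0.8]
finger_gap: 0.275
grip_force: 0.0
turn [ 0.    -0.001 -0.   ] then shift [-0.5 -0.3 60.3]
block top 0.0376 5441
pin [460.5 362.1   6. ] [0.4606 0.3631 0.0739] 209
pin [498.3 360.1   6. ] [0.498  0.3609 0.0738] 216
pin [536.  357.9   6.2] [0.5354 0.3587 0.0738] 218
pin [574.  356.    6.3] [0.573  0.3565 0.0735] 237
row yaw -3.1
```

```bash
python3 -m crank '[{"tx":-0.5,"ty":-0.3,"tz":15,"rx":0,"ry":0,"rz":0,"claw":-0.45},{"tx":0,"ty":0,"tz":20,"rx":0,"ry":0,"rz":0,"claw":-0.45},{"tx":0,"ty":0,"tz":15,"rx":0,"ry":0,"rz":0,"claw":-0.45},{"tx":0,"ty":0,"tz":7,"rx":0,"ry":0,"rz":0,"claw":-0.45},{"tx":0,"ty":0,"tz":3,"rx":0,"ry":0,"rz":0,"claw":-0.45},{"tx":0,"ty":0,"tz":0,"rx":0,"ry":0,"rz":0,"claw":-0.45},{"tx":0,"ty":0,"tz":0,"rx":0,"ry":0,"rz":0,"claw":-0.45},{"tx":0,"ty":0,"tz":0,"rx":0,"ry":0,"rz":0,"claw":-0.45},{"tx":0,"ty":0,"tz":0,"rx":0,"ry":0,"rz":0,"claw":-1},{"tx":0,"ty":0,"tz":0,"rx":0,"ry":0,"rz":0,"claw":-1},{"tx":0,"ty":0,"tz":0,"rx":0,"ry":0,"rz":0,"claw":-1},{"tx":0,"ty":0,"tz":0,"rx":0,"ry":0,"rz":0,"claw":-1}]'; python3 -m crank '[{"tx":0,"ty":0,"tz":0,"rx":0,"ry":0,"rz":0,"claw":-1},{"tx":0,"ty":0,"tz":0,"rx":0,"ry":0,"rz":0,"claw":-1}]'
```

```text
clock: 44.83
eef_pos: [0.4616, 0.3621, 0.0617]
tool_rot: [-0.0, 0.727, 0.686, 0.0]
wrist_force: [-0.6, -0.4, 1.8]
finger_gap: 0.116
grip_force: 30.0
clock: 45.0
eef_pos: [0.4616, 0.3622, 0.0617]
tool_rot: [-0.0, 0.727, 0.686, 0.0]
wrist_force: [0.6, 0.4, 3.0]
finger_gap: 0.114
grip_force: 30.0
```

```bash
python3 -m crank '[{"tx":0,"ty":0,"tz":-5,"rx":0,"ry":0,"rz":0,"claw":-1},{"tx":0,"ty":0,"tz":-12,"rx":0,"ry":0,"rz":0,"claw":-1},{"tx":0,"ty":0,"tz":-20,"rx":0,"ry":0,"rz":0,"claw":-1},{"tx":0,"ty":0,"tz":-30,"rx":0,"ry":0,"rz":0,"claw":-1},{"tx":0,"ty":0,"tz":-30,"rx":0,"ry":0,"rz":0,"claw":-1},{"tx":0,"ty":0,"tz":-25,"rx":0,"ry":0,"rz":0,"claw":-1},{"tx":0,"ty":0,"tz":-15,"rx":0,"ry":0,"rz":0,"claw":-1},{"tx":0,"ty":0,"tz":-6,"rx":0,"ry":0,"rz":0,"claw":-1},{"tx":0,"ty":0,"tz":0,"rx":0,"ry":0,"rz":0,"claw":-1},{"tx":0,"ty":0,"tz":0,"rx":0,"ry":0,"rz":0,"claw":-1},{"tx":0,"ty":0,"tz":0,"rx":0,"ry":0,"rz":0,"claw":-1},{"tx":0,"ty":0,"tz":0,"rx":0,"ry":0,"rz":0,"claw":-1}]'; python3 -c "
from lib import *
turnshift(roofp(1.1,.8,90),toolrot(RF))
c=cap('wrist'); P=cloud(c); e,r=ee(); L=r.inv().apply((P-e).reshape(-1,3)).reshape(P.shape)*1000
k=(abs(L[...,0])<12)&(abs(L[...,1]+1)<7)&(L[...,2]>-18)&(L[...,2]<-9); print(k.sum(),L[k].mean(0).round(1),L[k].min(0).round(1),L[k].max(0).round(1))"
```

```text
clock: 46.0
eef_pos: [0.4604, 0.3614, 0.2019]
tool_rot: [-0.001, 0.727, 0.686, -0.002]
wrist_force: [0.2, -0.1, 0.0]
finger_gap: 0.115
grip_force: 30.0
turn [-0.319  0.007 -0.034] then shift [-184.2  -19.5    2.8]
393 [  1.7  -1.8 -12.3] [ -5.3  -7.9 -17.9] [ 9.6  5.9 -9.1]
```

```bash
python3 -m crank '[{"tx":0,"ty":0,"tz":-5,"rx":-0.106,"ry":0.002,"rz":-0.011,"claw":-1},{"tx":0,"ty":0,"tz":0,"rx":-0.106,"ry":0.002,"rz":-0.011,"claw":-1},{"tx":0,"ty":0,"tz":0,"rx":-0.106,"ry":0.002,"rz":-0.011,"claw":-1},{"tx":-20,"ty":-4,"tz":0,"rx":0,"ry":0,"rz":0,"claw":-1},{"tx":-34,"ty":-4,"tz":0,"rx":0,"ry":0,"rz":0,"claw":-1},{"tx":-34,"ty":-4,"tz":0,"rx":0,"ry":0,"rz":0,"claw":-1},{"tx":-34,"ty":-4,"tz":0,"rx":0,"ry":0,"rz":0,"claw":-1},{"tx":-34,"ty":-3.5,"tz":0,"rx":0,"ry":0,"rz":0,"claw":-1},{"tx":-20,"ty":0,"tz":0,"rx":0,"ry":0,"rz":0,"claw":-1},{"tx":-8.5,"ty":0,"tz":5,"rx":0,"ry":0,"rz":0,"claw":-1},{"tx":0,"ty":0,"tz":5,"rx":0,"ry":0,"rz":0,"claw":-1},{"tx":0,"ty":0,"tz":0,"rx":0,"ry":0,"rz":0,"claw":-1}]' >/dev/null; python3 -m crank '[{"tx":0,"ty":0,"tz":0,"rx":0,"ry":0,"rz":0,"claw":-1},{"tx":0,"ty":0,"tz":0,"rx":0,"ry":0,"rz":0,"claw":-1},{"tx":0,"ty":0,"tz":0,"rx":0,"ry":0,"rz":0,"claw":-1},{"tx":0,"ty":0,"tz":0,"rx":0,"ry":0,"rz":0,"claw":-1},{"tx":0,"ty":0,"tz":0,"rx":0,"ry":0,"rz":0,"claw":-1},{"tx":0,"ty":0,"tz":0,"rx":0,"ry":0,"rz":0,"claw":-1}]'; python3 -c "
from lib import *
turnshift(roofp(1.1,.5,74),toolrot(RF))
c=cap('wrist'); save(c,'w13.png',crop=(220,120,420,280),scale=4)"
```

```text
clock: 47.55
eef_pos: [0.4415, 0.1782, 0.1934]
tool_rot: [0.112, 0.707, 0.69, 0.11]
wrist_force: [-0.6, -0.1, -0.2]
finger_gap: 0.116
grip_force: 30.0
turn [ 0.002 -0.001 -0.001] then shift [-0.9 -2.8 15.3]
```

View pics/w13.png

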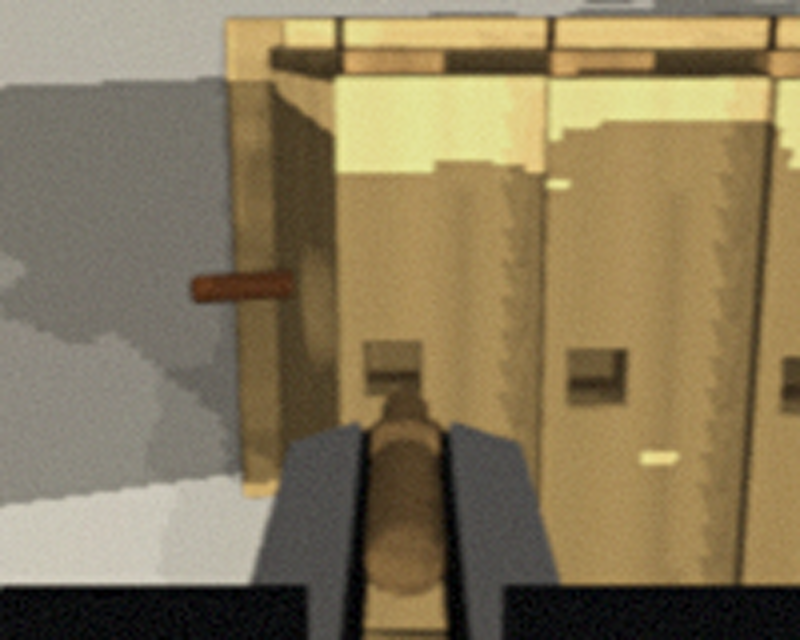

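```bash
python3 -m crank '[{"tx":-0.9,"ty":-1.4,"tz":4,"rx":0,"ry":0,"rz":0,"claw":-1},{"tx":0,"ty":-1.4,"tz":6,"rx":0,"ry":0,"rz":0,"claw":-1},{"tx":0,"ty":0,"tz":5,"rx":0,"ry":0,"rz":0,"claw":-1},{"tx":0,"ty":0,"tz":0,"rx":0,"ry":0,"rz":0,"claw":-1},{"tx":0,"ty":0,"tz":0,"rx":0,"ry":0,"rz":0,"claw":-1},{"tx":0,"ty":0,"tz":0,"rx":0,"ry":0,"rz":0,"claw":-1},{"tx":0,"ty":0,"tz":0,"rx":0,"ry":0,"rz":0,"claw":-1},{"tx":0,"ty":0,"tz":0,"rx":0,"ry":0,"rz":0,"claw":-1}]'; python3 -c "
from lib import *
turnshift(roofp(1.1,.5,74),toolrot(RF))"
```

```text
clock: 48.27
eef_pos: [0.4436, 0.1769, 0.1785]
tool_rot: [0.113, 0.707, 0.69, 0.111]
wrist_force: [0.3, -0.4, 0.6]
finger_gap: 0.112
grip_force: 30.0
turn [ 0.003 -0.001 -0.002] then shift [ 0.3 -0.3  0.4]
```

```bash
python3 -m crank '[{"tx":0.2,"ty":-0.2,"tz":4,"rx":0,"ry":0,"rz":0,"claw":-1},{"tx":0,"ty":0,"tz":4,"rx":0,"ry":0,"rz":0,"claw":-1},{"tx":0,"ty":0,"tz":4,"rx":0,"ry":0,"rz":0,"claw":-1},{"tx":0,"ty":0,"tz":4,"rx":0,"ry":0,"rz":0,"claw":-1},{"tx":0,"ty":0,"tz":0,"rx":0,"ry":0,"rz":0,"claw":-1},{"tx":0,"ty":0,"tz":0,"rx":0,"ry":0,"rz":0,"claw":-1}]';python3 -c "
from lib import *
turnshift(roofp(1.1,.5,33),toolrot(RF))"
```

```text
clock: 48.77
eef_pos: [0.448, 0.1769, 0.1622]
tool_rot: [0.112, 0.707, 0.69, 0.11]
wrist_force: [-0.2, 0.5, 0.3]
finger_gap: 0.113
grip_force: 30.0
turn [ 0.001 -0.    -0.001] then shift [ 0.3  0.6 24.6]
```

```bash
python3 -m crank '[{"tx":0,"ty":0.2,"tz":4,"rx":0,"ry":0,"rz":0,"claw":-1},{"tx":0,"ty":0,"tz":4,"rx":0,"ry":0,"rz":0,"claw":-1},{"tx":0,"ty":0,"tz":4,"rx":0,"ry":0,"rz":0,"claw":-1},{"tx":0,"ty":0,"tz":4,"rx":0,"ry":0,"rz":0,"claw":-1},{"tx":0,"ty":0,"tz":0,"rx":0,"ry":0,"rz":0,"claw":-1},{"tx":0,"ty":0,"tz":0,"rx":0,"ry":0,"rz":0,"claw":-1}]';python3 -m crank '[{"tx":0,"ty":0,"tz":3,"rx":0,"ry":0,"rz":0,"claw":-1},{"tx":0,"ty":0,"tz":3,"rx":0,"ry":0,"rz":0,"claw":-1},{"tx":0,"ty":0,"tz":2,"rx":0,"ry":0,"rz":0,"claw":-1},{"tx":0,"ty":0,"tz":0,"rx":0,"ry":0,"rz":0,"claw":-1},{"tx":0,"ty":0,"tz":0,"rx":0,"ry":0,"rz":0,"claw":-1},{"tx":0,"ty":0,"tz":0,"rx":0,"ry":0,"rz":0,"claw":-1}]';python3 -c "
from lib import *
turnshift(roofp(1.1,.5,33),toolrot(RF))"
```

```text
clock: 49.27
eef_pos: [0.4532, 0.1768, 0.1472]
tool_rot: [0.112, 0.707, 0.69, 0.11]
wrist_force: [0.1, 0.5, -0.0]
finger_gap: 0.114
grip_force: 30.0
clock: 49.77
eef_pos: [0.4561, 0.1769, 0.1404]
tool_rot: [0.113, 0.707, 0.69, 0.111]
wrist_force: [1.2, -0.7, -0.3]
finger_gap: 0.112
grip_force: 30.0
turn [ 0.003 -0.001 -0.002] then shift [ 0.1 -0.4  1.3]
```

```bash
python3 -m crank '[{"tx":0,"ty":0,"tz":1.5,"rx":0,"ry":0,"rz":0,"claw":-1},{"tx":0,"ty":0,"tz":0.5,"rx":0,"ry":0,"rz":0,"claw":-1},{"tx":0,"ty":0,"tz":0,"rx":0,"ry":0,"rz":0,"claw":-1},{"tx":0,"ty":0,"tz":0,"rx":0,"ry":0,"rz":0,"claw":-1},{"tx":0,"ty":0,"tz":0,"rx":0,"ry":0,"rz":0,"claw":-1}]';python3 -m crank '[{"tx":0,"ty":0,"tz":0,"rx":0,"ry":0,"rz":0,"claw":-0.5},{"tx":0,"ty":0,"tz":0,"rx":0,"ry":0,"rz":0,"claw":-0.5},{"tx":0,"ty":0,"tz":0,"rx":0,"ry":0,"rz":0,"claw":-0.5},{"tx":0,"ty":0,"tz":-8,"rx":0,"ry":0,"rz":0,"claw":-0.45},{"tx":0,"ty":0,"tz":-15,"rx":0,"ry":0,"rz":0,"claw":-0.45},{"tx":0,"ty":0,"tz":-25,"rx":0,"ry":0,"rz":0,"claw":-0.45},{"tx":0,"ty":0,"tz":-30,"rx":0,"ry":0,"rz":0,"claw":-0.45},{"tx":0,"ty":0,"tz":-25,"rx":0,"ry":0,"rz":0,"claw":-0.45},{"tx":0,"ty":0,"tz":-12,"rx":0,"ry":0,"rz":0,"claw":-0.45},{"tx":0,"ty":0,"tz":-5,"rx":0,"ry":0,"rz":0,"claw":-0.45},{"tx":0,"ty":0,"tz":0,"rx":0,"ry":0,"rz":0,"claw":-0.45},{"tx":0,"ty":0,"tz":0,"rx":0,"ry":0,"rz":0,"claw":-0.45}]';python3 -c "
from lib import *
turnshift([.500,.3601,.122],down(-3.3))"
```

```text
clock: 50.18
eef_pos: [0.4568, 0.1769, 0.1388]
tool_rot: [0.113, 0.707, 0.69, 0.111]
wrist_force: [-0.6, -0.6, 2.1]
finger_gap: 0.113
grip_force: 30.0
clock: 51.18
eef_pos: [0.4188, 0.1775, 0.2516]
tool_rot: [0.112, 0.707, 0.69, 0.11]
wrist_force: [-0.4, 0.0, -0.4]
finger_gap: 0.275
grip_force: 0.0
turn [ 0.315 -0.006  0.033] then shift [186.9  70.5 129.6]
```

```bash
python3 -m crank '[{"tx":0,"ty":0,"tz":0,"rx":0.105,"ry":-0.002,"rz":0.011,"claw":-0.45},{"tx":0,"ty":0,"tz":0,"rx":0.105,"ry":-0.002,"rz":0.011,"claw":-0.45},{"tx":0,"ty":0,"tz":0,"rx":0.105,"ry":-0.002,"rz":0.011,"claw":-0.45},{"tx":20,"ty":8,"tz":0,"rx":0,"ry":0,"rz":0,"claw":-0.45},{"tx":36,"ty":14,"tz":0,"rx":0,"ry":0,"rz":0,"claw":-0.45},{"tx":36,"ty":14,"tz":0,"rx":0,"ry":0,"rz":0,"claw":-0.45},{"tx":36,"ty":14,"tz":0,"rx":0,"ry":0,"rz":0,"claw":-0.45},{"tx":34,"ty":14,"tz":10,"rx":0,"ry":0,"rz":0,"claw":-0.45},{"tx":25,"ty":6.5,"tz":20,"rx":0,"ry":0,"rz":0,"claw":-0.45},{"tx":0,"ty":0,"tz":35,"rx":0,"ry":0,"rz":0,"claw":-0.45},{"tx":0,"ty":0,"tz":35,"rx":0,"ry":0,"rz":0,"claw":-0.45},{"tx":0,"ty":0,"tz":20,"rx":0,"ry":0,"rz":0,"claw":-0.45}]'>/dev/null;python3 -m crank '[{"tx":0,"ty":0,"tz":10,"rx":0,"ry":0,"rz":0,"claw":-0.45},{"tx":0,"ty":0,"tz":0,"rx":0,"ry":0,"rz":0,"claw":-0.45},{"tx":0,"ty":0,"tz":0,"rx":0,"ry":0,"rz":0,"claw":-0.45},{"tx":0,"ty":0,"tz":0,"rx":0,"ry":0,"rz":0,"claw":-0.45},{"tx":0,"ty":0,"tz":0,"rx":0,"ry":0,"rz":0,"claw":-0.45},{"tx":0,"ty":0,"tz":0,"rx":0,"ry":0,"rz":0,"claw":-0.45},{"tx":0,"ty":0,"tz":0,"rx":0,"ry":0,"rz":0,"claw":-0.45}]';python3 -c "
from lib import *
turnshift([.500,.3601,.062],down(-3.3)); pins()"
```

```text
clock: 52.77
eef_pos: [0.5012, 0.3606, 0.1242]
tool_rot: [0.001, 0.727, 0.686, 0.002]
wrist_force: [0.3, -0.3, -0.3]
finger_gap: 0.274
grip_force: 0.0
turn [ 0.004 -0.002 -0.   ] then shift [-0.5 -1.2 62.2]
block top 0.0375 5543
pin [498.5 360.2   6. ] [0.4985 0.3608 0.0738] 211
pin [536.2 357.8   5.9] [0.536  0.3587 0.0739] 211
pin [573.8 355.9   5.9] [0.5734 0.3564 0.0737] 218
row yaw -3.3
```

```bash
python3 -m crank '[{"tx":-0.4,"ty":-0.9,"tz":15,"rx":0.004,"ry":-0.002,"rz":0,"claw":-0.45},{"tx":0,"ty":0,"tz":20,"rx":0,"ry":0,"rz":0,"claw":-0.45},{"tx":0,"ty":0,"tz":16,"rx":0,"ry":0,"rz":0,"claw":-0.45},{"tx":0,"ty":0,"tz":8,"rx":0,"ry":0,"rz":0,"claw":-0.45},{"tx":0,"ty":0,"tz":3,"rx":0,"ry":0,"rz":0,"claw":-0.45},{"tx":0,"ty":0,"tz":0,"rx":0,"ry":0,"rz":0,"claw":-0.45},{"tx":0,"ty":0,"tz":0,"rx":0,"ry":0,"rz":0,"claw":-0.45},{"tx":0,"ty":0,"tz":0,"rx":0,"ry":0,"rz":0,"claw":-0.45},{"tx":0,"ty":0,"tz":0,"rx":0,"ry":0,"rz":0,"claw":-1},{"tx":0,"ty":0,"tz":0,"rx":0,"ry":0,"rz":0,"claw":-1},{"tx":0,"ty":0,"tz":0,"rx":0,"ry":0,"rz":0,"claw":-1},{"tx":0,"ty":0,"tz":0,"rx":0,"ry":0,"rz":0,"claw":-1}]'; python3 -m crank '[{"tx":0,"ty":0,"tz":0,"rx":0,"ry":0,"rz":0,"claw":-1},{"tx":0,"ty":0,"tz":0,"rx":0,"ry":0,"rz":0,"claw":-1}]'; python3 -m crank '[{"tx":0,"ty":0,"tz":-5,"rx":0,"ry":0,"rz":0,"claw":-1},{"tx":0,"ty":0,"tz":-12,"rx":0,"ry":0,"rz":0,"claw":-1},{"tx":0,"ty":0,"tz":-20,"rx":0,"ry":0,"rz":0,"claw":-1},{"tx":0,"ty":0,"tz":-30,"rx":0,"ry":0,"rz":0,"claw":-1},{"tx":0,"ty":0,"tz":-30,"rx":0,"ry":0,"rz":0,"claw":-1},{"tx":0,"ty":0,"tz":-30,"rx":0,"ry":0,"rz":0,"claw":-1},{"tx":0,"ty":0,"tz":-20,"rx":0,"ry":0,"rz":0,"claw":-1},{"tx":0,"ty":0,"tz":-10,"rx":0,"ry":0,"rz":0,"claw":-1},{"tx":0,"ty":0,"tz":0,"rx":0,"ry":0,"rz":0,"claw":-1},{"tx":0,"ty":0,"tz":0,"rx":0,"ry":0,"rz":0,"claw":-1},{"tx":0,"ty":0,"tz":0,"rx":0,"ry":0,"rz":0,"claw":-1},{"tx":0,"ty":0,"tz":0,"rx":0,"ry":0,"rz":0,"claw":-1}]'; python3 -c "
from lib import *
turnshift(roofp(43.1,.5,95),toolrot(RF))"
```

```text
clock: 53.82
eef_pos: [0.5, 0.3601, 0.0613]
tool_rot: [-0.0, 0.727, 0.686, -0.001]
wrist_force: [-0.3, -0.4, 2.0]
finger_gap: 0.116
grip_force: 30.0
clock: 53.98
eef_pos: [0.5, 0.3601, 0.0613]
tool_rot: [-0.0, 0.727, 0.686, -0.001]
wrist_force: [0.3, -0.3, 3.0]
finger_gap: 0.111
grip_force: 30.0
clock: 54.98
eef_pos: [0.4989, 0.3596, 0.2147]
tool_rot: [-0.001, 0.727, 0.686, -0.004]
wrist_force: [-0.3, -0.3, -0.4]
finger_gap: 0.117
grip_force: 30.0
turn [-0.321  0.01  -0.034] then shift [-183.6  -18.1   -1.9]
```

```bash
python3 -m crank '[{"tx":0,"ty":0,"tz":-8,"rx":-0.106,"ry":0.003,"rz":-0.011,"claw":-1},{"tx":0,"ty":0,"tz":0,"rx":-0.106,"ry":0.003,"rz":-0.011,"claw":-1},{"tx":0,"ty":0,"tz":0,"rx":-0.106,"ry":0.003,"rz":-0.011,"claw":-1},{"tx":-20,"ty":-4,"tz":0,"rx":0,"ry":0,"rz":0,"claw":-1},{"tx":-34,"ty":-4,"tz":0,"rx":0,"ry":0,"rz":0,"claw":-1},{"tx":-34,"ty":-4,"tz":0,"rx":0,"ry":0,"rz":0,"claw":-1},{"tx":-34,"ty":-4,"tz":0,"rx":0,"ry":0,"rz":0,"claw":-1},{"tx":-34,"ty":-3.5,"tz":0,"rx":0,"ry":0,"rz":0,"claw":-1},{"tx":-20,"ty":0,"tz":0,"rx":0,"ry":0,"rz":0,"claw":-1},{"tx":-8.5,"ty":0,"tz":5,"rx":0,"ry":0,"rz":0,"claw":-1},{"tx":0,"ty":0,"tz":5,"rx":0,"ry":0,"rz":0,"claw":-1},{"tx":0,"ty":0,"tz":0,"rx":0,"ry":0,"rz":0,"claw":-1}]' >/dev/null; python3 -m crank '[{"tx":0,"ty":0,"tz":0,"rx":0,"ry":0,"rz":0,"claw":-1},{"tx":0,"ty":0,"tz":0,"rx":0,"ry":0,"rz":0,"claw":-1},{"tx":0,"ty":0,"tz":0,"rx":0,"ry":0,"rz":0,"claw":-1},{"tx":0,"ty":0,"tz":0,"rx":0,"ry":0,"rz":0,"claw":-1},{"tx":0,"ty":0,"tz":0,"rx":0,"ry":0,"rz":0,"claw":-1},{"tx":0,"ty":0,"tz":0,"rx":0,"ry":0,"rz":0,"claw":-1}]'; python3 -c "
from lib import *
turnshift(roofp(43.1,.5,80),toolrot(RF))"
```

```text
clock: 56.48
eef_pos: [0.4801, 0.1765, 0.2096]
tool_rot: [0.112, 0.706, 0.69, 0.111]
wrist_force: [-0.3, 0.6, 0.7]
finger_gap: 0.116
grip_force: 30.0
turn [ 0.002 -0.002 -0.001] then shift [-0.1 -2.6 12.8]
```

```bash
python3 -m crank '[{"tx":-0.1,"ty":-1.3,"tz":4,"rx":0.002,"ry":-0.002,"rz":0,"claw":-1},{"tx":0,"ty":-1.3,"tz":5,"rx":0,"ry":0,"rz":0,"claw":-1},{"tx":0,"ty":0,"tz":3.8,"rx":0,"ry":0,"rz":0,"claw":-1},{"tx":0,"ty":0,"tz":0,"rx":0,"ry":0,"rz":0,"claw":-1},{"tx":0,"ty":0,"tz":0,"rx":0,"ry":0,"rz":0,"claw":-1},{"tx":0,"ty":0,"tz":0,"rx":0,"ry":0,"rz":0,"claw":-1},{"tx":0,"ty":0,"tz":0,"rx":0,"ry":0,"rz":0,"claw":-1},{"tx":0,"ty":0,"tz":0,"rx":0,"ry":0,"rz":0,"claw":-1}]' >/dev/null; python3 -m crank '[{"tx":0,"ty":0,"tz":4,"rx":0,"ry":0,"rz":0,"claw":-1},{"tx":0,"ty":0,"tz":4,"rx":0,"ry":0,"rz":0,"claw":-1},{"tx":0,"ty":0,"tz":4,"rx":0,"ry":0,"rz":0,"claw":-1},{"tx":0,"ty":0,"tz":4,"rx":0,"ry":0,"rz":0,"claw":-1},{"tx":0,"ty":0,"tz":0,"rx":0,"ry":0,"rz":0,"claw":-1},{"tx":0,"ty":0,"tz":0,"rx":0,"ry":0,"rz":0,"claw":-1}]';python3 -c "
from lib import *
turnshift(roofp(43.1,.5,39),toolrot(RF))"
```

```text
clock: 57.65
eef_pos: [0.4863, 0.1757, 0.1806]
tool_rot: [0.111, 0.707, 0.69, 0.109]
wrist_force: [0.3, -0.4, -0.5]
finger_gap: 0.115
grip_force: 30.0
turn [-0.002  0.001 -0.001] then shift [ 0.6  0.4 24.2]
```

```bash
python3 -m crank '[{"tx":0.4,"ty":0.1,"tz":4,"rx":0,"ry":0,"rz":0,"claw":-1},{"tx":0,"ty":0,"tz":4,"rx":0,"ry":0,"rz":0,"claw":-1},{"tx":0,"ty":0,"tz":4,"rx":0,"ry":0,"rz":0,"claw":-1},{"tx":0,"ty":0,"tz":4,"rx":0,"ry":0,"rz":0,"claw":-1},{"tx":0,"ty":0,"tz":0,"rx":0,"ry":0,"rz":0,"claw":-1},{"tx":0,"ty":0,"tz":0,"rx":0,"ry":0,"rz":0,"claw":-1}]';python3 -m crank '[{"tx":0,"ty":0,"tz":3,"rx":0,"ry":0,"rz":0,"claw":-1},{"tx":0,"ty":0,"tz":3,"rx":0,"ry":0,"rz":0,"claw":-1},{"tx":0,"ty":0,"tz":2,"rx":0,"ry":0,"rz":0,"claw":-1},{"tx":0,"ty":0,"tz":0,"rx":0,"ry":0,"rz":0,"claw":-1},{"tx":0,"ty":0,"tz":0,"rx":0,"ry":0,"rz":0,"claw":-1},{"tx":0,"ty":0,"tz":0,"rx":0,"ry":0,"rz":0,"claw":-1}]';python3 -c "
from lib import *
turnshift(roofp(43.1,.5,39),toolrot(RF))"
```

```text
clock: 58.15
eef_pos: [0.4914, 0.176, 0.1655]
tool_rot: [0.111, 0.707, 0.69, 0.109]
wrist_force: [-0.7, -0.5, -0.9]
finger_gap: 0.114
grip_force: 30.0
clock: 58.65
eef_pos: [0.4941, 0.176, 0.1586]
tool_rot: [0.112, 0.707, 0.69, 0.109]
wrist_force: [-0.5, 0.3, -0.0]
finger_gap: 0.114
grip_force: 30.0
turn [-0.     0.    -0.001] then shift [ 0.  -0.1  0.9]
```

```bash
python3 -m crank '[{"tx":0,"ty":0,"tz":1.3,"rx":0,"ry":0,"rz":0,"claw":-1},{"tx":0,"ty":0,"tz":0.5,"rx":0,"ry":0,"rz":0,"claw":-1},{"tx":0,"ty":0,"tz":0,"rx":0,"ry":0,"rz":0,"claw":-1},{"tx":0,"ty":0,"tz":0,"rx":0,"ry":0,"rz":0,"claw":-1},{"tx":0,"ty":0,"tz":0,"rx":0,"ry":0,"rz":0,"claw":-1}]';python3 -m crank '[{"tx":0,"ty":0,"tz":0,"rx":0,"ry":0,"rz":0,"claw":-0.5},{"tx":0,"ty":0,"tz":0,"rx":0,"ry":0,"rz":0,"claw":-0.5},{"tx":0,"ty":0,"tz":0,"rx":0,"ry":0,"rz":0,"claw":-0.5},{"tx":0,"ty":0,"tz":-8,"rx":0,"ry":0,"rz":0,"claw":-0.45},{"tx":0,"ty":0,"tz":-15,"rx":0,"ry":0,"rz":0,"claw":-0.45},{"tx":0,"ty":0,"tz":-25,"rx":0,"ry":0,"rz":0,"claw":-0.45},{"tx":0,"ty":0,"tz":-30,"rx":0,"ry":0,"rz":0,"claw":-0.45},{"tx":0,"ty":0,"tz":-25,"rx":0,"ry":0,"rz":0,"claw":-0.45},{"tx":0,"ty":0,"tz":-12,"rx":0,"ry":0,"rz":0,"claw":-0.45},{"tx":0,"ty":0,"tz":-5,"rx":0,"ry":0,"rz":0,"claw":-0.45},{"tx":0,"ty":0,"tz":0,"rx":0,"ry":0,"rz":0,"claw":-0.45},{"tx":0,"ty":0,"tz":0,"rx":0,"ry":0,"rz":0,"claw":-0.45}]';python3 -c "
from lib import *
turnshift([.538,.3578,.122],down(-3.3))"
```

```text
clock: 59.07
eef_pos: [0.4947, 0.176, 0.157]
tool_rot: [0.112, 0.707, 0.69, 0.109]
wrist_force: [-0.0, 0.6, 1.6]
finger_gap: 0.112
grip_force: 30.0
clock: 60.07
eef_pos: [0.4573, 0.1768, 0.2696]
tool_rot: [0.111, 0.707, 0.69, 0.108]
wrist_force: [0.0, -0.1, -0.1]
finger_gap: 0.274
grip_force: 0.0
turn [ 0.312 -0.005  0.033] then shift [185.4  70.2 147.6]
```

```bash
python3 -m crank '[{"tx":0,"ty":0,"tz":0,"rx":0.104,"ry":-0.002,"rz":0.011,"claw":-0.45},{"tx":0,"ty":0,"tz":0,"rx":0.104,"ry":-0.002,"rz":0.011,"claw":-0.45},{"tx":0,"ty":0,"tz":0,"rx":0.104,"ry":-0.002,"rz":0.011,"claw":-0.45},{"tx":20,"ty":8,"tz":0,"rx":0,"ry":0,"rz":0,"claw":-0.45},{"tx":36,"ty":14,"tz":0,"rx":0,"ry":0,"rz":0,"claw":-0.45},{"tx":36,"ty":14,"tz":0,"rx":0,"ry":0,"rz":0,"claw":-0.45},{"tx":36,"ty":14,"tz":0,"rx":0,"ry":0,"rz":0,"claw":-0.45},{"tx":34,"ty":14,"tz":10,"rx":0,"ry":0,"rz":0,"claw":-0.45},{"tx":23,"ty":5,"tz":25,"rx":0,"ry":0,"rz":0,"claw":-0.45},{"tx":0,"ty":0,"tz":38,"rx":0,"ry":0,"rz":0,"claw":-0.45},{"tx":0,"ty":0,"tz":38,"rx":0,"ry":0,"rz":0,"claw":-0.45},{"tx":0,"ty":0,"tz":24,"rx":0,"ry":0,"rz":0,"claw":-0.45}]'>/dev/null;python3 -m crank '[{"tx":0,"ty":0,"tz":12,"rx":0,"ry":0,"rz":0,"claw":-0.45},{"tx":0,"ty":0,"tz":0,"rx":0,"ry":0,"rz":0,"claw":-0.45},{"tx":0,"ty":0,"tz":0,"rx":0,"ry":0,"rz":0,"claw":-0.45},{"tx":0,"ty":0,"tz":0,"rx":0,"ry":0,"rz":0,"claw":-0.45},{"tx":0,"ty":0,"tz":0,"rx":0,"ry":0,"rz":0,"claw":-0.45},{"tx":0,"ty":0,"tz":0,"rx":0,"ry":0,"rz":0,"claw":-0.45},{"tx":0,"ty":0,"tz":0,"rx":0,"ry":0,"rz":0,"claw":-0.45}]';python3 -c "
from lib import *
turnshift([.538,.3578,.062],down(-3.3)); pins()"
```

```text
clock: 61.65
eef_pos: [0.5382, 0.3579, 0.126]
tool_rot: [0.001, 0.727, 0.686, 0.002]
wrist_force: [0.3, -0.0, 0.5]
finger_gap: 0.275
grip_force: 0.0
turn [ 0.004 -0.001 -0.   ] then shift [-0.1 -0.2 64. ]
block top 0.0375 5866
pin [536.3 358.    6. ] [0.5364 0.3587 0.0739] 201
pin [574.4 356.    5.9] [0.5739 0.3566 0.0738] 207
row yaw -3.0
```

```bash
python3 -m crank '[{"tx":0.1,"ty":0,"tz":15,"rx":0.004,"ry":-0.001,"rz":0,"claw":-0.45},{"tx":0,"ty":0,"tz":20,"rx":0,"ry":0,"rz":0,"claw":-0.45},{"tx":0,"ty":0,"tz":17,"rx":0,"ry":0,"rz":0,"claw":-0.45},{"tx":0,"ty":0,"tz":9,"rx":0,"ry":0,"rz":0,"claw":-0.45},{"tx":0,"ty":0,"tz":3,"rx":0,"ry":0,"rz":0,"claw":-0.45},{"tx":0,"ty":0,"tz":0,"rx":0,"ry":0,"rz":0,"claw":-0.45},{"tx":0,"ty":0,"tz":0,"rx":0,"ry":0,"rz":0,"claw":-0.45},{"tx":0,"ty":0,"tz":0,"rx":0,"ry":0,"rz":0,"claw":-0.45},{"tx":0,"ty":0,"tz":0,"rx":0,"ry":0,"rz":0,"claw":-1},{"tx":0,"ty":0,"tz":0,"rx":0,"ry":0,"rz":0,"claw":-1},{"tx":0,"ty":0,"tz":0,"rx":0,"ry":0,"rz":0,"claw":-1},{"tx":0,"ty":0,"tz":0,"rx":0,"ry":0,"rz":0,"claw":-1}]'; python3 -m crank '[{"tx":0,"ty":0,"tz":0,"rx":0,"ry":0,"rz":0,"claw":-1},{"tx":0,"ty":0,"tz":0,"rx":0,"ry":0,"rz":0,"claw":-1}]'; python3 -m crank '[{"tx":0,"ty":0,"tz":-5,"rx":0,"ry":0,"rz":0,"claw":-1},{"tx":0,"ty":0,"tz":-12,"rx":0,"ry":0,"rz":0,"claw":-1},{"tx":0,"ty":0,"tz":-20,"rx":0,"ry":0,"rz":0,"claw":-1},{"tx":0,"ty":0,"tz":-30,"rx":0,"ry":0,"rz":0,"claw":-1},{"tx":0,"ty":0,"tz":-36,"rx":0,"ry":0,"rz":0,"claw":-1},{"tx":0,"ty":0,"tz":-36,"rx":0,"ry":0,"rz":0,"claw":-1},{"tx":0,"ty":0,"tz":-25,"rx":0,"ry":0,"rz":0,"claw":-1},{"tx":0,"ty":0,"tz":-12,"rx":0,"ry":0,"rz":0,"claw":-1},{"tx":0,"ty":0,"tz":0,"rx":0,"ry":0,"rz":0,"claw":-1},{"tx":0,"ty":0,"tz":0,"rx":0,"ry":0,"rz":0,"claw":-1},{"tx":0,"ty":0,"tz":0,"rx":0,"ry":0,"rz":0,"claw":-1},{"tx":0,"ty":0,"tz":0,"rx":0,"ry":0,"rz":0,"claw":-1}]'; python3 -c "
from lib import *
turnshift(roofp(85.1,.5,101),toolrot(RF))"
```

```text
clock: 62.7
eef_pos: [0.5378, 0.3578, 0.0609]
tool_rot: [-0.0, 0.727, 0.686, -0.001]
wrist_force: [0.0, 0.2, 1.5]
finger_gap: 0.112
grip_force: 30.0
clock: 62.87
eef_pos: [0.5378, 0.3578, 0.0609]
tool_rot: [-0.0, 0.727, 0.686, -0.001]
wrist_force: [0.3, 0.8, 3.5]
finger_gap: 0.116
grip_force: 30.0
clock: 63.87
eef_pos: [0.5367, 0.3572, 0.2325]
tool_rot: [-0.001, 0.727, 0.686, -0.004]
wrist_force: [0.8, 0.7, -0.4]
finger_gap: 0.115
grip_force: 30.0
turn [-0.322  0.01  -0.034] then shift [-182.1  -17.5   -2.6]
```

```bash
python3 -m crank '[{"tx":0,"ty":0,"tz":-8,"rx":-0.107,"ry":0.003,"rz":-0.011,"claw":-1},{"tx":0,"ty":0,"tz":0,"rx":-0.107,"ry":0.003,"rz":-0.011,"claw":-1},{"tx":0,"ty":0,"tz":0,"rx":-0.107,"ry":0.003,"rz":-0.011,"claw":-1},{"tx":-20,"ty":-5,"tz":0,"rx":0,"ry":0,"rz":0,"claw":-1},{"tx":-34,"ty":-5,"tz":0,"rx":0,"ry":0,"rz":0,"claw":-1},{"tx":-34,"ty":-5,"tz":0,"rx":0,"ry":0,"rz":0,"claw":-1},{"tx":-34,"ty":-4,"tz":0,"rx":0,"ry":0,"rz":0,"claw":-1},{"tx":-34,"ty":-1,"tz":0,"rx":0,"ry":0,"rz":0,"claw":-1},{"tx":-20,"ty":0,"tz":0,"rx":0,"ry":0,"rz":0,"claw":-1},{"tx":-7,"ty":0,"tz":5,"rx":0,"ry":0,"rz":0,"claw":-1},{"tx":0,"ty":0,"tz":5,"rx":0,"ry":0,"rz":0,"claw":-1},{"tx":0,"ty":0,"tz":0,"rx":0,"ry":0,"rz":0,"claw":-1}]' >/dev/null; python3 -m crank '[{"tx":0,"ty":0,"tz":0,"rx":0,"ry":0,"rz":0,"claw":-1},{"tx":0,"ty":0,"tz":0,"rx":0,"ry":0,"rz":0,"claw":-1},{"tx":0,"ty":0,"tz":0,"rx":0,"ry":0,"rz":0,"claw":-1},{"tx":0,"ty":0,"tz":0,"rx":0,"ry":0,"rz":0,"claw":-1},{"tx":0,"ty":0,"tz":0,"rx":0,"ry":0,"rz":0,"claw":-1},{"tx":0,"ty":0,"tz":0,"rx":0,"ry":0,"rz":0,"claw":-1}]'; python3 -c "
from lib import *
turnshift(roofp(85.1,.5,86),toolrot(RF))"
```

```text
clock: 65.37
eef_pos: [0.5175, 0.1757, 0.228]
tool_rot: [0.113, 0.706, 0.69, 0.112]
wrist_force: [-0.5, -0.7, 0.1]
finger_gap: 0.114
grip_force: 30.0
turn [ 0.005 -0.002 -0.001] then shift [-0.1 -1.9 12.6]
```

```bash
python3 -m crank '[{"tx":0,"ty":-1,"tz":4,"rx":0.004,"ry":-0.002,"rz":0,"claw":-1},{"tx":0,"ty":-0.9,"tz":5,"rx":0,"ry":0,"rz":0,"claw":-1},{"tx":0,"ty":0,"tz":3.6,"rx":0,"ry":0,"rz":0,"claw":-1},{"tx":0,"ty":0,"tz":0,"rx":0,"ry":0,"rz":0,"claw":-1},{"tx":0,"ty":0,"tz":0,"rx":0,"ry":0,"rz":0,"claw":-1},{"tx":0,"ty":0,"tz":0,"rx":0,"ry":0,"rz":0,"claw":-1},{"tx":0,"ty":0,"tz":0,"rx":0,"ry":0,"rz":0,"claw":-1},{"tx":0,"ty":0,"tz":0,"rx":0,"ry":0,"rz":0,"claw":-1}]' >/dev/null; python3 -m crank '[{"tx":0,"ty":0,"tz":4,"rx":0,"ry":0,"rz":0,"claw":-1},{"tx":0,"ty":0,"tz":4,"rx":0,"ry":0,"rz":0,"claw":-1},{"tx":0,"ty":0,"tz":4,"rx":0,"ry":0,"rz":0,"claw":-1},{"tx":0,"ty":0,"tz":4,"rx":0,"ry":0,"rz":0,"claw":-1},{"tx":0,"ty":0,"tz":0,"rx":0,"ry":0,"rz":0,"claw":-1},{"tx":0,"ty":0,"tz":0,"rx":0,"ry":0,"rz":0,"claw":-1}]';python3 -c "
from lib import *
turnshift(roofp(85.1,.5,45),toolrot(RF))"
```

```text
clock: 66.53
eef_pos: [0.5244, 0.175, 0.1993]
tool_rot: [0.112, 0.707, 0.69, 0.109]
wrist_force: [-0.1, 0.4, -0.4]
finger_gap: 0.112
grip_force: 30.0
turn [-0.001  0.001 -0.001] then shift [ 0.4  0.5 24.3]
```

```bash
python3 -m crank '[{"tx":0.3,"ty":0.1,"tz":4,"rx":0,"ry":0,"rz":0,"claw":-1},{"tx":0,"ty":0,"tz":4,"rx":0,"ry":0,"rz":0,"claw":-1},{"tx":0,"ty":0,"tz":4,"rx":0,"ry":0,"rz":0,"claw":-1},{"tx":0,"ty":0,"tz":4,"rx":0,"ry":0,"rz":0,"claw":-1},{"tx":0,"ty":0,"tz":0,"rx":0,"ry":0,"rz":0,"claw":-1},{"tx":0,"ty":0,"tz":0,"rx":0,"ry":0,"rz":0,"claw":-1}]';python3 -m crank '[{"tx":0,"ty":0,"tz":3,"rx":0,"ry":0,"rz":0,"claw":-1},{"tx":0,"ty":0,"tz":3,"rx":0,"ry":0,"rz":0,"claw":-1},{"tx":0,"ty":0,"tz":2.5,"rx":0,"ry":0,"rz":0,"claw":-1},{"tx":0,"ty":0,"tz":1,"rx":0,"ry":0,"rz":0,"claw":-1},{"tx":0,"ty":0,"tz":0.5,"rx":0,"ry":0,"rz":0,"claw":-1},{"tx":0,"ty":0,"tz":0,"rx":0,"ry":0,"rz":0,"claw":-1},{"tx":0,"ty":0,"tz":0,"rx":0,"ry":0,"rz":0,"claw":-1},{"tx":0,"ty":0,"tz":0,"rx":0,"ry":0,"rz":0,"claw":-1}]';python3 -c "
from lib import *
turnshift(roofp(85.1,.5,45),toolrot(RF))"
```

```text
clock: 67.03
eef_pos: [0.5294, 0.1752, 0.1842]
tool_rot: [0.112, 0.707, 0.69, 0.109]
wrist_force: [0.2, 0.2, 0.5]
finger_gap: 0.116
grip_force: 30.0
clock: 67.7
eef_pos: [0.5328, 0.1752, 0.1755]
tool_rot: [0.112, 0.707, 0.69, 0.11]
wrist_force: [0.9, 0.3, -0.2]
finger_gap: 0.116
grip_force: 30.0
turn [ 0.001  0.    -0.002] then shift [-0.  -0.2 -1. ]
```

```bash
python3 -m crank '[{"tx":0,"ty":0,"tz":0.8,"rx":0,"ry":0,"rz":0,"claw":-1},{"tx":0,"ty":0,"tz":0,"rx":0,"ry":0,"rz":0,"claw":-1},{"tx":0,"ty":0,"tz":0,"rx":0,"ry":0,"rz":0,"claw":-1},{"tx":0,"ty":0,"tz":0,"rx":0,"ry":0,"rz":0,"claw":-1}]';python3 -m crank '[{"tx":0,"ty":0,"tz":0,"rx":0,"ry":0,"rz":0,"claw":-0.5},{"tx":0,"ty":0,"tz":0,"rx":0,"ry":0,"rz":0,"claw":-0.5},{"tx":0,"ty":0,"tz":0,"rx":0,"ry":0,"rz":0,"claw":-0.5},{"tx":0,"ty":0,"tz":-8,"rx":0,"ry":0,"rz":0,"claw":-0.45},{"tx":0,"ty":0,"tz":-15,"rx":0,"ry":0,"rz":0,"claw":-0.45},{"tx":0,"ty":0,"tz":-25,"rx":0,"ry":0,"rz":0,"claw":-0.45},{"tx":0,"ty":-15,"tz":-30,"rx":0,"ry":0,"rz":0,"claw":-0.45},{"tx":0,"ty":-25,"tz":-25,"rx":0,"ry":0,"rz":0,"claw":-0.45},{"tx":0,"ty":-10,"tz":-15,"rx":0,"ry":0,"rz":0,"claw":-0.45},{"tx":0,"ty":0,"tz":-5,"rx":0,"ry":0,"rz":0,"claw":-0.45},{"tx":0,"ty":0,"tz":0,"rx":0,"ry":0,"rz":0,"claw":-0.45},{"tx":0,"ty":0,"tz":0,"rx":0,"ry":0,"rz":0,"claw":-0.45}]';python3 -m crank '[{"tx":0,"ty":0,"tz":0,"rx":0,"ry":0,"rz":0,"claw":-0.45},{"tx":0,"ty":0,"tz":0,"rx":0,"ry":0,"rz":0,"claw":-0.45},{"tx":0,"ty":0,"tz":0,"rx":0,"ry":0,"rz":0,"claw":-0.45},{"tx":0,"ty":0,"tz":0,"rx":0,"ry":0,"rz":0,"claw":-0.45}]' >/dev/null; python3 -c "
from lib import *
c=cap('wrist'); save(c,'w14.png',crop=(210,60,470,240),scale=3)
heldroof(c,21,105); heldroof(c,15,63); heldroof(c,9,21)
L=(cloud(c)-RO)@RF*1000
for i in range(3):
    x,z=42*i,6*i+9
    k=(abs(L[...,0]-x)<12)&(abs(L[...,1])<14)&(L[...,2]>z+25)&(L[...,2]<z+50); A=L[k]; (cx,cy),r=cv2.minEnclosingCircle(A[A[:,2]>np.percentile(A[:,2],95)-3][:,:2].astype(np.float32))
    print('pin',i+1,'top height',(np.percentile(A[:,2],90)-z).round(1),'top centre',round(cx-x,1),round(cy,1),round(r,1))
strips()"
```

```text
clock: 68.03
eef_pos: [0.533, 0.1752, 0.1752]
tool_rot: [0.112, 0.707, 0.69, 0.11]
wrist_force: [-2.2, -0.7, 4.5]
finger_gap: 0.114
grip_force: 30.0
clock: 69.03
eef_pos: [0.4478, 0.1773, 0.2759]
tool_rot: [0.112, 0.707, 0.69, 0.11]
wrist_force: [-0.1, -0.5, -0.1]
finger_gap: 0.278
grip_force: 0.0
edges [(22.0, -33.3, 30.0), (28.0, -32.5, 30.099999999999994), (34.0, -32.8, 29.900000000000006), (40.0, -32.900000000000006, 30.0), (46.0, -32.900000000000006, 29.599999999999994), (52.0, -33.3, 30.19999999999999)] y max 69.8 z 20.95
edges [(22.0, -33.3, 8.299999999999997), (28.0, -33.3, 8.099999999999994), (34.0, -33.3, 8.700000000000003), (40.0, -33.2, 8.700000000000003), (46.0, -33.2, 8.599999999999994), (52.0, -33.2, 8.299999999999997)] y max 69.8 z 14.97
edges [(22.0, -32.8, 7.5), (28.0, -32.4, 7.600000000000001), (34.0, -32.3, 7.600000000000001), (40.0, -32.1, 7.600000000000001), (46.0, -32.8, 7.699999999999999), (52.0, -32.7, 7.699999999999999)] y max 69.9 z 8.98
pin 1 top height 37.8 top centre -1.6 0.7 5.8
pin 2 top height 37.8 top centre -1.3 0.4 5.7
pin 3 top height 37.6 top centre -1.2 0.6 5.8
```

View pics/w14.png

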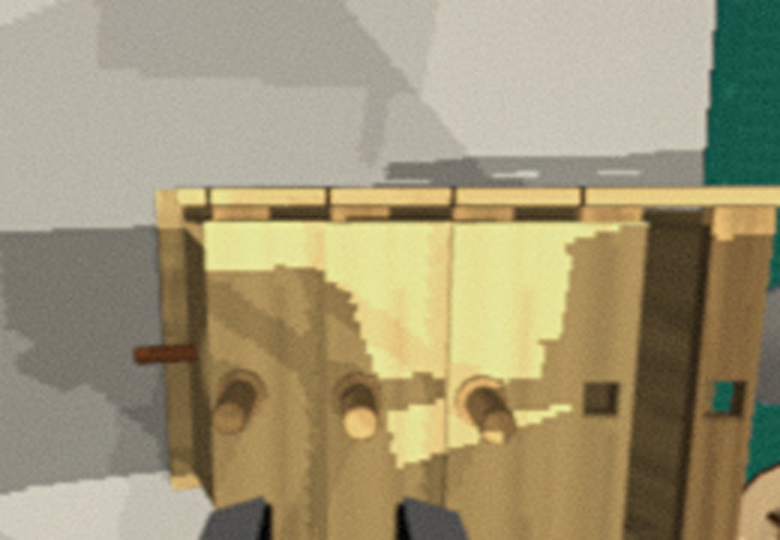

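All three pins stand square, their collars down on the laps at crop (240,395), (360,400) and (487,400). Strip edges are in line with the ticks and the arm is clear, so I'm handing in.

```bash
python3 -c "
from lib import *
print(env.get_state()['clock'], env.finish_job())"
```

```text
the job is handed in; nothing more can be done
69.4667 None
```

I laid the starter strip and all three wide strips there were, pinned every lap down to its collar, and handed the job in at 69.5 s. By my last camera check every strip and pin was within about 2 mm of its place, but `env.finish_job()` returned no verdict.

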